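Square up the spacer plates and box the pack

TASK

Make up the pack of spacer plates for the store: slide every plate that lies about on the bench home into the corner of the squaring jig, one on top of the other, tight against the long fence and the end stop, so that they form one flush pile. Then take the squared pile over into the grey storage box, flat on its floor, lay the lid on the box and press it down until it snaps over both catches and sits level all round. Leave the eye loupe, the drilled block and the ring gauge where they are.

Things in the scene. Friction and masses are not known exactly. Their poses are not given: they have to be found in the camera images.
- jig_home (a point): Squaring jig, fixed to the bench: metal base plate 10 mm thick with a corner fence of three steel blocks, 26 mm high. The point: on top of the base (10 mm above the bench), where the centre of a plate lies when home in the corner. Axes: x to the long fence, y to the end stop, z up. The base spans x -52 to 47, y -66 to 60 mm; the -x and -y sides are open.
- jig_fence (a point): Middle of the jig's long fence, in the plane of its face (x = 25 mm from jig_home), on top of the base. The fence is two blocks 16 mm thick (y -60 to -23 and y 23 to 41 mm) with an open gap of 46 mm between them centred on this point, so that a finger can grip the middle of a plate's long edge. Axes as jig_home.
- jig_stop (a point): Middle of the jig's end stop, on its face (y = 43 mm from jig_home), on top of the base. The stop spans x -22 to 22 mm and is 15 mm thick. Axes as jig_home.
- box_floor (a point): Grey storage box, fixed to the bench, outside 70 x 106 x 32 mm (x, y, z), floor 4 mm thick. The point: centre of its inner floor, 4 mm above the bench. Axes: x across, y along, z up. Ribs with rounded tops, 22 mm high, leave a pocket of 54 x 90 mm for the plates (2 mm play each side). Each long wall (x = -35 and 35 mm) has a thumb cut 46 mm wide at its middle, open down to the floor.
- box_rim (a point): Centre of the box's mouth, level with its rim, 28 mm above box_floor. Below the rim, in the middle of each end wall (y = -53 and 53 mm), a sprung catch 18 mm wide, sloped on its upper side, sticks out 3.5 mm; the two hold the lid.
- lid_grip (a point): Loose grey lid, 78 x 114 mm (x, y), skirt 15 mm deep, 1.5 mm play round the box. Grip bar along the middle of its top, 14 x 56 x 16 mm (x, y, z); the point: centre of the bar, 8 mm below its top, 26 mm above the skirt's edge. Stands on its skirt, bar up; fits either way round. Laid on the box it rests on the catches, the point about 46 mm above box_floor; about 10 N on its middle snaps it down to 39 mm.
- plate_1_mid (a point): Loose flat steel-coloured spacer plate, 50 mm (its x) x 86 mm (its y) x 6 mm thick, about 0.12 kg, with two 9 mm holes; all plates are alike. This point is its centre, half-way up. It starts flat on the bench (absent in some starts).
- plate_2_mid (a point): Loose flat steel-coloured spacer plate, 50 mm (its x) x 86 mm (its y) x 6 mm thick, about 0.12 kg, with two 9 mm holes; all plates are alike. This point is its centre, half-way up. It starts flat on the bench (absent in some starts).
- plate_3_mid (a point): Loose flat steel-coloured spacer plate, 50 mm (its x) x 86 mm (its y) x 6 mm thick, about 0.12 kg, with two 9 mm holes; all plates are alike. This point is its centre, half-way up. It starts flat on the bench (absent in some starts).
- plate_4_mid (a point): Loose flat steel-coloured spacer plate, 50 mm (its x) x 86 mm (its y) x 6 mm thick, about 0.12 kg, with two 9 mm holes; all plates are alike. This point is its centre, half-way up. It starts flat on the bench (absent in some starts).
- eye_loupe_mid (a point): Bystander: black eye loupe, a short cone 34 mm across and 30 mm tall, standing on its rim; the point is half-way up.
- drilled_block_mid (a point): Bystander: ground steel block 50 x 50 x 25 mm; the point is its centre.
- ring_mid (a point): Bystander: steel ring gauge 38 mm across, 12 mm high, lying flat; the point is its centre.

How it is judged (in metres and radians):
On the way, in this order (a step that is already met when the one before it is completed fails the run):
1. all the plates lie flat, piled home in the corner of the jig (each within 2 mm of home both ways, and square) (x of plate_1_mid in the frame of jig_home between -0.002 and 0.002 m and y of plate_1_mid in the frame of jig_home between -0.002 and 0.002 m and z of plate_1_mid in the frame of jig_home between 0.001 and 0.024 m and angle between the y axis of each of plate_1_mid, plate_2_mid, plate_3_mid, plate_4_mid and the y axis of jig_home, either way round below 0.05 rad and angle between each of plate_1_mid, plate_2_mid, plate_3_mid, plate_4_mid's own z axis and vertical below 0.05 rad and x of plate_2_mid in the frame of jig_home between -0.002 and 0.002 m and y of plate_2_mid in the frame of jig_home between -0.002 and 0.002 m and z of plate_2_mid in the frame of jig_home between 0.001 and 0.024 m and x of plate_3_mid in the frame of jig_home between -0.002 and 0.002 m and y of plate_3_mid in the frame of jig_home between -0.002 and 0.002 m and z of plate_3_mid in the frame of jig_home between 0.001 and 0.024 m and x of plate_4_mid in the frame of jig_home between -0.002 and 0.002 m and y of plate_4_mid in the frame of jig_home between -0.002 and 0.002 m and z of plate_4_mid in the frame of jig_home between 0.001 and 0.024 m), for 0.2 s.
2. all the plates lie flat in the pocket of the box (x of plate_1_mid in the frame of box_floor between -0.0035 and 0.0035 m and y of plate_1_mid in the frame of box_floor between -0.0035 and 0.0035 m and z of plate_1_mid in the frame of box_floor between 0.001 and 0.024 m and angle between the y axis of each of plate_1_mid, plate_2_mid, plate_3_mid, plate_4_mid and the y axis of box_floor, either way round below 0.05 rad and angle between each of plate_1_mid, plate_2_mid, plate_3_mid, plate_4_mid's own z axis and vertical below 0.05 rad and x of plate_2_mid in the frame of box_floor between -0.0035 and 0.0035 m and y of plate_2_mid in the frame of box_floor between -0.0035 and 0.0035 m and z of plate_2_mid in the frame of box_floor between 0.001 and 0.024 m and x of plate_3_mid in the frame of box_floor between -0.0035 and 0.0035 m and y of plate_3_mid in the frame of box_floor between -0.0035 and 0.0035 m and z of plate_3_mid in the frame of box_floor between 0.001 and 0.024 m and x of plate_4_mid in the frame of box_floor between -0.0035 and 0.0035 m and y of plate_4_mid in the frame of box_floor between -0.0035 and 0.0035 m and z of plate_4_mid in the frame of box_floor between 0.001 and 0.024 m), for 0.2 s.
At the end, for the whole second after the job is handed in: Every plate lies flat in the box's pocket (its centre within 3.5 mm of the box's middle line each way and less than 24 mm above the floor) and the lid is snapped on: its grip bar's centre less than 40.5 mm above the box floor, within 4 mm of the box's centre, level within 0.03 rad, at rest (all of step 2 and z of lid_grip in the frame of box_floor below 0.0405 m and horizontal distance between lid_grip and box_floor below 0.004 m and angle between lid_grip's own z axis and vertical below 0.03 rad and linear speed of lid below 0.02 m/s); the robot touches nothing.
It fails at once if the eye loupe is shifted by more than 30 mm or tipped over (distance of eye_loupe_mid from where it was at the start of the episode above 0.03 m or angle between eye_loupe_mid's own z axis and vertical above 0.5 rad).
It fails at once if the drilled block is shifted by more than 30 mm or tipped over (distance of drilled_block_mid from where it was at the start of the episode above 0.03 m or angle between drilled_block_mid's own z axis and vertical above 0.5 rad).
It fails at once if the ring gauge is shifted by more than 30 mm or tipped over (distance of ring_mid from where it was at the start of the episode above 0.03 m or angle between ring_mid's own z axis and vertical above 0.5 rad).
Of plate_1, plate_2, plate_3, plate_4 only 3 to 4 are there at a start; the rules pass over those that are not, and their reading is None.
At some moment in a run one of plate_1, plate_2, plate_3, plate_4, lid may be knocked a few centimetres aside while the robot is not near it.
It also fails if it takes over 210 s, if anything falls off the work surface, if the arm or the gripper's body presses on something with over 40 N, if the wrist force passes 120 N, or if a joint passes its speed limit or range.

ROBOT

A 6-joint arm with a two-finger parallel gripper is mounted at the origin on a cart in front of the work surface, level with it; the furniture and walls round the work are solid. World frame = base frame: x ahead of the robot, y to its left, z up, the work surface at z = 0. Lengths are in m, angles in degrees, forces in N, time in s.
With the tool pointing down it reaches from about 0.3 to 0.75 m from the base axis. Payload 8.5 kg.
Tool frame: the origin (TCP) lies on the centre line of the jaws, within the pads' length; the fingertips stand env.tips_ahead ahead of it and the grasp point (between the pads) lies 8 mm behind it (env.tips_ahead is the distance from the TCP to the fingertips, in m); z points along the fingers, y is the direction in which the jaws open and shut (so a half turn about z gives the same grasp; the last joint's range is limited). The gripper opens to 85 mm and grips with 20 to 120 N. Pads are 22 mm wide; open, the fingers measure 114 mm over their backs; the gripper's body (76 mm by 85 mm) begins 54 mm behind the grasp point. The pads swing forward as they close: fully open they stand 13 mm farther back than shut.
Start: joints at [-88.654, 21.807, 74.336, -0, 83.858, -12.336], TCP at [0.13, -0.534, 0.242] pointing down, gripper open.
Joint ranges: [-178.18, 178.18], [-50.72, 133.34], [12.68, 142.11], [-81.47, 261.47], [9.98, 163.14], [-165.26, 165.26]. Speed limits (degrees/s): [136.94, 136.94, 180, 180, 180, 180].

INTERFACE

Orientations are given as a 3x3 rotation matrix whose columns are the frame's x, y, z axes.
In Python, from rig import env gives the robot as it stands.
- The arm moves only by the tool servo_tool, never from a script. Its argument "commands" is a list of rows, each an object with "linear": the shift along the tool's x, y, z in mm, a list of three; "angular": the turn, a rotation vector about the tool's x, y, z in degrees, a list of three; "gripper": the opening, from -1 (shut) to 1 (fully open). In form: [{"linear": [x, y, z], "angular": [rx, ry, rz], "gripper": gripper}, ...]. A call has 1 to 20 rows; each row is the pose to reach, as a shift and turn from the pose commanded when the call began, along the tool's axes at that moment; what a row does not reach only later rows make up. A row lasts 1/10 s, in which the tool goes at most 50 mm and 8.59 degrees, less where a joint would pass 70% of its speed; a pose out of reach is approached as far as the arm can. A call with a gripper value outside its range is refused whole. The fingers move at their own pace and stop on an object; "force" is the grip in N (left out, the last holds). Time passes only in rows, so rows that repeat a pose let the fingers close. It gives the time, the measured TCP pose, the force and the opening at its end, in the units of the state.
- env.observe(): the state, without advancing time (a new reading comes with each control period).
- env.get_image(name): name is "scene" or "top"; returns a dict with "frame" (400x640x3 uint8, blue, green, red), "fx", "fy", "cx", "cy" (pixels), "cam_to_world" (4x4, takes a point from camera to world coordinates). Camera axes: x right, y up, looking along -z (the intrinsics and any distortion apply to the point x, -y, -z); pixel columns grow to the right and rows downward; lengths in m; the calibration is good to about 2 mm. A picture is of the moment at which its call begins. There is no depth.
- env.close_job(): hands the job in, once; it reports no verdict.
Trained networks look in a picture, given as the dict that the camera call returned (one of the last four; its "shot" number tells which), for a name from the list of things; names that differ only in an ending like _2 or _b are one class to them, and where a whole thing is asked for, a point or a joint stands for the part that bears it (a point fixed in the world has none). Each returns a list of dicts, best first, with "confidence" (0 to 1); they miss things now and then, are a little off and sometimes report something else, mostly with a low value. They report only what shows in the picture. A call takes as long as a camera call.
- env.trace(picture, query): "pixels" (400x640 bool, what is visible of it) and "extent" ([left, top, right, bottom] in pixels, round what is visible of it).
The state is a dict: "time_s": time; "q": joint angles; "qvel": joint speeds; "joint_efforts": joint torques, N m; "position": TCP position; "tool_rot": TCP orientation; "ft_force": force on the tool from outside, world axes, zero at the start; "wrist_torque": the same for the moment, N m; "grip_width": finger opening in m.
Only numpy, scipy, OpenCV 4.12 (cv2) and the standard library are available. Lean on these libraries where they do the work, as an engineer would, in place of code of your own. Each camera call takes 0.05 s, during which the arm holds its last target.

## Working session

There is one attempt and no reset: what is moved stays moved. The work goes in short steps, Python scripts to look and compute and a tool call to move; the robot and the scene stay as the last step left them, time stands still between calls to the robot, and variables do not carry over. Pictures are saved under pics/ and viewed, and the job is handed in when it is done.

Besides the shell and the picture viewer there is one more tool, called after "Request:" as name(argument=value, ...), one argument or row to a line, values as JSON. servo_tool: Moves the arm, as the interface text tells. Its arguments: {"type":"object","properties":{"commands":{"type":"array","items":{"type":"object","properties":{"linear":{"type":"array","items":{"type":"number"}},"angular":{"type":"array","items":{"type":"number"}},"gripper":{"type":"number"}}}},"force":{"type":"number"}},"required":["commands"]}

```bash
ls -la; mkdir -p pics; python3 - <<'E'
from rig import env
import cv2
print(env.tips_ahead); o=env.observe(); print(o)
for n in("scene","top"):
    p=env.get_image(n); cv2.imwrite(f"pics/{n}0.png",p["frame"]); print({k:v for k,v in p.items() if k!="frame"})
E
```

```text
total 12
drwxr-xr-x  3 agent agent 4096 Dec  7 09:41 .
drwxr-xr-x 23 root  root  4096 Dec  7 09:41 ..
drwxr-xr-x  2 agent agent 4096 Dec  7 09:41 pics
0.011
{'time_s': 0.0, 'q': array([-8.86536252e+01,  2.18401393e+01,  7.43849687e+01, -2.54469432e-03,
        8.38587189e+01, -1.23343895e+01]), 'qvel': array([ 0.13151859,  0.02991083,  0.05870735,  0.04304059, -0.01102306,
        0.01087549]), 'joint_efforts': array([ 1.08253425e-03, -4.48469818e+01, -2.31276780e+01, -1.59676865e-04,
        4.84694858e-03,  2.19058529e-05]), 'position': array([ 0.13007461, -0.53410421,  0.24171848]), 'tool_rot': array([[ 9.71627457e-01,  2.36516549e-01, -7.85229083e-05],
       [ 2.36516408e-01, -9.71626395e-01,  1.46161356e-03],
       [ 2.69400864e-04, -1.43871582e-03, -9.99998929e-01]]), 'ft_force': array([ 0.17931063, -0.7483808 ,  0.39198725]), 'wrist_torque': array([-0.00866103, -0.01897784,  0.06316646]), 'grip_width': 0.08512208417523902}
{'fx': 481.2593830955637, 'fy': 481.2593830955637, 'cx': 319.7532554806854, 'cy': 188.27321137602436, 'cam_to_world': array([[-0.67817252,  0.29751249, -0.67198835, -0.09632817],
       [-0.73489763, -0.27795384,  0.61860095,  0.6682943 ],
       [-0.00274023,  0.91336082,  0.40714188,  0.46775989],
       [ 0.        ,  0.        ,  0.        ,  1.        ]]), 'shot': 1}
{'fx': 422.0504721765733, 'fy': 422.0504721765733, 'cx': 317.8142979212052, 'cy': 204.56018325240092, 'cam_to_world': array([[ 0.01898202,  0.98218086, -0.18697709,  0.3935889 ],
       [-0.99981805,  0.01829507, -0.00539906,  0.00332766],
       [-0.00188209,  0.18704555,  0.98234944,  1.05327669],
       [ 0.        ,  0.        ,  0.        ,  1.        ]]), 'shot': 2}
```

View pics/scene0.png

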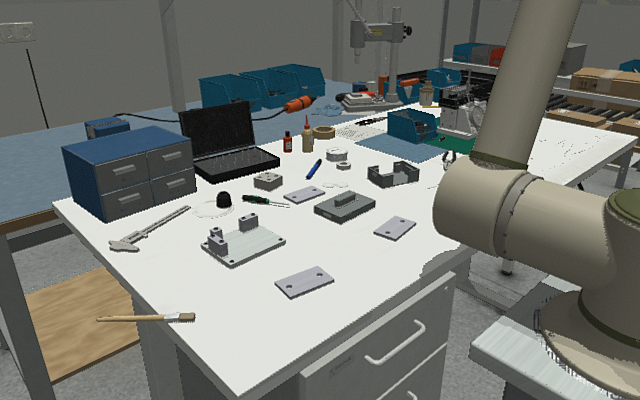

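View pics/top0.png

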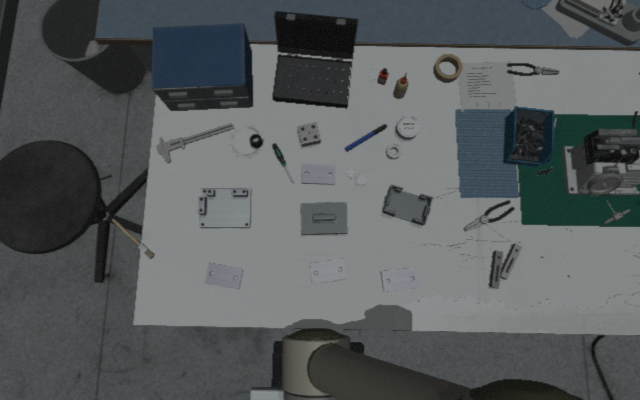

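```bash
cat > h.py <<'E'
from rig import env
import numpy as np, cv2
def ray(p,u,v):
    d=np.array([(u-p["cx"])/p["fx"],-(v-p["cy"])/p["fy"],-1.0]); M=p["cam_to_world"]
    return M[:3,3],M[:3,:3]@d
def w(p,u,v,z):
    o,d=ray(p,u,v); return o+d*(z-o[2])/d[2]
def px(p,X):
    M=p["cam_to_world"]; c=M[:3,:3].T@(np.asarray(X,float)-M[:3,3]); return np.array([p["cx"]+p["fx"]*c[0]/-c[2],p["cy"]+p["fy"]*c[1]/c[2]])
def rect(p,mask,z):
    ys,xs=np.nonzero(mask)
    P=np.array([w(p,x,y,z)[:2] for x,y in zip(xs,ys)])
    r=cv2.minAreaRect((P*1000).astype(np.float32)); return P.mean(0)*1000,r
E
python3 - <<'E'
from h import *
p=env.get_image("top"); np.save("/tmp/p.npy",p,allow_pickle=True)
for q,z in(("plate_1_mid",.006),("lid_grip",.017),("jig_home",.01),("box_floor",.032),("eye_loupe_mid",.03),("drilled_block_mid",.025),("ring_mid",.012)):
    for d in env.trace(p,q):
        c,r=rect(p,d["pixels"],z); print(q,round(d["confidence"],2),d["extent"],d["pixels"].sum(),c.round(1),np.round(r[0],1),np.round(r[1],1),round(r[2],1))
f=p["frame"]
cv2.imwrite("pics/topA.png",cv2.resize(f[110:300,170:440],None,fx=2.96,fy=2.96,interpolation=cv2.INTER_CUBIC))
cv2.imwrite("pics/topB.png",cv2.resize(f[180:235,190:260],None,fx=10,fy=10,interpolation=cv2.INTER_CUBIC))
E
```

```text
plate_1_mid 0.89 [299.8, 162.7, 333.8, 183.5] 641 [673.1  10.5] [673.2  10.8] [85.2 51.1] 88.4
lid_grip 0.79 [298.1, 200.3, 342.7, 237.9] 1409 [557.7  -5.1] [557.4  -6. ] [ 80.2 112.3] 1.5
jig_home 0.72 [197.6, 189.1, 249.0, 231.7] 2016 [579.6 243.4] [580.7 245. ] [ 99.7 132.3] 1.1
jig_home 0.29 [309.3, 259.7, 347.4, 282.5] 686 [428.  -16.6] [428.2 -17.1] [50.4 85.2] 10.5
box_floor 0.85 [379.3, 186.5, 431.0, 226.9] 1315 [ 590.2 -210.4] [ 591.3 -210.2] [111.9  78.5] 74.1
eye_loupe_mid 0.67 [252.3, 136.9, 262.6, 143.8] 69 [750.5 168.4] [752.4 169. ] [28.7 23.7] 11.8
drilled_block_mid 0.69 [296.9, 119.8, 318.6, 148.0] 449 [773.4  37. ] [773.4  36.6] [61.8 51.4] 12.3
ring_mid 0.44 [385.0, 143.5, 400.7, 158.6] 158 [ 735.2 -180.8] [ 735.7 -181.7] [36. 38.] 89.4
```

View pics/topA.png

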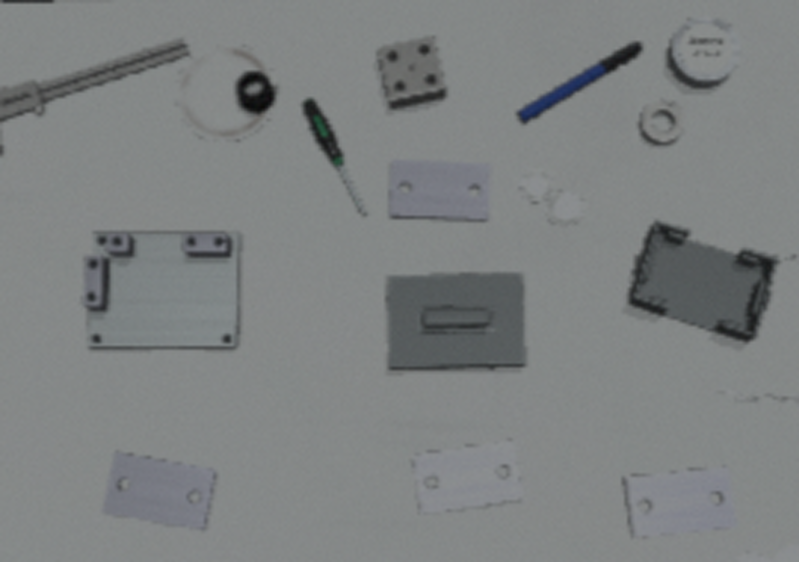

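View pics/topB.png

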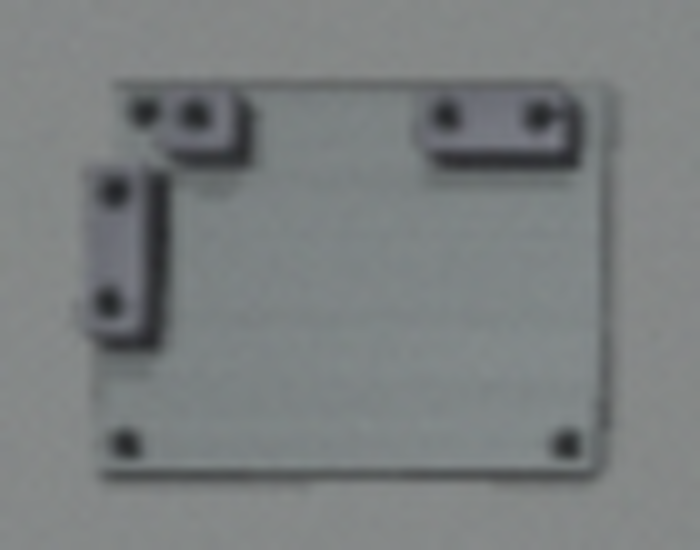

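```bash
python3 - <<'E'
from h import *
for n in("scene","top"):
  p=env.get_image(n)
  for q in("plate_2_mid","plate_3_mid"):
    for d in env.trace(p,q):
        c,r=rect(p,d["pixels"],.006); print(n,q,round(d["confidence"],2),np.round(d["extent"]),d["pixels"].sum(),c.round(1),np.round(r[0],1),np.round(r[1],1),round(r[2],1))
f=p["frame"]
for (u,v) in((318,166),(318,180),(330,262),(398,272),(223,268),(350,190),(300,270),(370,262),(200,250),(225,215)):
    print(u,v,f[v-1:v+2,u-1:u+2].reshape(-1,3).mean(0).round(1))
E
```

```text
scene plate_2_mid 0.55 [272. 269. 332. 297.] 1019 [407.  242.4] [407.4 241.1] [87.5 55.5] 81.3
top plate_2_mid 0.78 [202. 263. 244. 286.] 734 [412.3 238.1] [412.1 237.8] [89.1 51. ] 83.1
318 166 [131.4 123.2 120.6]
318 180 [131.3 123.4 120.4]
330 262 [142.2 139.3 136.4]
398 272 [141.7 135.3 132.6]
223 268 [130.7 121.7 119.4]
350 190 [134.6 135.  131.3]
300 270 [136.3 136.8 134. ]
370 262 [135.4 136.3 132.9]
200 250 [136.3 136.9 133.7]
225 215 [134.1 133.3 126.9]
```

```bash
cat >> h.py <<'E'
def rectify(p,z,x0,x1,y0,y1,s=0.5):
    """metric view: row down = -x, col right = -y; s mm per px; coordinates mm"""
    pts=np.array([[x1,y1],[x1,y0],[x0,y0],[x0,y1]],float)
    src=np.array([px(p,[a/1000,b/1000,z]) for a,b in pts],np.float32)
    W,H=int((y1-y0)/s),int((x1-x0)/s)
    dst=np.array([[0,0],[W,0],[W,H],[0,H]],np.float32)-0.0
    return cv2.warpPerspective(p["frame"],cv2.getPerspectiveTransform(src,dst),(W,H),flags=cv2.INTER_CUBIC)
def plates(p,z=.006,box=(330,760,-330,330),thr=1.5):
    x0,x1,y0,y1=box; s=0.5
    im=cv2.GaussianBlur(rectify(p,z,*box,s),(0,0),2.0).astype(np.float32)
    m=((im[...,0]-im[...,1])>thr).astype(np.uint8)
    m=cv2.morphologyEx(m,cv2.MORPH_CLOSE,np.ones((25,25)));m=cv2.morphologyEx(m,cv2.MORPH_OPEN,np.ones((25,25)))
    out=[]
    for c in cv2.findContours(m,cv2.RETR_EXTERNAL,cv2.CHAIN_APPROX_NONE)[0]:
        a=cv2.contourArea(c)*s*s
        if a<2500: continue
        r=cv2.minAreaRect(c); (u,v),(W,H),_=r
        b=cv2.boxPoints(r); e=[b[1]-b[0],b[2]-b[1]]; L=max(e,key=np.linalg.norm)
        lx,ly=-L[1],-L[0]   # world dir of the long side
        yaw=np.degrees(np.arctan2(-lx,ly)) ; yaw=(yaw+90)%180-90   # yaw of plate frame (its y = long)
        out.append(dict(x=x1-v*s,y=y1-u*s,yaw=yaw,L=max(W,H)*s,W=min(W,H)*s,a=a))
    return out
def show(l):
    for d in l: print({k:round(float(v),1) for k,v in d.items()})
def overlay(p,f,x,y,z,yaw,wx=50,wy=86,col=(0,0,255)):
    c,s=np.cos(np.radians(yaw)),np.sin(np.radians(yaw))
    q=np.array([px(p,[(x+c*a-s*b)/1000,(y+s*a+c*b)/1000,z]) for a,b in((wx/2,wy/2),(wx/2,-wy/2),(-wx/2,-wy/2),(-wx/2,wy/2))])
    return q
E
python3 - <<'E'
from h import *
p=env.get_image("top"); l=plates(p); show(l)
k=3; x0,y0=170,110; f=cv2.resize(p["frame"][110:300,170:436],None,fx=k,fy=k,interpolation=cv2.INTER_CUBIC)
for d in l:
    q=overlay(p,f,d["x"],d["y"],.006,d["yaw"]); cv2.polylines(f,[(((q-[x0,y0]+.5)*k*8).astype(int))],True,(0,0,255),1,cv2.LINE_AA,3)
cv2.imwrite("pics/ov1.png",f)
E
```

```text
{'x': 353.2, 'y': -270.5, 'yaw': 0.0, 'L': 118.0, 'W': 45.5, 'a': 3831.5}
{'x': 410.4, 'y': -194.5, 'yaw': 8.1, 'L': 90.0, 'W': 55.2, 'a': 4556.9}
{'x': 411.7, 'y': 236.4, 'yaw': -8.7, 'L': 91.2, 'W': 56.4, 'a': 4728.8}
{'x': 428.8, 'y': -19.0, 'yaw': 7.4, 'L': 91.9, 'W': 54.4, 'a': 4432.4}
{'x': 558.4, 'y': -6.6, 'yaw': 1.1, 'L': 109.8, 'W': 78.6, 'a': 8021.1}
{'x': 582.8, 'y': 247.0, 'yaw': 0.0, 'L': 132.0, 'W': 101.5, 'a': 11898.0}
{'x': 595.5, 'y': -216.5, 'yaw': -13.4, 'L': 110.0, 'W': 72.3, 'a': 6694.9}
{'x': 673.8, 'y': 9.5, 'yaw': -1.3, 'L': 91.1, 'W': 55.2, 'a': 4801.2}
```

View pics/ov1.png

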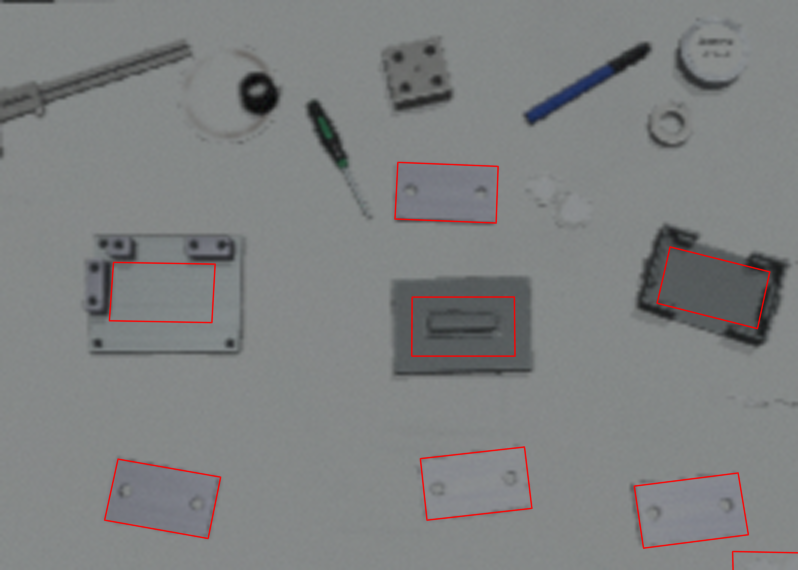

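```bash
cat >> h.py <<'E'
from scipy.optimize import minimize
from scipy.ndimage import map_coordinates
def fit(p,x,y,yaw,z,wx,wy,cx=0,cy=0,rng=6,sig=0.8,extra=None):
    """pose (mm,deg) of a frame whose rectangle centre is at (cx,cy) in it, best on image gradients"""
    g=cv2.GaussianBlur(p["frame"].astype(np.float32),(0,0),sig)
    G=sum(np.hypot(cv2.Sobel(g[...,i],cv2.CV_32F,1,0),cv2.Sobel(g[...,i],cv2.CV_32F,0,1)) for i in range(3))
    G=np.minimum(G,60)
    t=np.linspace(-.46,.46,60)
    L=np.concatenate([np.c_[t*wx,0*t+s*wy/2] for s in(1,-1)]+[np.c_[0*t+s*wx/2,t*wy] for s in(1,-1)])+[cx,cy]
    def cost(v):
        c,s=np.cos(np.radians(v[2])),np.sin(np.radians(v[2]))
        q=np.array([px(p,[(v[0]+c*a-s*b)/1000,(v[1]+s*a+c*b)/1000,z]) for a,b in L])
        return -map_coordinates(G,[q[:,1],q[:,0]],order=1).mean()
    best=None
    for dx in np.linspace(-rng,rng,5):
        for dy in np.linspace(-rng,rng,5):
            c=cost([x+dx,y+dy,yaw])
            if best is None or c<best[0]: best=(c,[x+dx,y+dy,yaw])
    r=minimize(cost,best[1],method="Nelder-Mead",options=dict(initial_simplex=np.array(best[1])+np.array([[0,0,0],[2,0,0],[0,2,0],[0,0,3]])))
    return r.x,-r.fun
E
python3 - <<'E'
from h import *
p=env.get_image("top")
k=3; x0,y0=170,110; f=cv2.resize(p["frame"][110:300,170:436],None,fx=k,fy=k,interpolation=cv2.INTER_CUBIC)
for n,x,y,yaw,z,wx,wy,cx,cy in (("A",412,237,-8.7,.006,50,86,0,0),("B",428,-18,8,.006,50,86,0,0),("C",410,-194,8,.006,50,86,0,0),("D",674,10,-1,.006,50,86,0,0),
  ("jig",583,247,0,.010,99,126,-2.5,-3),("box",592,-211,-15,.032,70,106,0,0),("lid",558,-6,1,.018,78,114,0,0),("bar",558,-6,1,.034,14,56,0,0)):
    v,s=fit(p,x,y,yaw,z,wx,wy,cx,cy); print(n,v.round(1),round(s,1))
    c,sn=np.cos(np.radians(v[2])),np.sin(np.radians(v[2]))
    q=overlay(p,f,v[0]+c*cx-sn*cy,v[1]+sn*cx+c*cy,z,v[2],wx,wy); cv2.polylines(f,[(((q-[x0,y0]+.5)*k*8).astype(int))],True,(0,0,255),1,cv2.LINE_AA,3)
cv2.imwrite("pics/ov2.png",f)
E
```

```text
A [411.6 234.9  -8.7] 58.9
B [429.6 -18.4   9.7] 45.5
C [ 412.4 -188.3    7. ] 44.4
D [671.5  10.7   1.1] 58.8
jig [ 5.868e+02  2.402e+02 -1.000e-01] 59.8
box [ 590.2 -207.2  -16.1] 60.0
lid [561.1  -7.1   1.4] 60.0
bar [ 5.538e+02 -3.200e+00 -3.000e-01] 59.7
```

View pics/ov2.png

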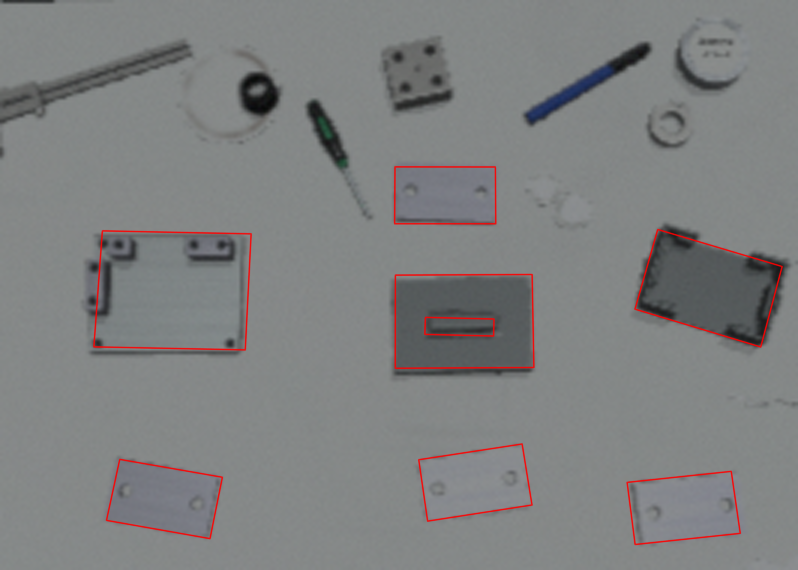

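```bash
sed -i 's/G=np.minimum(G,60)/G=np.minimum(G,cap)/; s/sig=0.8,extra=None/sig=1.0,cap=250/' h.py; python3 - <<'E'
from h import *
p=env.get_image("top")
for n,x,y,yaw,z,wx,wy,cx,cy in (("A",412,237,-8.7,.006,50,86,0,0),("B",428,-18,8,.006,50,86,0,0),("C",410,-193,8,.006,50,86,0,0),("D",674,10,-1,.006,50,86,0,0),
  ("jig",583,247,0,.010,99,126,-2.5,-3),("box",592,-211,-15,.032,70,106,0,0),("lid",558,-6,1,.018,78,114,0,0),("bar",558,-6,1,.034,14,56,0,0)):
    for sig in(.7,1.2):
      v,s=fit(p,x,y,yaw,z,wx,wy,cx,cy,sig=sig,rng=4); print(n,sig,v.round(1),round(s,1))
g=cv2.GaussianBlur(p["frame"],(0,0),.6).astype(int)
print("row bottom, col 220-240 mean", [(r,g[r,212:238].mean().round(0)) for r in range(222,232)])
print("top gap cols 216-228", [(r,g[r,217:230].mean().round(0)) for r in range(184,194)])
print("right rows 205-220", [(c,g[203:222,c].mean().round(0)) for c in range(244,256)])
print("left rows 217-224", [(c,g[217:223,c].mean().round(0)) for c in range(194,206)])
print("stop rows 200-210", [(c,g[199:211,c].mean().round(0)) for c in range(194,212)])
print("fence R cols 236-244", [(r,g[r,236:244].mean().round(0)) for r in range(184,204)])
print("fence L cols 208-212", [(r,g[r,209:212].mean().round(0)) for r in range(184,204)])
for u,v,z in((199.5,220,.01),(250,212,.01),(225,227,.01),(225,187.5,.01)): print(u,v,w(p,u,v,z)*1000)
E
```

```text
A 0.7 [411.3 234.6  -9.3] 107.9
A 1.2 [411.6 234.   -9.9] 80.6
B 0.7 [426.3 -19.9   8.9] 60.5
B 1.2 [429.4 -12.1  10.1] 38.8
C 0.7 [ 413.  -189.4    7. ] 93.2
C 1.2 [ 408.9 -189.2    7.3] 61.9
D 0.7 [670.1  11.7  -1.6] 124.4
D 1.2 [669.7  12.   -1.5] 98.1
jig 0.7 [579.8 242.3   1.7] 208.9
jig 1.2 [578.4 248.1   2. ] 166.9
box 0.7 [ 589.6 -208.6  -16.2] 232.4
box 1.2 [ 590.1 -208.4  -17. ] 241.6
lid 0.7 [556.   -6.6   1.2] 241.0
lid 1.2 [556.   -6.6   1.3] 238.8
bar 0.7 [554.   -3.3   1.1] 153.9
bar 1.2 [547.4  -5.6   1.1] 116.8
row bottom, col 220-240 mean [(222, np.float64(131.0)), (223, np.float64(131.0)), (224, np.float64(130.0)), (225, np.float64(129.0)), (226, np.float64(121.0)), (227, np.float64(99.0)), (228, np.float64(118.0)), (229, np.float64(132.0)), (230, np.float64(135.0)), (231, np.float64(135.0))]
top gap cols 216-228 [(184, np.float64(135.0)), (185, np.float64(135.0)), (186, np.float64(134.0)), (187, np.float64(127.0)), (188, np.float64(112.0)), (189, np.float64(119.0)), (190, np.float64(125.0)), (191, np.float64(127.0)), (192, np.float64(127.0)), (193, np.float64(127.
[... 1723 characters left out ...]
at64(134.0)), (185, np.float64(134.0)), (186, np.float64(134.0)), (187, np.float64(127.0)), (188, np.float64(108.0)), (189, np.float64(100.0)), (190, np.float64(84.0)), (191, np.float64(72.0)), (192, np.float64(81.0)), (193, np.float64(101.0)), (194, np.float64(96.0)), (195, np.float64(68.0)), (196, np.float64(71.0)), (197, np.float64(96.0)), (198, np.float64(107.0)), (199, np.float64(114.0)), (200, np.float64(123.0)), (201, np.float64(127.0)), (202, np.float64(128.0)), (203, np.float64(128.0))]
199.5 220 [547.36332973 304.08206234  10.        ]
250 212 [569.99821092 178.79683687  10.        ]
225 227 [530.93679488 239.24926538  10.        ]
225 187.5 [631.82764144 245.32118702  10.        ]
```

```bash
cat >> h.py <<'E'
from scipy.spatial.transform import Rotation as Rn
def goto(x,y,z,th):
    """tool-frame shift (mm) and rotvec (deg) to TCP at x,y,z mm, tool y along angle th (deg), pointing down"""
    o=env.observe(); R=o["tool_rot"]; c,s=np.cos(np.radians(th)),np.sin(np.radians(th))
    T=np.array([[-s,c,0],[c,s,0],[0,0,-1]]);  # cols: x=(-s,c,0), y=(c,s,0), z=-z
    d=R.T@(np.array([x,y,z])/1000-o["position"])*1000; a=np.degrees(Rn.from_matrix(R.T@T).as_rotvec())
    print("t",round(o["time_s"],2),"lin",d.round(1).tolist(),"ang",a.round(2).tolist(),"rows",int(np.ceil(max(np.linalg.norm(d)/50,np.linalg.norm(a)/8.59))))
def st():
    o=env.observe();R=o["tool_rot"]; print("t",round(o["time_s"],2),"pos",(o["position"]*1000).round(1),"yaw_y",np.degrees(np.arctan2(R[1,1],R[0,1])).round(2),"tilt",R[:2,2].round(4),"F",o["ft_force"].round(1),"w",round(o["grip_width"]*1000,1))
E
python3 -c "
from h import *
st(); goto(411,-191,60,7)"
```

```text
t 0.95 pos [ 130.1 -534.4  242.3] yaw_y -76.32 tilt [-0.  0.] F [ 0.1 -0.7 -0.1] w 85.4
t 0.95 lin [354.2, -267.2, 182.3] ang [-0.0, 0.0, -83.32] rows 10
```

Request:
servo_tool(
  commands=[
    {"linear":[354.2,-267.2,182.3],"angular":[0,0,-83.3],"gripper":1},
    {"linear":[354.2,-267.2,182.3],"angular":[0,0,-83.3],"gripper":1},
    {"linear":[354.2,-267.2,182.3],"angular":[0,0,-83.3],"gripper":1},
    {"linear":[354.2,-267.2,182.3],"angular":[0,0,-83.3],"gripper":1},
    {"linear":[354.2,-267.2,182.3],"angular":[0,0,-83.3],"gripper":1},
    {"linear":[354.2,-267.2,182.3],"angular":[0,0,-83.3],"gripper":1},
    {"linear":[354.2,-267.2,182.3],"angular":[0,0,-83.3],"gripper":1},
    {"linear":[354.2,-267.2,182.3],"angular":[0,0,-83.3],"gripper":1},
    {"linear":[354.2,-267.2,182.3],"angular":[0,0,-83.3],"gripper":1},
    {"linear":[354.2,-267.2,182.3],"angular":[0,0,-83.3],"gripper":1},
    {"linear":[354.2,-267.2,182.3],"angular":[0,0,-83.3],"gripper":1},
    {"linear":[354.2,-267.2,182.3],"angular":[0,0,-83.3],"gripper":1},
    {"linear":[354.2,-267.2,182.3],"angular":[0,0,-83.3],"gripper":1},
  ],
)

```text
time_s: 2.25
position: [0.4109, -0.1919, 0.0605]
tool_rot: [[-0.12, 0.993, 0.001], [0.993, 0.12, -0.001], [-0.001, 0.001, -1.0]]
ft_force: [0.0, -0.4, 0.5]
grip_width: 0.0855
```

```bash
python3 -c "
from h import *
st(); goto(411,-191,10,7)
p=env.get_image('scene');c=px(p,[.411,-.191,.02]);print(c)
a=np.clip(c.astype(int)-[80,70],0,[480,260]);f=p['frame'][a[1]:a[1]+140,a[0]:a[0]+160];cv2.imwrite('pics/s1.png',cv2.resize(f,None,fx=4,fy=4,interpolation=3))
"
```

```text
t 2.25 pos [ 410.9 -191.9   60.5] yaw_y 6.86 tilt [ 0.0008 -0.0008] F [ 0.  -0.4  0.5] w 85.5
t 2.25 lin [1.0, 0.2, 50.5] ang [0.04, 0.05, -0.14] rows 2
[451.4606301  197.02698195]
```

View pics/s1.png

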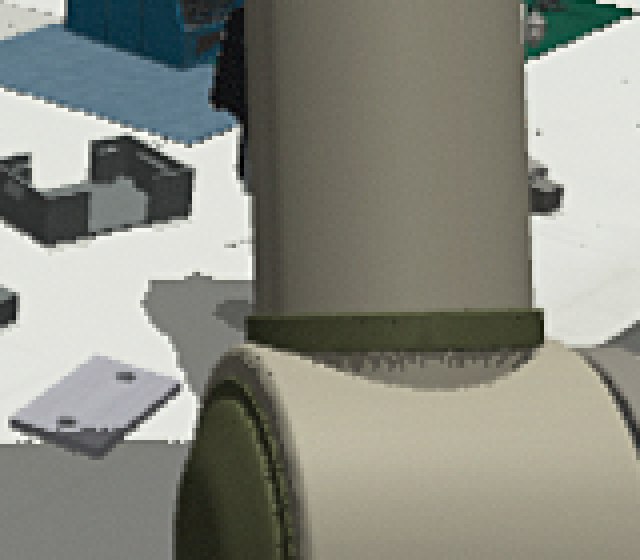

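Request:
servo_tool(
  commands=[
    {"linear":[1,0,25],"angular":[0,0,0],"gripper":1},
    {"linear":[1,0,40],"angular":[0,0,0],"gripper":1},
    {"linear":[1,0,50],"angular":[0,0,0],"gripper":1},
    {"linear":[1,0,50],"angular":[0,0,0],"gripper":1},
    {"linear":[1,0,50],"angular":[0,0,0],"gripper":-0.2},
    {"linear":[1,0,50],"angular":[0,0,0],"gripper":-0.2},
    {"linear":[1,0,50],"angular":[0,0,0],"gripper":-0.2},
    {"linear":[1,0,50],"angular":[0,0,0],"gripper":-0.2},
    {"linear":[1,0,50],"angular":[0,0,0],"gripper":-0.2},
    {"linear":[1,0,50],"angular":[0,0,0],"gripper":-0.2},
  ],
  force=40,
)

```text
time_s: 3.3
position: [0.4112, -0.1903, 0.011]
tool_rot: [[-0.122, 0.993, 0.001], [0.993, 0.122, -0.001], [-0.001, 0.001, -1.0]]
ft_force: [-1.3, -0.4, 7.7]
grip_width: 0.0482
```

Request:
servo_tool(
  commands=[
    {"linear":[0,0,0],"angular":[0,0,0],"gripper":-0.2},
    {"linear":[0,0,0],"angular":[0,0,0],"gripper":-0.2},
    {"linear":[0,0,0],"angular":[0,0,0],"gripper":-0.2},
  ],
)

```text
time_s: 3.6
position: [0.4112, -0.1903, 0.011]
tool_rot: [[-0.122, 0.993, 0.001], [0.993, 0.122, -0.001], [-0.001, 0.001, -1.0]]
ft_force: [-1.1, -0.2, 7.2]
grip_width: 0.0483
```

Request:
servo_tool(
  commands=[
    {"linear":[0,0,-10],"angular":[0,0,0],"gripper":-0.2},
    {"linear":[0,0,-40],"angular":[0,0,0],"gripper":-0.2},
    {"linear":[0,0,-80],"angular":[0,0,0],"gripper":-0.2},
    {"linear":[0,0,-90],"angular":[0,0,0],"gripper":-0.2},
    {"linear":[0,0,-90],"angular":[0,0,0],"gripper":-0.2},
  ],
)

```text
time_s: 4.1
position: [0.4114, -0.1903, 0.1016]
tool_rot: [[-0.122, 0.993, 0.003], [0.993, 0.122, -0.002], [-0.003, 0.003, -1.0]]
ft_force: [0.2, -0.6, -2.1]
grip_width: 0.0477
```

```bash
python3 -c "
from h import *
st(); goto(580,240,60,1)
p=env.get_image('top');c=px(p,[.411,-.191,.1]);print(c)
a=c.astype(int)-[80,60];f=p['frame'][a[1]:a[1]+120,a[0]:a[0]+160];cv2.imwrite('pics/s2.png',cv2.resize(f,None,fx=4,fy=4,interpolation=3))
show(plates(p))"
```

```text
t 4.1 pos [ 411.4 -190.3  101.6] yaw_y 6.99 tilt [ 0.003  -0.0025] F [ 0.2 -0.6 -2.1] w 47.7
t 4.1 lin [406.7, 219.6, 41.1] ang [0.16, 0.15, 5.99] rows 10
[406.12968634 278.64183689]
{'x': 410.3, 'y': 236.3, 'yaw': -7.9, 'L': 92.4, 'W': 57.7, 'a': 4822.2}
{'x': 429.4, 'y': -19.1, 'yaw': 7.5, 'L': 91.5, 'W': 55.9, 'a': 4415.4}
{'x': 559.0, 'y': -6.8, 'yaw': 2.7, 'L': 112.3, 'W': 79.5, 'a': 8309.9}
{'x': 582.8, 'y': 243.8, 'yaw': 0.0, 'L': 139.5, 'W': 99.5, 'a': 11382.8}
{'x': 595.8, 'y': -216.7, 'yaw': -18.3, 'L': 110.1, 'W': 76.7, 'a': 6815.4}
{'x': 673.7, 'y': 8.9, 'yaw': -0.8, 'L': 91.6, 'W': 54.6, 'a': 4828.4}
```

View pics/s2.png

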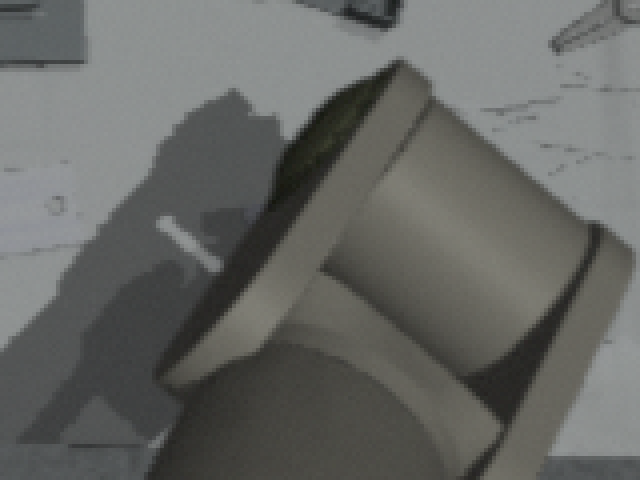

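```bash
python3 -c "
from h import *
goto(579,236,90,1.3)"
```

```text
t 4.15 lin [402.3, 218.7, 10.1] ang [0.04, 0.04, 5.69] rows 10
```

Request:
servo_tool(
  commands=[
    {"linear":[402.3,218.7,10],"angular":[0,0,5.7],"gripper":-0.2},
    {"linear":[402.3,218.7,10],"angular":[0,0,5.7],"gripper":-0.2},
    {"linear":[402.3,218.7,10],"angular":[0,0,5.7],"gripper":-0.2},
    {"linear":[402.3,218.7,10],"angular":[0,0,5.7],"gripper":-0.2},
    {"linear":[402.3,218.7,10],"angular":[0,0,5.7],"gripper":-0.2},
    {"linear":[402.3,218.7,10],"angular":[0,0,5.7],"gripper":-0.2},
    {"linear":[402.3,218.7,10],"angular":[0,0,5.7],"gripper":-0.2},
    {"linear":[402.3,218.7,10],"angular":[0,0,5.7],"gripper":-0.2},
    {"linear":[402.3,218.7,10],"angular":[0,0,5.7],"gripper":-0.2},
    {"linear":[402.3,218.7,10],"angular":[0,0,5.7],"gripper":-0.2},
    {"linear":[402.3,218.7,10],"angular":[0,0,5.7],"gripper":-0.2},
    {"linear":[402.3,218.7,10],"angular":[0,0,5.7],"gripper":-0.2},
  ],
)

```text
time_s: 5.35
position: [0.5783, 0.2349, 0.0887]
tool_rot: [[-0.022, 1.0, -0.003], [1.0, 0.022, -0.001], [-0.001, -0.003, -1.0]]
ft_force: [-0.0, -0.3, -1.3]
grip_width: 0.0482
```

```bash
python3 -c "
from h import *
st();goto(579,236,23,1.3)
p=env.get_image('scene');c=px(p,[.58,.24,.05]);print(c)
a=c.astype(int)-[80,70];f=p['frame'][a[1]:a[1]+140,a[0]:a[0]+160];cv2.imwrite('pics/s3.png',cv2.resize(f,None,fx=4,fy=4,interpolation=3))
"
```

```text
t 5.35 pos [578.3 234.9  88.7] yaw_y 1.25 tilt [-0.0027 -0.0009] F [-0.  -0.3 -1.3] w 48.2
t 5.35 lin [1.1, 0.9, 65.7] ang [-0.16, 0.05, -0.05] rows 2
[242.50965273 221.44051745]
```

View pics/s3.png

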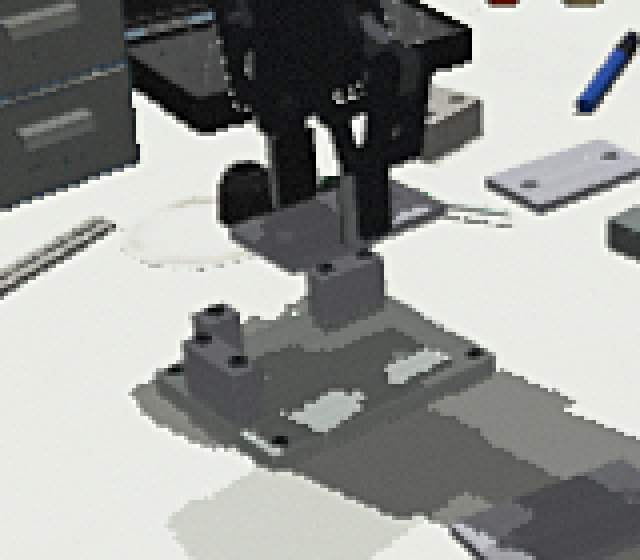

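Request:
servo_tool(
  commands=[
    {"linear":[1,1,30],"angular":[0,0,0],"gripper":-0.2},
    {"linear":[1,1,50],"angular":[0,0,0],"gripper":-0.2},
    {"linear":[1,1,60],"angular":[0,0,0],"gripper":-0.2},
    {"linear":[1,1,64],"angular":[0,0,0],"gripper":-0.2},
    {"linear":[1,1,66],"angular":[0,0,0],"gripper":-0.2},
    {"linear":[1,1,66.5],"angular":[0,0,0],"gripper":-0.2},
    {"linear":[1,1,66.5],"angular":[0,0,0],"gripper":-0.2},
  ],
)

```text
time_s: 6.1
position: [0.5804, 0.2369, 0.0243]
tool_rot: [[-0.022, 1.0, 0.001], [1.0, 0.022, 0.0], [0.0, 0.001, -1.0]]
ft_force: [-0.1, 0.6, -1.0]
grip_width: 0.0483
```

Request:
servo_tool(
  commands=[
    {"linear":[0,0,1],"angular":[0,0,0],"gripper":-0.2},
    {"linear":[0,0,2],"angular":[0,0,0],"gripper":-0.2},
    {"linear":[0,0,2],"angular":[0,0,0],"gripper":-0.2},
  ],
)

```text
time_s: 6.4
position: [0.58, 0.237, 0.0215]
tool_rot: [[-0.022, 1.0, -0.0], [1.0, 0.022, 0.0], [0.0, -0.0, -1.0]]
ft_force: [-0.6, 0.2, -1.6]
grip_width: 0.048
```

Request:
servo_tool(
  commands=[
    {"linear":[0,0,0.7],"angular":[0,0,0],"gripper":-0.2},
    {"linear":[0,0,0.7],"angular":[0,0,0],"gripper":-0.2},
  ],
)

```text
time_s: 6.6
position: [0.5801, 0.237, 0.0212]
tool_rot: [[-0.022, 1.0, 0.0], [1.0, 0.022, 0.0], [0.0, 0.0, -1.0]]
ft_force: [-2.1, -0.1, 2.0]
grip_width: 0.0481
```

Request:
servo_tool(
  commands=[
    {"linear":[0,1,0],"angular":[0,0,0],"gripper":-0.2},
    {"linear":[0,2,0],"angular":[0,0,0],"gripper":-0.2},
    {"linear":[0,3,0],"angular":[0,0,0],"gripper":-0.2},
    {"linear":[0,4,0],"angular":[0,0,0],"gripper":-0.2},
    {"linear":[0,4,0],"angular":[0,0,0],"gripper":-0.2},
  ],
)

```text
time_s: 7.1
position: [0.5831, 0.2371, 0.0211]
tool_rot: [[-0.022, 1.0, -0.002], [1.0, 0.022, -0.0], [-0.0, -0.002, -1.0]]
ft_force: [-7.3, -0.1, 9.0]
grip_width: 0.048
```

Request:
servo_tool(
  commands=[
    {"linear":[0,1,-0.3],"angular":[0,0,0],"gripper":-0.2},
    {"linear":[0,1,-0.3],"angular":[0,0,0],"gripper":-0.2},
  ],
)

```text
time_s: 7.3
position: [0.5832, 0.2372, 0.0211]
tool_rot: [[-0.022, 1.0, -0.005], [1.0, 0.022, -0.0], [-0.0, -0.005, -1.0]]
ft_force: [-10.2, -0.9, 9.2]
grip_width: 0.0479
```

Request:
servo_tool(
  commands=[
    {"linear":[0,1,-0.3],"angular":[0,0,0],"gripper":-0.2},
    {"linear":[0,1,-0.3],"angular":[0,0,0],"gripper":-0.2},
  ],
)

```text
time_s: 7.5
position: [0.5834, 0.2372, 0.0212]
tool_rot: [[-0.022, 1.0, -0.007], [1.0, 0.022, -0.0], [-0.0, -0.007, -1.0]]
ft_force: [-14.1, 0.1, 8.9]
grip_width: 0.0476
```

Request:
servo_tool(
  commands=[
    {"linear":[0,-1.0,-0.3],"angular":[0,0,0],"gripper":-0.2},
    {"linear":[2,-1.0,-0.3],"angular":[0,0,0],"gripper":-0.2},
    {"linear":[4,-1.0,-0.3],"angular":[0,0,0],"gripper":-0.2},
    {"linear":[6,-1.0,-0.3],"angular":[0,0,0],"gripper":-0.2},
    {"linear":[6,-1.0,-0.3],"angular":[0,0,0],"gripper":-0.2},
  ],
)

```text
time_s: 8.0
position: [0.5832, 0.2419, 0.0212]
tool_rot: [[-0.022, 1.0, -0.005], [1.0, 0.022, -0.003], [-0.003, -0.005, -1.0]]
ft_force: [-9.6, -7.0, 6.2]
grip_width: 0.0481
```

Request:
servo_tool(
  commands=[
    {"linear":[1,0,0],"angular":[0,0,0],"gripper":-0.2},
    {"linear":[1.5,0,0],"angular":[0,0,0],"gripper":-0.2},
  ],
)

```text
time_s: 8.2
position: [0.5832, 0.2431, 0.0212]
tool_rot: [[-0.022, 1.0, -0.005], [1.0, 0.022, -0.003], [-0.003, -0.005, -1.0]]
ft_force: [-9.2, -8.5, 6.0]
grip_width: 0.0481
```

Request:
servo_tool(
  commands=[
    {"linear":[1,0,0],"angular":[0,0,0],"gripper":-0.2},
    {"linear":[2,0,0],"angular":[0,0,0],"gripper":-0.2},
  ],
)

```text
time_s: 8.4
position: [0.5831, 0.245, 0.0212]
tool_rot: [[-0.022, 1.0, -0.005], [1.0, 0.022, -0.003], [-0.003, -0.005, -1.0]]
ft_force: [-8.4, -8.7, 6.5]
grip_width: 0.048
```

Request:
servo_tool(
  commands=[
    {"linear":[1,0,0],"angular":[0,0,0],"gripper":-0.2},
    {"linear":[2,0,0],"angular":[0,0,0],"gripper":-0.2},
  ],
)

```text
time_s: 8.6
position: [0.5831, 0.247, 0.0212]
tool_rot: [[-0.022, 1.0, -0.005], [1.0, 0.022, -0.003], [-0.003, -0.005, -1.0]]
ft_force: [-8.7, -7.4, 5.8]
grip_width: 0.0481
```

Request:
servo_tool(
  commands=[
    {"linear":[1,0,0],"angular":[0,0,0],"gripper":-0.2},
    {"linear":[2,0,0],"angular":[0,0,0],"gripper":-0.2},
  ],
)

```text
time_s: 8.8
position: [0.583, 0.2491, 0.0212]
tool_rot: [[-0.022, 1.0, -0.005], [1.0, 0.022, -0.003], [-0.003, -0.005, -1.0]]
ft_force: [-8.8, -7.2, 5.9]
grip_width: 0.0479
```

Request:
servo_tool(
  commands=[
    {"linear":[1,0,0],"angular":[0,0,0],"gripper":-0.2},
    {"linear":[1,0,0],"angular":[0,0,0],"gripper":-0.2},
  ],
)

```text
time_s: 9.0
position: [0.583, 0.2496, 0.0212]
tool_rot: [[-0.022, 1.0, -0.005], [1.0, 0.022, -0.004], [-0.004, -0.006, -1.0]]
ft_force: [-9.2, -10.5, 6.7]
grip_width: 0.0478
```

Request:
servo_tool(
  commands=[
    {"linear":[1,0,0],"angular":[0,0,0],"gripper":-0.2},
    {"linear":[1,0,0],"angular":[0,0,0],"gripper":-0.2},
  ],
)

```text
time_s: 9.2
position: [0.5831, 0.2497, 0.0212]
tool_rot: [[-0.022, 1.0, -0.006], [1.0, 0.022, -0.006], [-0.005, -0.006, -1.0]]
ft_force: [-9.5, -14.2, 7.6]
grip_width: 0.0482
```

```bash
cat >> h.py <<'E'
def crop(name,fn,X,hw=(80,70),k=4):
    p=env.get_image(name);c=px(p,X)
    a=np.clip(c.astype(int)-hw,0,[640-2*hw[0],400-2*hw[1]]);f=p['frame'][a[1]:a[1]+2*hw[1],a[0]:a[0]+2*hw[0]];cv2.imwrite('pics/'+fn,cv2.resize(f,None,fx=k,fy=k,interpolation=3)); return p
E
python3 -c "
from h import *
st();crop('scene','s4.png',[.58,.24,.02],(60,50),6)
"
```

```text
t 9.2 pos [583.1 249.7  21.2] yaw_y 1.25 tilt [-0.0058 -0.0055] F [ -9.5 -14.2   7.6] w 48.2
```

View pics/s4.png

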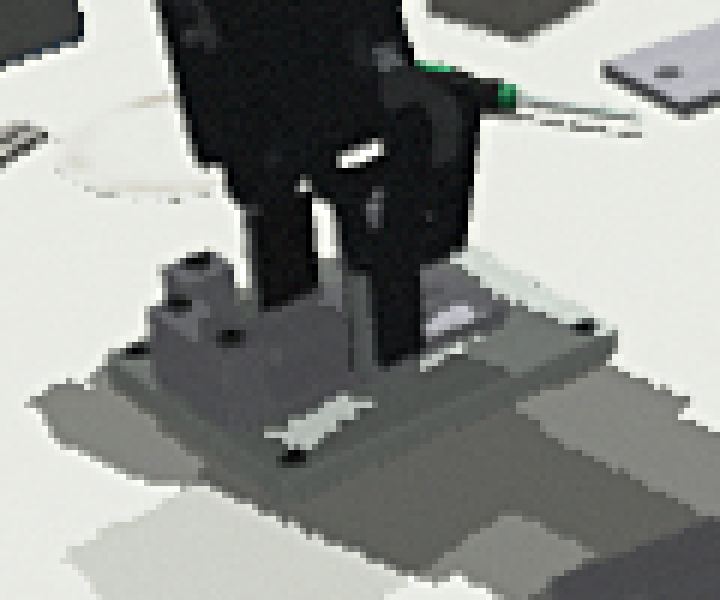

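Request:
servo_tool(
  commands=[
    {"linear":[-0.5,0,0],"angular":[0,0,0],"gripper":0.6},
    {"linear":[-1,-1,0],"angular":[0,0,0],"gripper":0.6},
    {"linear":[-1,-1,0],"angular":[0,0,0],"gripper":0.6},
    {"linear":[-1,-1,0],"angular":[0,0,0],"gripper":0.6},
    {"linear":[-1,-1,-30],"angular":[0,0,0],"gripper":0.6},
    {"linear":[-1,-1,-80],"angular":[0,0,0],"gripper":1},
    {"linear":[-1,-1,-80],"angular":[0,0,0],"gripper":1},
  ],
)

```text
time_s: 9.95
position: [0.5866, 0.2525, 0.1083]
tool_rot: [[-0.023, 1.0, 0.012], [1.0, 0.023, 0.003], [0.003, 0.012, -1.0]]
ft_force: [0.6, 0.9, -0.0]
grip_width: 0.0853
```

```bash
python3 -c "
from h import *
st();goto(428.5,-18.5,90,9)
crop('scene','s5.png',[.58,.24,.02],(60,50),6)
"
```

```text
t 9.95 pos [586.6 252.5 108.3] yaw_y 1.31 tilt [0.0118 0.0028] F [ 0.6  0.9 -0. ] w 85.3
t 9.95 lin [-267.4, -164.5, 15.7] ang [0.69, -0.1, -7.69] rows 7
```

View pics/s5.png

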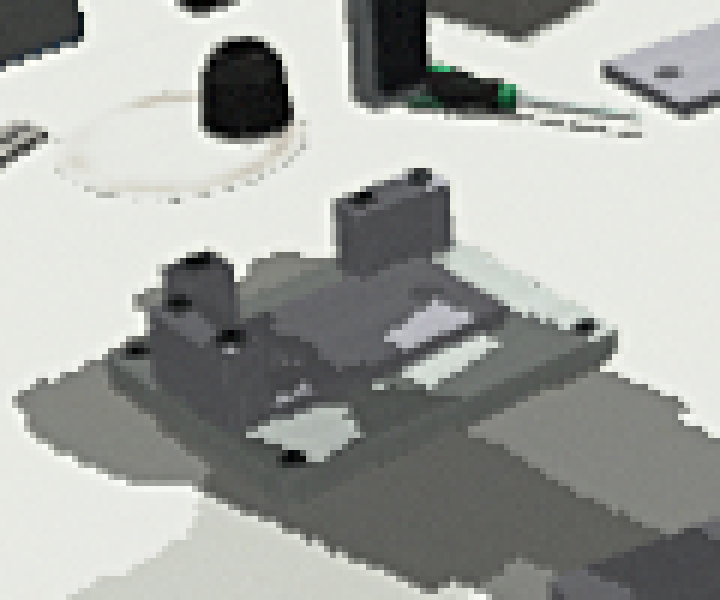

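```bash
python3 -c "
from h import *
goto(411.5,236,60,-9)
"
```

```text
t 10.0 lin [-12.2, -174.4, 43.9] ang [0.4, -0.12, 10.3] rows 4
```

Request:
servo_tool(
  commands=[
    {"linear":[-12.2,-174.4,44],"angular":[0.4,-0.1,10.3],"gripper":1},
    {"linear":[-12.2,-174.4,44],"angular":[0.4,-0.1,10.3],"gripper":1},
    {"linear":[-12.2,-174.4,44],"angular":[0.4,-0.1,10.3],"gripper":1},
    {"linear":[-12.2,-174.4,44],"angular":[0.4,-0.1,10.3],"gripper":1},
    {"linear":[-12.2,-174.4,44],"angular":[0.4,-0.1,10.3],"gripper":1},
    {"linear":[-12.2,-174.4,44],"angular":[0.4,-0.1,10.3],"gripper":1},
  ],
)

```text
time_s: 10.6
position: [0.4098, 0.2356, 0.0574]
tool_rot: [[0.156, 0.988, -0.007], [0.988, -0.156, -0.001], [-0.002, -0.007, -1.0]]
ft_force: [1.4, 1.4, 0.4]
grip_width: 0.0855
```

```bash
python3 -c "
from h import *
st();goto(411.5,236,11,-9)
p=crop('top','s6.png',[.58,.24,.02],(40,35),10)
show(plates(p,box=(330,480,150,330)))
p=crop('scene','s7.png',[.41,.236,.02],(60,50),6)
"
```

```text
t 10.6 pos [409.8 235.6  57.4] yaw_y -9.0 tilt [-0.0072 -0.0013] F [1.4 1.4 0.4] w 85.5
t 10.6 lin [0.8, 2.0, 46.4] ang [-0.4, 0.14, 0.0] rows 1
```

View pics/s6.png

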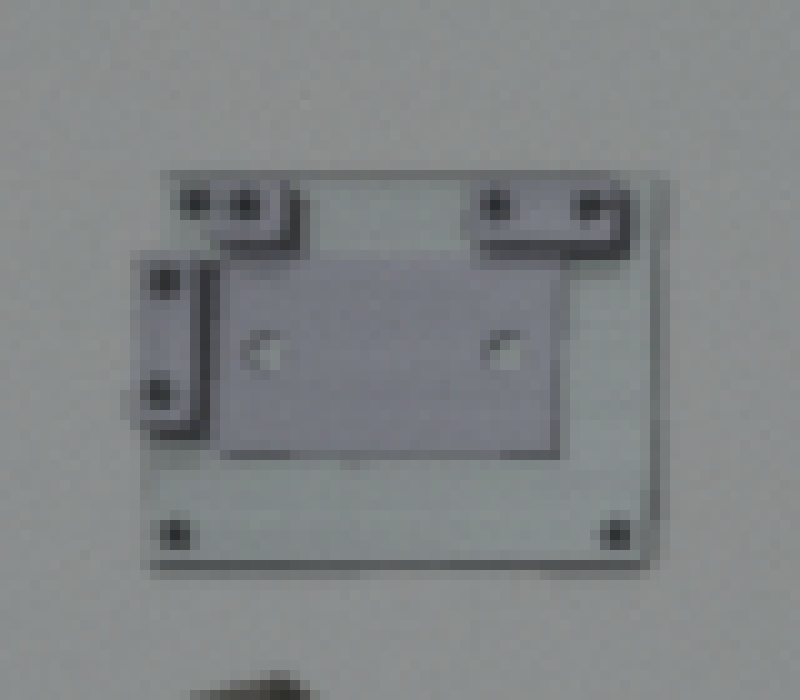

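View pics/s7.png

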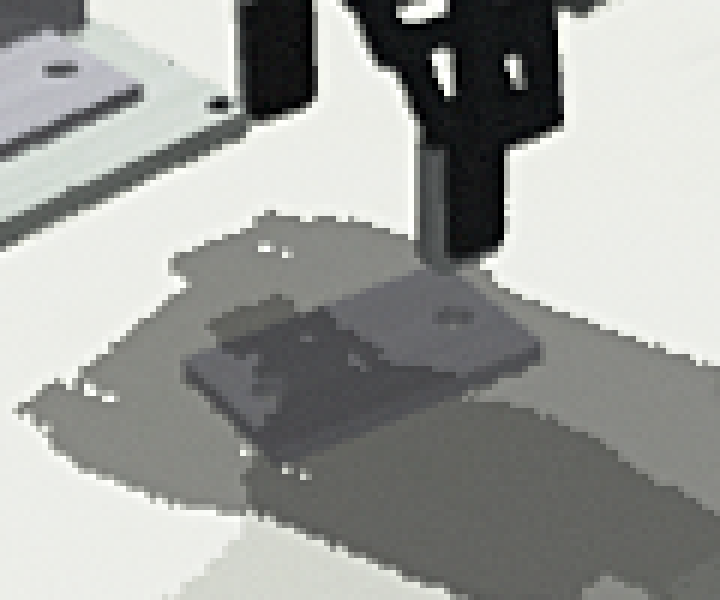

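Request:
servo_tool(
  commands=[
    {"linear":[0.8,1,25],"angular":[0,0,0],"gripper":1},
    {"linear":[0.8,1,40],"angular":[0,0,0],"gripper":1},
    {"linear":[0.8,1,46],"angular":[0,0,0],"gripper":1},
    {"linear":[0.8,1,46],"angular":[0,0,0],"gripper":1},
    {"linear":[0.8,1,46],"angular":[0,0,0],"gripper":-0.2},
    {"linear":[0.8,1,46],"angular":[0,0,0],"gripper":-0.2},
    {"linear":[0.8,1,46],"angular":[0,0,0],"gripper":-0.2},
    {"linear":[0.8,1,46],"angular":[0,0,0],"gripper":-0.2},
    {"linear":[0.8,1,46],"angular":[0,0,0],"gripper":-0.2},
    {"linear":[0.8,1,46],"angular":[0,0,0],"gripper":-0.2},
    {"linear":[0.8,1,46],"angular":[0,0,0],"gripper":-0.2},
  ],
)

```text
time_s: 11.8
position: [0.4109, 0.2361, 0.0128]
tool_rot: [[0.157, 0.988, -0.005], [0.988, -0.157, -0.001], [-0.002, -0.005, -1.0]]
ft_force: [-1.2, -1.2, 8.7]
grip_width: 0.0475
```

```bash
python3 -c "
from h import *
st()
p=env.get_image('top')
for s in(.7,1.0): print(fit(p,583,246,1,.016,50,86,sig=s,rng=3))
o=np.array(px(p,[.58,.24,.02])).astype(int)-[40,35]
for u,v in((268,352),(505,352)): print(w(p,o[0]+(u+.5)/10-.5,o[1]+(v+.5)/10-.5,.016)*1000)
"
```

```text
t 11.8 pos [410.9 236.1  12.8] yaw_y -9.01 tilt [-0.0052 -0.0008] F [-1.2 -1.2  8.7] w 47.5
(array([580.13451127, 243.44685442,   1.07039638]), np.float64(204.61935424804688))
(array([580.13646431, 243.34265836,   1.07039072]), np.float64(184.4619598388672))
[583.03076752 275.27065011  16.        ]
[584.13573255 215.96748376  16.        ]
```

```bash
python3 -c "
from h import *
p=crop('scene','s8.png',[.41,.236,.02],(60,50),6)
"
```

```text
(no output)
```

View pics/s8.png

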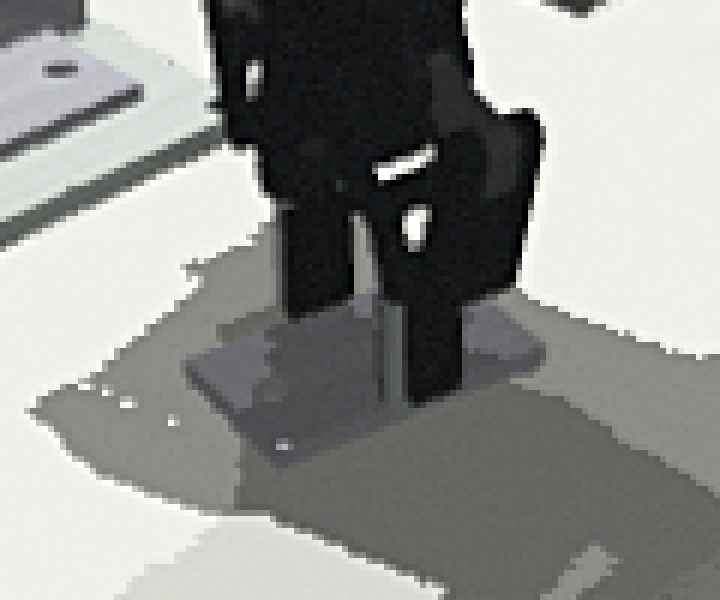

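Request:
servo_tool(
  commands=[
    {"linear":[0,0,-10],"angular":[0,0,0],"gripper":-0.2},
    {"linear":[0,0,-40],"angular":[0,0,0],"gripper":-0.2},
    {"linear":[0,0,-70],"angular":[0,0,0],"gripper":-0.2},
    {"linear":[0,0,-70],"angular":[0,0,0],"gripper":-0.2},
  ],
)

```text
time_s: 12.3
position: [0.4125, 0.2366, 0.0854]
tool_rot: [[0.157, 0.988, -0.0], [0.988, -0.157, 0.001], [0.001, -0.0, -1.0]]
ft_force: [0.3, -0.2, -2.0]
grip_width: 0.0472
```

```bash
python3 -c "
from h import *
st();goto(578,239,70,1.1)
"
```

```text
t 12.3 pos [412.5 236.6  85.4] yaw_y -9.01 tilt [-0.0002  0.0007] F [ 0.3 -0.2 -2. ] w 47.2
t 12.3 lin [28.2, 163.1, 15.4] ang [-0.01, -0.04, -10.11] rows 4
```

Request:
servo_tool(
  commands=[
    {"linear":[28.2,163.1,10],"angular":[0,0,-10.1],"gripper":-0.2},
    {"linear":[28.2,163.1,15],"angular":[0,0,-10.1],"gripper":-0.2},
    {"linear":[28.2,163.1,15],"angular":[0,0,-10.1],"gripper":-0.2},
    {"linear":[28.2,163.1,15],"angular":[0,0,-10.1],"gripper":-0.2},
    {"linear":[28.2,163.1,15],"angular":[0,0,-10.1],"gripper":-0.2},
    {"linear":[28.2,163.1,15],"angular":[0,0,-10.1],"gripper":-0.2},
  ],
)

```text
time_s: 12.9
position: [0.5753, 0.2383, 0.0649]
tool_rot: [[-0.019, 1.0, -0.009], [1.0, 0.019, -0.002], [-0.001, -0.009, -1.0]]
ft_force: [-0.1, 1.0, -0.9]
grip_width: 0.0473
```

```bash
python3 -c "
from h import *
st();goto(578.5,239,30,1.1)
crop('scene','s9.png',[.58,.24,.04],(60,50),6)
"
```

```text
t 12.9 pos [575.3 238.3  64.9] yaw_y 1.08 tilt [-0.0091 -0.0016] F [-0.1  1.  -0.9] w 47.3
t 12.9 lin [0.7, 3.5, 34.9] ang [-0.52, 0.08, -0.02] rows 1
```

View pics/s9.png

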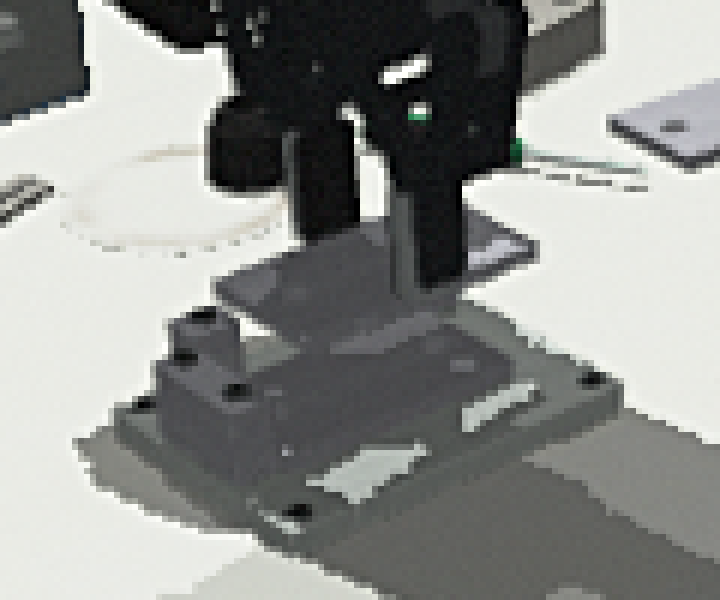

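Request:
servo_tool(
  commands=[
    {"linear":[0,0,15],"angular":[0,0,0],"gripper":-0.2},
    {"linear":[0,0,30],"angular":[0,0,0],"gripper":-0.2},
    {"linear":[0,0,36],"angular":[0,0,0],"gripper":-0.2},
    {"linear":[0,0,38],"angular":[0,0,0],"gripper":-0.2},
    {"linear":[0,0,38],"angular":[0,0,0],"gripper":-0.2},
    {"linear":[0,0,38],"angular":[0,0,0],"gripper":-0.2},
  ],
)

```text
time_s: 13.55
position: [0.5752, 0.2386, 0.029]
tool_rot: [[-0.02, 1.0, -0.007], [1.0, 0.02, -0.001], [-0.001, -0.007, -1.0]]
ft_force: [-3.7, -0.1, 5.5]
grip_width: 0.0473
```

Request:
servo_tool(
  commands=[
    {"linear":[0,2,-0.3],"angular":[-0.2,0,0],"gripper":-0.2},
    {"linear":[0,4,-0.3],"angular":[-0.4,0,0],"gripper":-0.2},
    {"linear":[0,6,-0.3],"angular":[-0.4,0,0],"gripper":-0.2},
    {"linear":[0,7.5,-0.3],"angular":[-0.4,0,0],"gripper":-0.2},
    {"linear":[0,7.5,-0.3],"angular":[-0.4,0,0],"gripper":-0.2},
  ],
)

```text
time_s: 14.05
position: [0.583, 0.2387, 0.0289]
tool_rot: [[-0.019, 1.0, -0.001], [1.0, 0.019, -0.001], [-0.001, -0.001, -1.0]]
ft_force: [-5.4, -0.7, 9.1]
grip_width: 0.0472
```

Request:
servo_tool(
  commands=[
    {"linear":[0,1,0],"angular":[0,0,0],"gripper":-0.2},
    {"linear":[0,1.5,0],"angular":[0,0,0],"gripper":-0.2},
  ],
)

```text
time_s: 14.25
position: [0.5832, 0.2387, 0.0288]
tool_rot: [[-0.019, 1.0, -0.004], [1.0, 0.019, -0.001], [-0.001, -0.004, -1.0]]
ft_force: [-12.3, -0.4, 11.9]
grip_width: 0.0472
```

Request:
servo_tool(
  commands=[
    {"linear":[1,-0.5,-0.5],"angular":[0,0,0],"gripper":-0.2},
    {"linear":[3,-0.5,-0.5],"angular":[0,0,0],"gripper":-0.2},
    {"linear":[5,-0.5,-0.5],"angular":[0,0,0],"gripper":-0.2},
    {"linear":[7,-0.5,-0.5],"angular":[0,0,0],"gripper":-0.2},
    {"linear":[7,-0.5,-0.5],"angular":[0,0,0],"gripper":-0.2},
  ],
)

```text
time_s: 14.75
position: [0.5831, 0.2444, 0.0289]
tool_rot: [[-0.019, 1.0, -0.003], [1.0, 0.019, -0.004], [-0.003, -0.003, -1.0]]
ft_force: [-7.0, -6.8, 8.8]
grip_width: 0.0471
```

Request:
servo_tool(
  commands=[
    {"linear":[1,0,0],"angular":[0,0,0],"gripper":-0.2},
    {"linear":[1.5,0,0],"angular":[0,0,0],"gripper":-0.2},
  ],
)

```text
time_s: 14.95
position: [0.5831, 0.2448, 0.0289]
tool_rot: [[-0.019, 1.0, -0.003], [1.0, 0.019, -0.006], [-0.006, -0.004, -1.0]]
ft_force: [-7.4, -14.2, 9.9]
grip_width: 0.0473
```

Request:
servo_tool(
  commands=[
    {"linear":[1,0,0],"angular":[0,0,0],"gripper":-0.2},
    {"linear":[1,0,0],"angular":[0,0,0],"gripper":-0.2},
  ],
)

```text
time_s: 15.15
position: [0.5832, 0.2449, 0.0289]
tool_rot: [[-0.019, 1.0, -0.004], [1.0, 0.019, -0.007], [-0.007, -0.004, -1.0]]
ft_force: [-8.4, -17.1, 9.8]
grip_width: 0.0473
```

Request:
servo_tool(
  commands=[
    {"linear":[-1,0,0],"angular":[0,0,0],"gripper":0.6},
    {"linear":[-2.5,-1.2,0],"angular":[0,0,0],"gripper":0.6},
    {"linear":[-2.5,-1.2,0],"angular":[0,0,0],"gripper":0.6},
    {"linear":[-2.5,-1.2,-30],"angular":[0,0,0],"gripper":0.6},
    {"linear":[-2.5,-1.2,-70],"angular":[0,0,0],"gripper":1},
    {"linear":[-2.5,-1.2,-70],"angular":[0,0,0],"gripper":1},
  ],
)

```text
time_s: 15.75
position: [0.5856, 0.2465, 0.1037]
tool_rot: [[-0.019, 1.0, 0.01], [1.0, 0.019, 0.001], [0.001, 0.01, -1.0]]
ft_force: [0.3, -0.1, -0.5]
grip_width: 0.0853
```

```bash
python3 -c "
from h import *
st();goto(428.7,-18.8,60,9)
crop('scene','s10.png',[.58,.24,.02],(60,50),6)
"
```

```text
t 15.75 pos [585.6 246.5 103.7] yaw_y 1.11 tilt [0.0098 0.0012] F [ 0.3 -0.1 -0.5] w 85.3
t 15.75 lin [-262.2, -162.5, 41.8] ang [0.57, -0.02, -7.89] rows 7
```

View pics/s10.png

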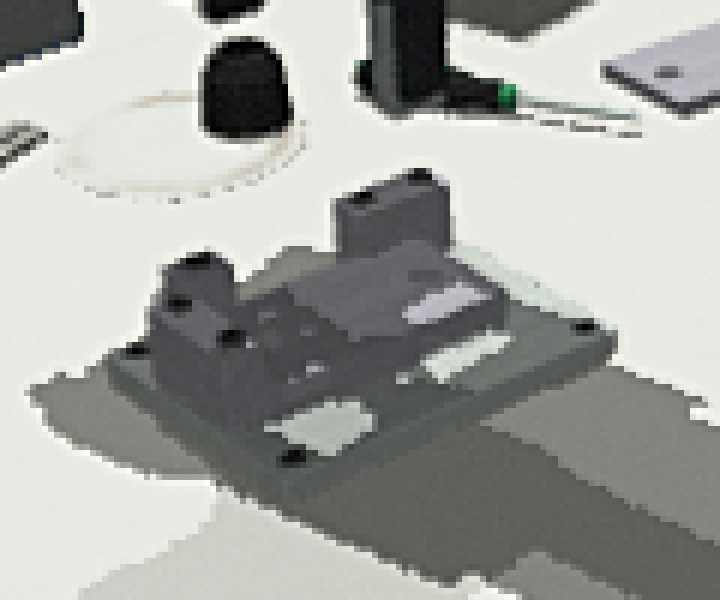

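Request:
servo_tool(
  commands=[
    {"linear":[-262,-162.5,20],"angular":[0.3,0,-7.5],"gripper":1},
    {"linear":[-262,-162.5,40],"angular":[0.3,0,-7.5],"gripper":1},
    {"linear":[-262,-162.5,40],"angular":[0.3,0,-7.5],"gripper":1},
    {"linear":[-262,-162.5,40],"angular":[0.3,0,-7.5],"gripper":1},
    {"linear":[-262,-162.5,40],"angular":[0.3,0,-7.5],"gripper":1},
    {"linear":[-262,-162.5,40],"angular":[0.3,0,-7.5],"gripper":1},
    {"linear":[-262,-162.5,40],"angular":[0.3,0,-7.5],"gripper":1},
    {"linear":[-262,-162.5,40],"angular":[0.3,0,-7.5],"gripper":1},
    {"linear":[-262,-162.5,40],"angular":[0.3,0,-7.5],"gripper":1},
  ],
)

```text
time_s: 16.7
position: [0.4263, -0.019, 0.0585]
tool_rot: [[-0.149, 0.989, -0.005], [0.989, 0.149, -0.001], [-0.001, -0.005, -1.0]]
ft_force: [-0.1, 1.0, 1.7]
grip_width: 0.0854
```

```bash
python3 -c "
from h import *
st();goto(428.7,-18.8,12,8.5)
p=crop('top','s11.png',[.58,.1,.0],(130,95),3)
show(plates(p,box=(610,760,-100,100)))
crop('scene','s12.png',[.42,-.02,.0],(80,70),5)
"
```

```text
t 16.7 pos [426.3 -19.   58.5] yaw_y 8.58 tilt [-0.005  -0.0014] F [-0.1  1.   1.7] w 85.4
t 16.7 lin [-0.1, 2.7, 46.5] ang [-0.3, 0.04, 0.08] rows 1
{'x': 661.1, 'y': -28.7, 'yaw': -2.6, 'L': 94.5, 'W': 55.6, 'a': 4889.6}
```

View pics/s11.png

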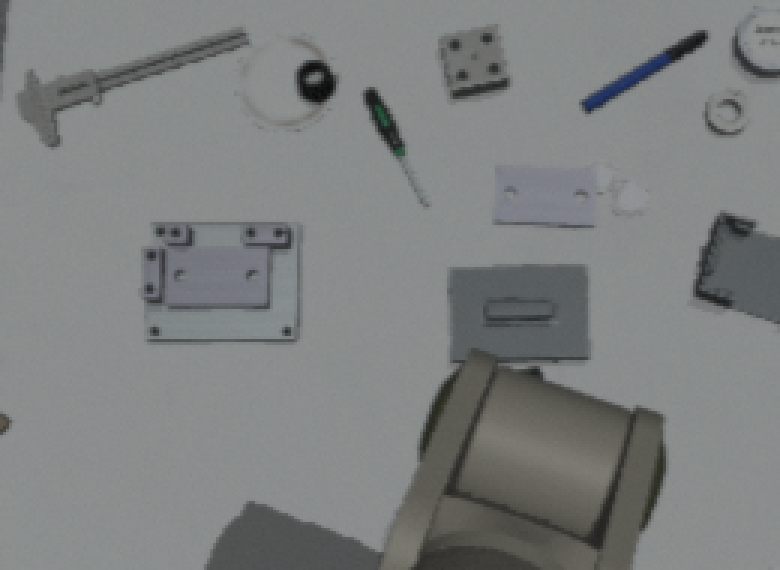

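View pics/s12.png

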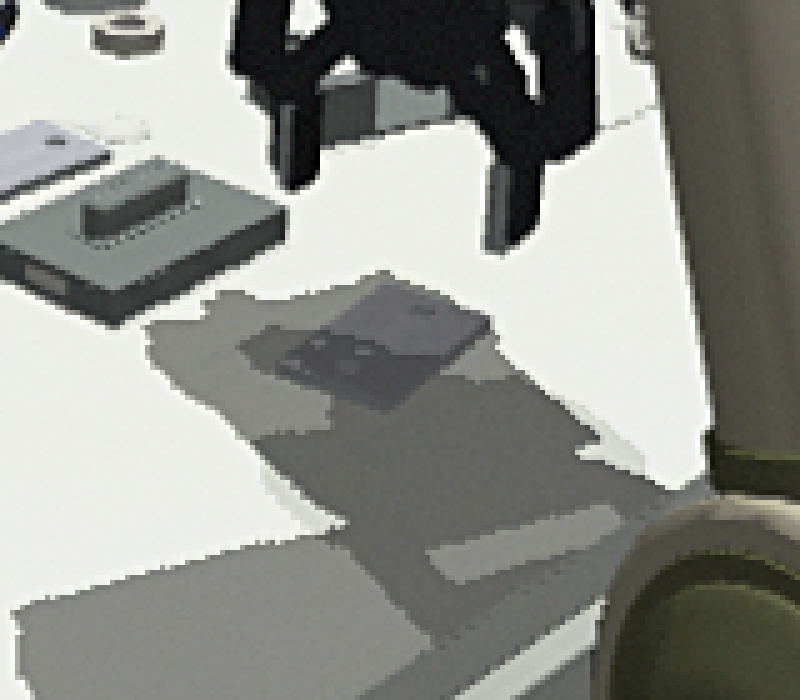

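Request:
servo_tool(
  commands=[
    {"linear":[0,1,25],"angular":[-0.3,0,0],"gripper":1},
    {"linear":[0,1.5,40],"angular":[-0.3,0,0],"gripper":1},
    {"linear":[0,1.5,47.5],"angular":[-0.3,0,0],"gripper":1},
    {"linear":[0,1.5,47.5],"angular":[-0.3,0,0],"gripper":1},
    {"linear":[0,1.5,47.5],"angular":[-0.3,0,0],"gripper":-0.2},
    {"linear":[0,1.5,47.5],"angular":[-0.3,0,0],"gripper":-0.2},
    {"linear":[0,1.5,47.5],"angular":[-0.3,0,0],"gripper":-0.2},
    {"linear":[0,1.5,47.5],"angular":[-0.3,0,0],"gripper":-0.2},
    {"linear":[0,1.5,47.5],"angular":[-0.3,0,0],"gripper":-0.2},
    {"linear":[0,1.5,47.5],"angular":[-0.3,0,0],"gripper":-0.2},
    {"linear":[0,1.5,47.5],"angular":[-0.3,0,0],"gripper":-0.2},
  ],
)

```text
time_s: 17.9
position: [0.4273, -0.0194, 0.0121]
tool_rot: [[-0.149, 0.989, 0.002], [0.989, 0.149, -0.001], [-0.001, 0.001, -1.0]]
ft_force: [-0.7, 1.5, 9.4]
grip_width: 0.0483
```

Request:
servo_tool(
  commands=[
    {"linear":[0,0,-10],"angular":[0,0,0],"gripper":-0.2},
    {"linear":[0,0,-40],"angular":[0,0,0],"gripper":-0.2},
    {"linear":[0,0,-75],"angular":[0,0,0],"gripper":-0.2},
    {"linear":[0,0,-75],"angular":[0,0,0],"gripper":-0.2},
    {"linear":[0,0,-75],"angular":[0,0,0],"gripper":-0.2},
  ],
)

```text
time_s: 18.4
position: [0.427, -0.0194, 0.0868]
tool_rot: [[-0.149, 0.989, 0.002], [0.989, 0.149, -0.001], [-0.002, 0.001, -1.0]]
ft_force: [0.1, -0.2, -0.9]
grip_width: 0.0474
```

```bash
python3 -c "
from h import *
st();goto(579,239,75,1.1)
"
```

```text
t 18.4 pos [427.  -19.4  86.8] yaw_y 8.58 tilt [ 0.0017 -0.0014] F [ 0.1 -0.2 -0.9] w 47.4
t 18.4 lin [232.8, 188.8, 11.7] ang [0.09, 0.09, 7.48] rows 6
```

Request:
servo_tool(
  commands=[
    {"linear":[232.8,188.8,8],"angular":[0,0,7.5],"gripper":-0.2},
    {"linear":[232.8,188.8,8],"angular":[0,0,7.5],"gripper":-0.2},
    {"linear":[232.8,188.8,8],"angular":[0,0,7.5],"gripper":-0.2},
    {"linear":[232.8,188.8,8],"angular":[0,0,7.5],"gripper":-0.2},
    {"linear":[232.8,188.8,8],"angular":[0,0,7.5],"gripper":-0.2},
    {"linear":[232.8,188.8,8],"angular":[0,0,7.5],"gripper":-0.2},
    {"linear":[232.8,188.8,8],"angular":[0,0,7.5],"gripper":-0.2},
    {"linear":[232.8,188.8,8],"angular":[0,0,7.5],"gripper":-0.2},
    {"linear":[232.8,188.8,8],"angular":[0,0,7.5],"gripper":-0.2},
    {"linear":[232.8,188.8,8],"angular":[0,0,7.5],"gripper":-0.2},
  ],
)

```text
time_s: 19.4
position: [0.5784, 0.2377, 0.0776]
tool_rot: [[-0.017, 1.0, -0.001], [1.0, 0.017, -0.001], [-0.001, -0.001, -1.0]]
ft_force: [0.5, -0.9, -0.3]
grip_width: 0.0474
```

```bash
python3 -c "
from h import *
st();goto(579,239,34.5,1.1)
crop('scene','s13.png',[.58,.24,.04],(60,50),6)
"
```

```text
t 19.4 pos [578.4 237.7  77.6] yaw_y 1.0 tilt [-0.0014 -0.0012] F [ 0.5 -0.9 -0.3] w 47.4
t 19.4 lin [1.3, 0.7, 43.1] ang [-0.08, 0.07, -0.1] rows 1
```

View pics/s13.png

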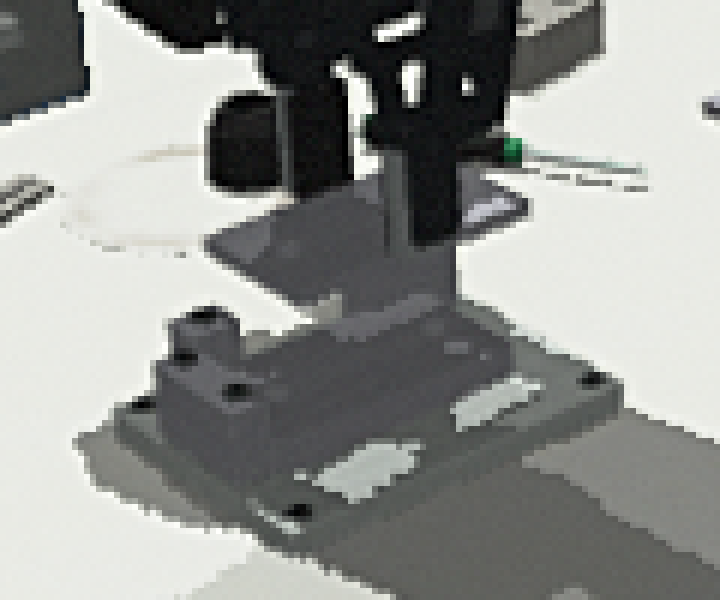

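Request:
servo_tool(
  commands=[
    {"linear":[0,0,15],"angular":[0,0,0],"gripper":-0.2},
    {"linear":[0,0,30],"angular":[0,0,0],"gripper":-0.2},
    {"linear":[0,0,38],"angular":[0,0,0],"gripper":-0.2},
    {"linear":[0,0,41],"angular":[0,0,0],"gripper":-0.2},
    {"linear":[0,0,42.5],"angular":[0,0,0],"gripper":-0.2},
    {"linear":[0,0,43],"angular":[0,0,0],"gripper":-0.2},
    {"linear":[0,0,43],"angular":[0,0,0],"gripper":-0.2},
  ],
)

```text
time_s: 20.15
position: [0.5791, 0.239, 0.0354]
tool_rot: [[-0.019, 1.0, 0.001], [1.0, 0.019, -0.001], [-0.001, 0.001, -1.0]]
ft_force: [0.5, 0.2, -0.9]
grip_width: 0.0478
```

Request:
servo_tool(
  commands=[
    {"linear":[0,0,1],"angular":[0,0,0],"gripper":-0.2},
    {"linear":[0,0,1.8],"angular":[0,0,0],"gripper":-0.2},
    {"linear":[0,0,1.8],"angular":[0,0,0],"gripper":-0.2},
  ],
)

```text
time_s: 20.45
position: [0.5791, 0.2391, 0.0342]
tool_rot: [[-0.019, 1.0, 0.001], [1.0, 0.019, -0.001], [-0.001, 0.001, -1.0]]
ft_force: [-1.7, -1.1, 6.4]
grip_width: 0.0479
```

Contact at 34.2 as expected. Slide to the fence (4 mm) then to the stop.

Request:
servo_tool(
  commands=[
    {"linear":[0,2,0],"angular":[0,0,0],"gripper":-0.2},
    {"linear":[0,4,0],"angular":[0,0,0],"gripper":-0.2},
    {"linear":[0,6,0],"angular":[0,0,0],"gripper":-0.2},
    {"linear":[0,6,0],"angular":[0,0,0],"gripper":-0.2},
  ],
)

```text
time_s: 20.85
position: [0.583, 0.2394, 0.0341]
tool_rot: [[-0.019, 1.0, -0.004], [1.0, 0.019, -0.001], [-0.001, -0.004, -1.0]]
ft_force: [-12.1, -0.6, 12.8]
grip_width: 0.0478
```

Request:
servo_tool(
  commands=[
    {"linear":[1,-0.5,0],"angular":[0,0,0],"gripper":-0.2},
    {"linear":[3,-0.5,0],"angular":[0,0,0],"gripper":-0.2},
    {"linear":[5,-0.5,0],"angular":[0,0,0],"gripper":-0.2},
    {"linear":[6,-0.5,0],"angular":[0,0,0],"gripper":-0.2},
    {"linear":[6,-0.5,0],"angular":[0,0,0],"gripper":-0.2},
  ],
)

```text
time_s: 21.35
position: [0.583, 0.2435, 0.0341]
tool_rot: [[-0.018, 1.0, -0.003], [1.0, 0.018, -0.004], [-0.004, -0.003, -1.0]]
ft_force: [-9.6, -10.9, 11.7]
grip_width: 0.0477
```

Request:
servo_tool(
  commands=[
    {"linear":[1,0,0],"angular":[0,0,0],"gripper":-0.2},
    {"linear":[1.5,0,0],"angular":[0,0,0],"gripper":-0.2},
  ],
)

```text
time_s: 21.55
position: [0.583, 0.2444, 0.0341]
tool_rot: [[-0.018, 1.0, -0.004], [1.0, 0.018, -0.005], [-0.005, -0.004, -1.0]]
ft_force: [-9.8, -14.6, 12.6]
grip_width: 0.0476
```

Request:
servo_tool(
  commands=[
    {"linear":[1,0,-0.3],"angular":[0,0,0],"gripper":-0.2},
    {"linear":[1,0,-0.3],"angular":[0,0,0],"gripper":-0.2},
  ],
)

```text
time_s: 21.75
position: [0.583, 0.2445, 0.0341]
tool_rot: [[-0.018, 1.0, -0.004], [1.0, 0.018, -0.007], [-0.007, -0.004, -1.0]]
ft_force: [-9.2, -17.7, 11.0]
grip_width: 0.0478
```

Request:
servo_tool(
  commands=[
    {"linear":[1,0,-0.3],"angular":[0,0,0],"gripper":-0.2},
    {"linear":[1,0,-0.3],"angular":[0,0,0],"gripper":-0.2},
  ],
)

```text
time_s: 21.95
position: [0.583, 0.2446, 0.0342]
tool_rot: [[-0.018, 1.0, -0.005], [1.0, 0.018, -0.008], [-0.008, -0.005, -1.0]]
ft_force: [-8.8, -21.3, 8.8]
grip_width: 0.0477
```

Home. Release, then on to plate D.

Request:
servo_tool(
  commands=[
    {"linear":[-1.5,0,0],"angular":[0,0,0],"gripper":0.6},
    {"linear":[-3.5,-1.2,0],"angular":[0,0,0],"gripper":0.6},
    {"linear":[-3.5,-1.2,0],"angular":[0,0,0],"gripper":0.6},
    {"linear":[-3.5,-1.2,-30],"angular":[0,0,0],"gripper":0.6},
    {"linear":[-3.5,-1.2,-60],"angular":[0,0,0],"gripper":1},
    {"linear":[-3.5,-1.2,-60],"angular":[0,0,0],"gripper":1},
    {"linear":[-3.5,-1.2,-60],"angular":[0,0,0],"gripper":1},
  ],
)

```text
time_s: 22.65
position: [0.5831, 0.2454, 0.0939]
tool_rot: [[-0.019, 1.0, 0.001], [1.0, 0.019, -0.0], [-0.0, 0.001, -1.0]]
ft_force: [-0.2, -0.2, -0.2]
grip_width: 0.0851
```

```bash
python3 -c "
from h import *
st();
crop('scene','s14.png',[.58,.24,.02],(60,50),6)
p=crop('top','s15.png',[.66,-.02,.0],(80,60),5)
l=plates(p,box=(610,760,-100,100));show(l)
for s in (.7,1): print(fit(p,l[0]['x'],l[0]['y'],l[0]['yaw'],.006,50,86,sig=s,rng=2))
goto(661,-28.7,70,-1.5)
"
```

```text
t 22.65 pos [583.1 245.4  93.9] yaw_y 1.1 tilt [ 0.0009 -0.0004] F [-0.2 -0.2 -0.2] w 85.1
{'x': 660.9, 'y': -30.2, 'yaw': -1.8, 'L': 96.8, 'W': 54.8, 'a': 4904.1}
(array([663.09145403, -26.94465418,  -1.53389566]), np.float64(110.69430541992188))
(array([657.18038895, -26.66961616,  -2.11608947]), np.float64(107.60581970214844))
t 22.75 lin [-275.3, 73.3, 22.7] ang [-0.12, 0.07, 2.6] rows 6
```

View pics/s14.png

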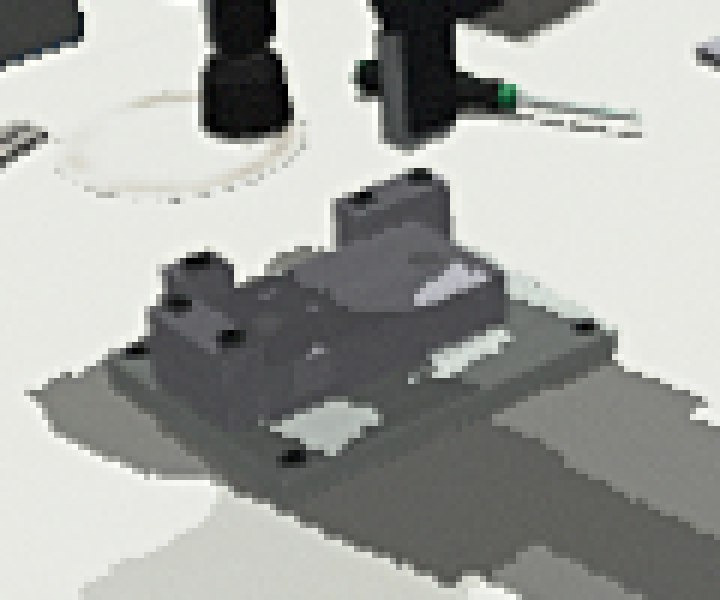

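View pics/s15.png

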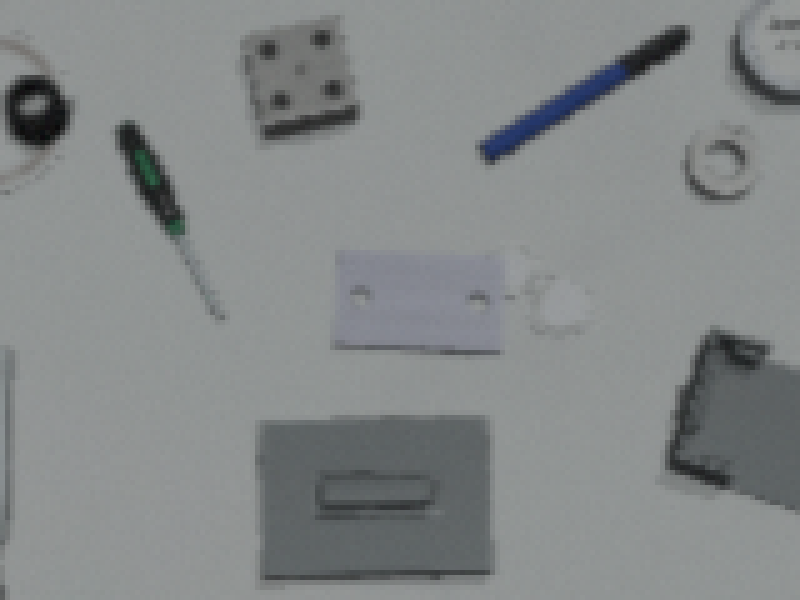

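```bash
python3 -c "
from h import *
p=env.get_image('top'); o=px(p,[.66,-.02,0]).astype(int)-[80,60]
P=[w(p,o[0]+(u+.5)/5-.5,o[1]+(v+.5)/5-.5,.006)*1000 for u,v in((360.5,294),(478.5,299))]
print(P,(P[0]+P[1])/2,np.degrees(np.arctan2(-(P[0]-P[1])[0],(P[0]-P[1])[1])))
goto(659.5,-27.7,70,-1.5)
"
```

```text
[array([663.75298357,   3.04736549,   6.        ]), array([662.23502888, -57.30616862,   6.        ])] [662.99400623 -27.12940156   6.        ] -1.4407452153221707
t 22.8 lin [-274.2, 71.8, 22.6] ang [-0.13, 0.07, 2.59] rows 6
```

Request:
servo_tool(
  commands=[
    {"linear":[-274.4,74,0],"angular":[0,0,2.6],"gripper":0.6},
    {"linear":[-274.4,74,10],"angular":[0,0,2.6],"gripper":0.6},
    {"linear":[-274.4,74,22],"angular":[0,0,2.6],"gripper":0.6},
    {"linear":[-274.4,74,22],"angular":[0,0,2.6],"gripper":0.6},
    {"linear":[-274.4,74,22],"angular":[0,0,2.6],"gripper":0.6},
    {"linear":[-274.4,74,22],"angular":[0,0,2.6],"gripper":0.6},
    {"linear":[-274.4,74,22],"angular":[0,0,2.6],"gripper":0.6},
    {"linear":[-274.4,74,22],"angular":[0,0,2.6],"gripper":0.6},
    {"linear":[-274.4,74,22],"angular":[0,0,2.6],"gripper":0.6},
  ],
)

```text
time_s: 23.7
position: [0.6618, -0.0265, 0.0715]
tool_rot: [[0.025, 1.0, -0.001], [1.0, -0.025, -0.0], [-0.0, -0.001, -1.0]]
ft_force: [-1.1, 0.6, 0.0]
grip_width: 0.0683
```

```bash
python3 -c "
from h import *
st();goto(662,-28,12,-1.5)
crop('scene','s16.png',[.66,-.03,.03],(60,50),6)
"
```

```text
t 23.7 pos [661.8 -26.5  71.5] yaw_y -1.45 tilt [-0.0012 -0.0003] F [-1.1  0.6  0. ] w 68.3
t 23.7 lin [-1.5, 0.3, 59.5] ang [-0.07, 0.02, 0.05] rows 2
```

View pics/s16.png

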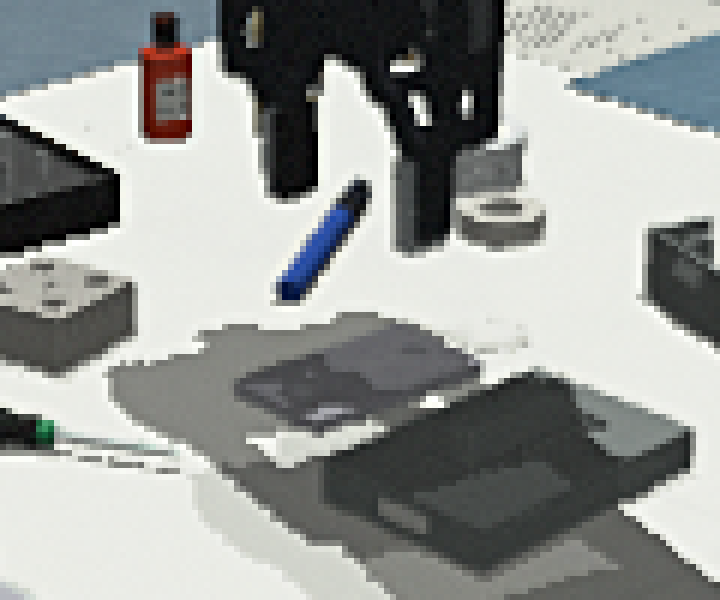

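Request:
servo_tool(
  commands=[
    {"linear":[-1,0,25],"angular":[0,0,0],"gripper":0.6},
    {"linear":[-1,0,45],"angular":[0,0,0],"gripper":0.6},
    {"linear":[-1,0,55],"angular":[0,0,0],"gripper":0.6},
    {"linear":[-1,0,60],"angular":[0,0,0],"gripper":0.6},
    {"linear":[-1,0,60],"angular":[0,0,0],"gripper":0.6},
    {"linear":[-1,0,60],"angular":[0,0,0],"gripper":-0.2},
    {"linear":[-1,0,60],"angular":[0,0,0],"gripper":-0.2},
    {"linear":[-1,0,60],"angular":[0,0,0],"gripper":-0.2},
    {"linear":[-1,0,60],"angular":[0,0,0],"gripper":-0.2},
    {"linear":[-1,0,60],"angular":[0,0,0],"gripper":-0.2},
    {"linear":[-1,0,60],"angular":[0,0,0],"gripper":-0.2},
  ],
)

```text
time_s: 24.85
position: [0.6627, -0.0288, 0.0135]
tool_rot: [[0.026, 1.0, 0.002], [1.0, -0.026, -0.001], [-0.001, 0.002, -1.0]]
ft_force: [-1.7, 0.8, 6.1]
grip_width: 0.0469
```

Request:
servo_tool(
  commands=[
    {"linear":[0,0,-10],"angular":[0,0,0],"gripper":-0.2},
    {"linear":[0,0,-40],"angular":[0,0,0],"gripper":-0.2},
    {"linear":[0,0,-80],"angular":[0,0,0],"gripper":-0.2},
    {"linear":[0,0,-80],"angular":[0,0,0],"gripper":-0.2},
    {"linear":[0,0,-80],"angular":[0,0,0],"gripper":-0.2},
  ],
)

```text
time_s: 25.35
position: [0.6625, -0.0289, 0.0931]
tool_rot: [[0.026, 1.0, 0.002], [1.0, -0.026, -0.001], [-0.001, 0.002, -1.0]]
ft_force: [0.5, 0.6, -1.9]
grip_width: 0.0463
```

```bash
python3 -c "
from h import *
st();goto(578,238,80,1.1)
p=crop('top','s17.png',[.58,.24,.02],(40,35),10)
o=px(p,[.58,.24,.02]).astype(int)-[40,35];print(o)
"
```

```text
t 25.35 pos [662.5 -28.9  93.1] yaw_y -1.52 tilt [ 0.002  -0.0013] F [ 0.5  0.6 -1.9] w 46.3
t 25.35 lin [264.6, -91.5, 12.6] ang [0.11, 0.07, -2.62] rows 6
[185 171]
```

View pics/s17.png

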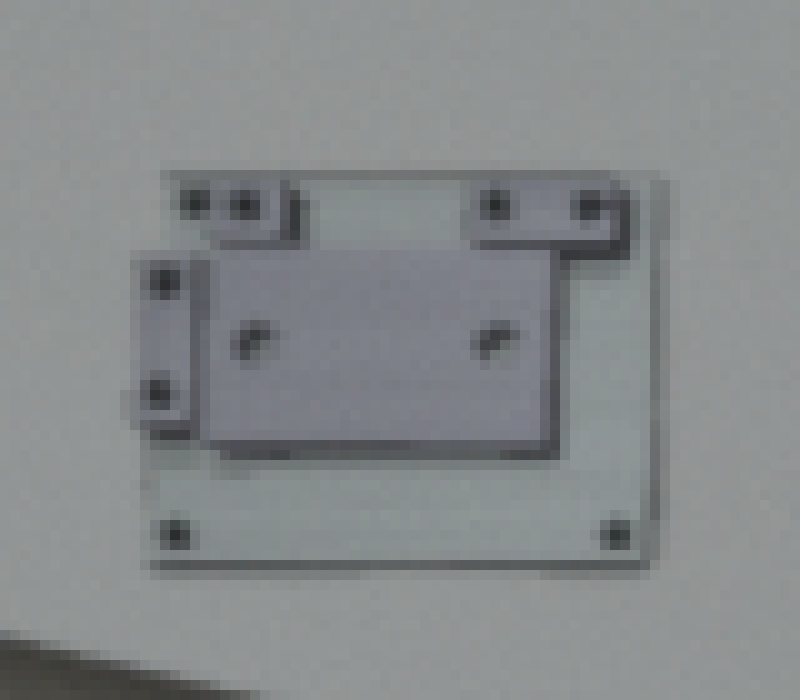

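Request:
servo_tool(
  commands=[
    {"linear":[264.6,-91.5,0],"angular":[0,0,-2.6],"gripper":-0.2},
    {"linear":[264.6,-91.5,0],"angular":[0,0,-2.6],"gripper":-0.2},
    {"linear":[264.6,-91.5,5],"angular":[0,0,-2.6],"gripper":-0.2},
    {"linear":[264.6,-91.5,10],"angular":[0,0,-2.6],"gripper":-0.2},
    {"linear":[264.6,-91.5,10],"angular":[0,0,-2.6],"gripper":-0.2},
    {"linear":[264.6,-91.5,10],"angular":[0,0,-2.6],"gripper":-0.2},
    {"linear":[264.6,-91.5,10],"angular":[0,0,-2.6],"gripper":-0.2},
    {"linear":[264.6,-91.5,10],"angular":[0,0,-2.6],"gripper":-0.2},
    {"linear":[264.6,-91.5,10],"angular":[0,0,-2.6],"gripper":-0.2},
    {"linear":[264.6,-91.5,10],"angular":[0,0,-2.6],"gripper":-0.2},
  ],
)

```text
time_s: 26.4
position: [0.5782, 0.2368, 0.0814]
tool_rot: [[-0.017, 1.0, -0.001], [1.0, 0.017, -0.001], [-0.001, -0.001, -1.0]]
ft_force: [-0.3, -0.5, -1.0]
grip_width: 0.0463
```

```bash
python3 -c "
from h import *
st();goto(578.5,238.5,42,1.1)
crop('scene','s18.png',[.58,.24,.05],(60,50),6)
"
```

```text
t 26.4 pos [578.2 236.8  81.4] yaw_y 0.98 tilt [-0.0006 -0.001 ] F [-0.3 -0.5 -1. ] w 46.3
t 26.4 lin [1.7, 0.4, 39.4] ang [-0.03, 0.06, -0.12] rows 1
```

View pics/s18.png

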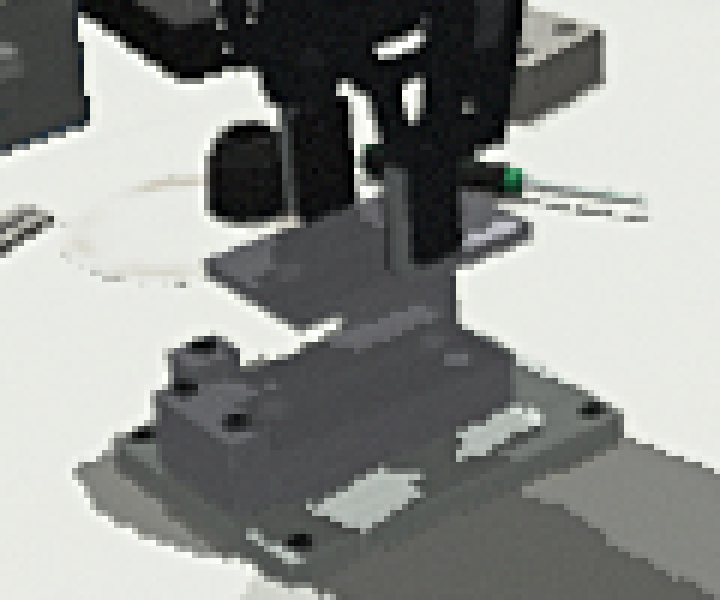

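Request:
servo_tool(
  commands=[
    {"linear":[1,0,15],"angular":[0,0,-0.1],"gripper":-0.2},
    {"linear":[1,0,28],"angular":[0,0,-0.1],"gripper":-0.2},
    {"linear":[1,0,35],"angular":[0,0,-0.1],"gripper":-0.2},
    {"linear":[1,0,38],"angular":[0,0,-0.1],"gripper":-0.2},
    {"linear":[1,0,40],"angular":[0,0,-0.1],"gripper":-0.2},
    {"linear":[1,0,41],"angular":[0,0,-0.1],"gripper":-0.2},
    {"linear":[1,0,41],"angular":[0,0,-0.1],"gripper":-0.2},
  ],
)

```text
time_s: 27.15
position: [0.578, 0.239, 0.0416]
tool_rot: [[-0.021, 1.0, 0.001], [1.0, 0.021, -0.001], [-0.001, 0.001, -1.0]]
ft_force: [-2.1, -1.1, 3.7]
grip_width: 0.0463
```

Request:
servo_tool(
  commands=[
    {"linear":[0,2,0],"angular":[0,0,0],"gripper":-0.2},
    {"linear":[0,4,0],"angular":[0,0,0],"gripper":-0.2},
    {"linear":[0,6,0],"angular":[0,0,0],"gripper":-0.2},
    {"linear":[0,7,0],"angular":[0,0,0],"gripper":-0.2},
    {"linear":[0,7,0],"angular":[0,0,0],"gripper":-0.2},
  ],
)

```text
time_s: 27.65
position: [0.5834, 0.2395, 0.0414]
tool_rot: [[-0.021, 1.0, -0.003], [1.0, 0.021, -0.001], [-0.001, -0.003, -1.0]]
ft_force: [-10.3, -0.0, 10.3]
grip_width: 0.0465
```

Request:
servo_tool(
  commands=[
    {"linear":[1,-0.5,0],"angular":[0,0,0],"gripper":-0.2},
    {"linear":[3,-0.5,0],"angular":[0,0,0],"gripper":-0.2},
    {"linear":[5,-0.5,0],"angular":[0,0,0],"gripper":-0.2},
    {"linear":[6,-0.5,0],"angular":[0,0,0],"gripper":-0.2},
    {"linear":[6,-0.5,0],"angular":[0,0,0],"gripper":-0.2},
  ],
)

```text
time_s: 28.15
position: [0.5832, 0.2438, 0.0414]
tool_rot: [[-0.021, 1.0, -0.003], [1.0, 0.021, -0.004], [-0.004, -0.003, -1.0]]
ft_force: [-8.6, -8.1, 9.6]
grip_width: 0.0464
```

Request:
servo_tool(
  commands=[
    {"linear":[1,0,0],"angular":[0,0,0],"gripper":-0.2},
    {"linear":[1.5,0,0],"angular":[0,0,0],"gripper":-0.2},
  ],
)

```text
time_s: 28.35
position: [0.5832, 0.244, 0.0414]
tool_rot: [[-0.021, 1.0, -0.003], [1.0, 0.02, -0.006], [-0.006, -0.003, -1.0]]
ft_force: [-8.6, -17.1, 11.5]
grip_width: 0.0464
```

Request:
servo_tool(
  commands=[
    {"linear":[0.7,0,0],"angular":[0,0,0],"gripper":-0.2},
    {"linear":[0.7,0,0],"angular":[0,0,0],"gripper":-0.2},
  ],
)

```text
time_s: 28.55
position: [0.5833, 0.2441, 0.0414]
tool_rot: [[-0.02, 1.0, -0.003], [1.0, 0.02, -0.007], [-0.007, -0.004, -1.0]]
ft_force: [-9.0, -18.4, 12.2]
grip_width: 0.0468
```

Request:
servo_tool(
  commands=[
    {"linear":[-1.5,0,0],"angular":[0,0,0],"gripper":0.6},
    {"linear":[-2.5,-1.2,0],"angular":[0,0,0],"gripper":0.6},
    {"linear":[-2.5,-1.2,0],"angular":[0,0,0],"gripper":0.6},
    {"linear":[-2.5,-1.2,-30],"angular":[0,0,0],"gripper":0.6},
    {"linear":[-2.5,-1.2,-60],"angular":[0,0,0],"gripper":0.6},
    {"linear":[-2.5,-1.2,-60],"angular":[0,0,0],"gripper":0.6},
    {"linear":[-2.5,-1.2,-60],"angular":[0,0,0],"gripper":0.6},
  ],
)

```text
time_s: 29.25
position: [0.583, 0.2452, 0.1009]
tool_rot: [[-0.021, 1.0, 0.001], [1.0, 0.021, -0.0], [-0.0, 0.001, -1.0]]
ft_force: [0.6, -0.0, -0.6]
grip_width: 0.0683
```

```bash
python3 -c "
from h import *
st();goto(583.1,245,23,1.1)
crop('scene','s19.png',[.58,.24,.02],(60,50),6)
"
```

```text
t 29.25 pos [583.  245.2 100.9] yaw_y 1.2 tilt [ 0.001  -0.0004] F [ 0.6 -0.  -0.6] w 68.3
t 29.25 lin [-0.2, 0.0, 77.9] ang [0.05, 0.02, 0.1] rows 2
```

View pics/s19.png

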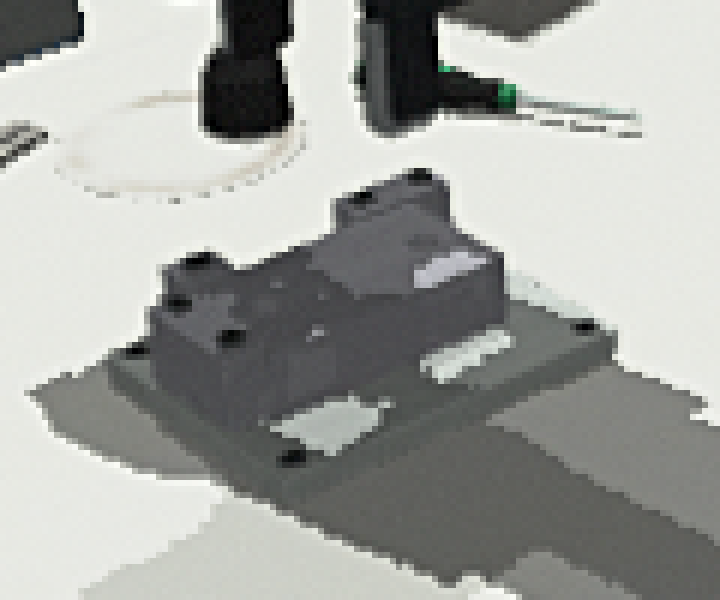

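Request:
servo_tool(
  commands=[
    {"linear":[0,-60,0],"angular":[0,0,0],"gripper":0.6},
    {"linear":[0,-160,0],"angular":[0,0,0],"gripper":0.6},
    {"linear":[0,-170,0],"angular":[0,0,0],"gripper":0.6},
    {"linear":[0,-170,0],"angular":[0,0,0],"gripper":0.6},
    {"linear":[0,-170,0],"angular":[0,0,0],"gripper":0.6},
    {"linear":[0,-170,0],"angular":[0,0,0],"gripper":0.6},
  ],
)

```text
time_s: 29.9
position: [0.4136, 0.2416, 0.1004]
tool_rot: [[-0.021, 1.0, -0.0], [1.0, 0.021, -0.001], [-0.001, -0.0, -1.0]]
ft_force: [0.2, -0.1, 0.1]
grip_width: 0.0684
```

```bash
python3 -c "
from h import *
st();goto(583.1,245,90,1.1)
p=crop('top','s20.png',[.58,.24,.02],(40,35),10)
p=crop('top','s21.png',[.57,-.1,.02],(70,50),5)
crop('scene','s22.png',[.58,.24,.02],(60,50),6)
for q in('box_floor','lid_grip'):
  for d in env.trace(p,q): print(q,d['confidence'],d['extent'])
"
```

```text
t 29.9 pos [413.6 241.6 100.4] yaw_y 1.2 tilt [-0.     -0.0008] F [ 0.2 -0.1  0.1] w 68.4
t 29.9 lin [-0.1, 169.6, 10.3] ang [-0.0, 0.04, 0.1] rows 4
box_floor 0.63 [382.0, 186.8, 431.4, 225.3]
lid_grip 0.71 [300.6, 199.9, 344.4, 237.5]
```

View pics/s20.png

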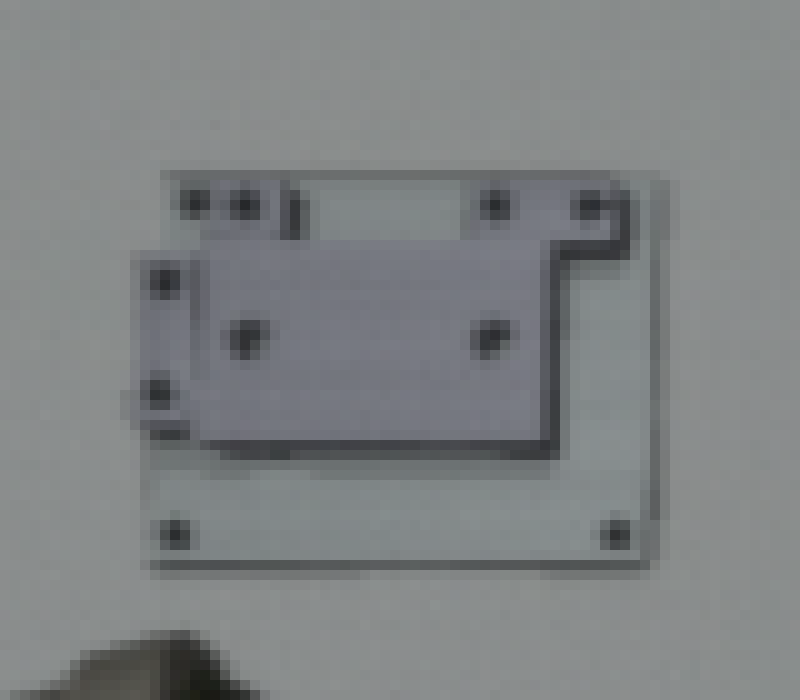

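View pics/s22.png

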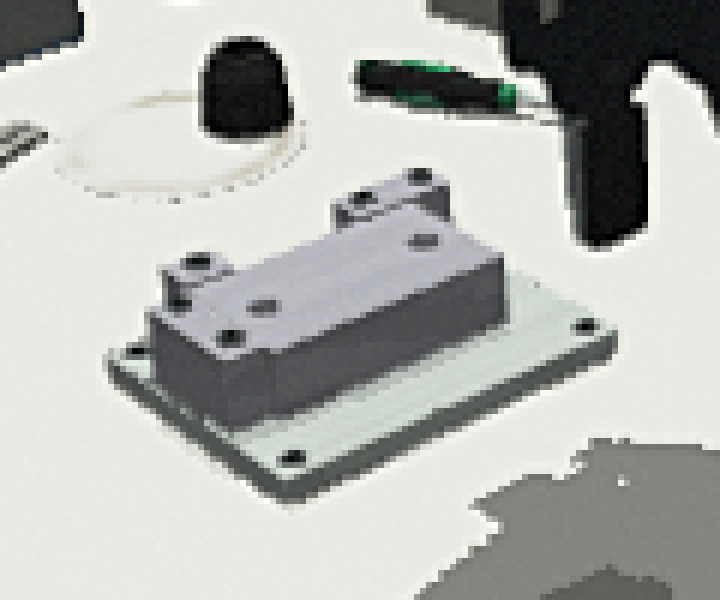

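View pics/s21.png

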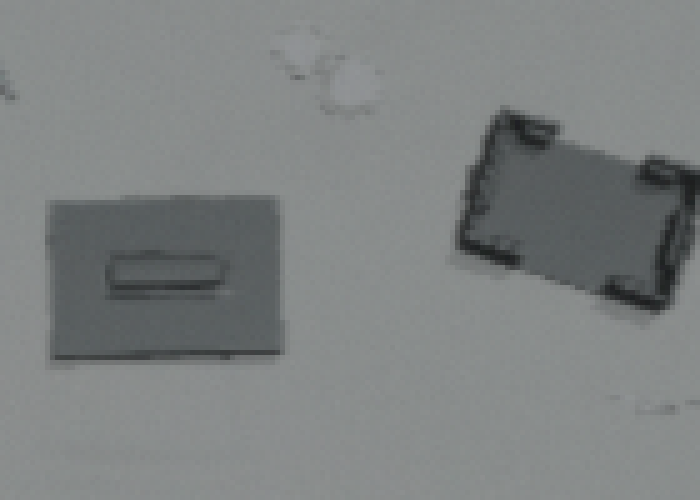

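```bash
python3 -c "
from h import *
for n in('top','scene'):
  p=env.get_image(n)
  f=rectify(p,.032,520,660,-290,-130,.2)
  for v,c in ((590.5,(0,0,255)),):
    pass
  g=cv2.convertScaleAbs(f,alpha=1.6 if n=='top' else 1,beta=0)
  # overlay outer + pocket at candidate
  for z,wx,wy in((.032,70,106),):
    c,s=np.cos(np.radians(-16.2)),np.sin(np.radians(-16.2))
    q=[((-130-( -209+s*a+c*b))/.2,(660-(590+c*a-s*b))/.2) for a,b in((wx/2,wy/2),(wx/2,-wy/2),(-wx/2,-wy/2),(-wx/2,wy/2))]
    cv2.polylines(g,[np.int32(q)],True,(0,0,255),1)
  cv2.imwrite(f'pics/box_{n}.png',g); print(g.shape)
"
```

```text
(700, 800, 3)
(700, 800, 3)
```

View pics/box_top.png

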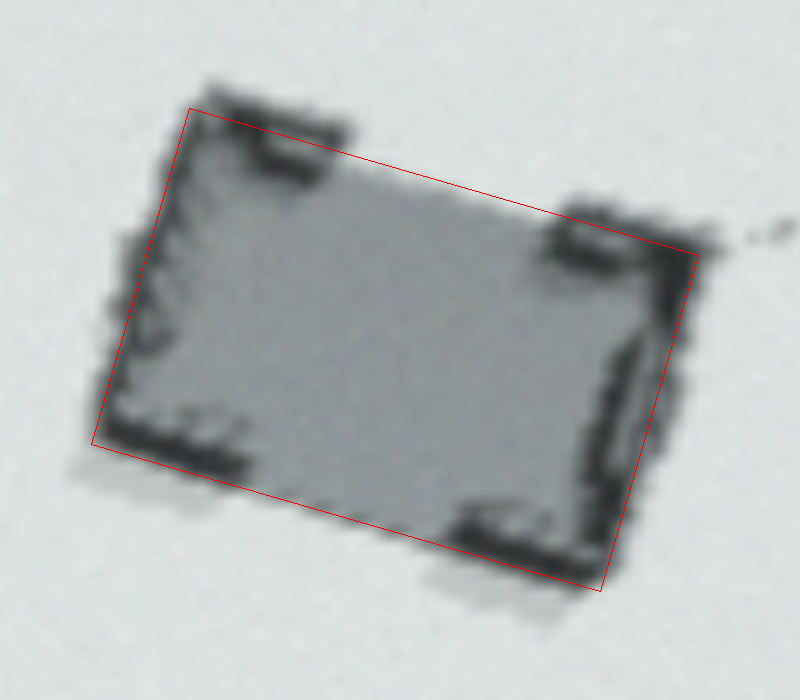

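View pics/box_scene.png

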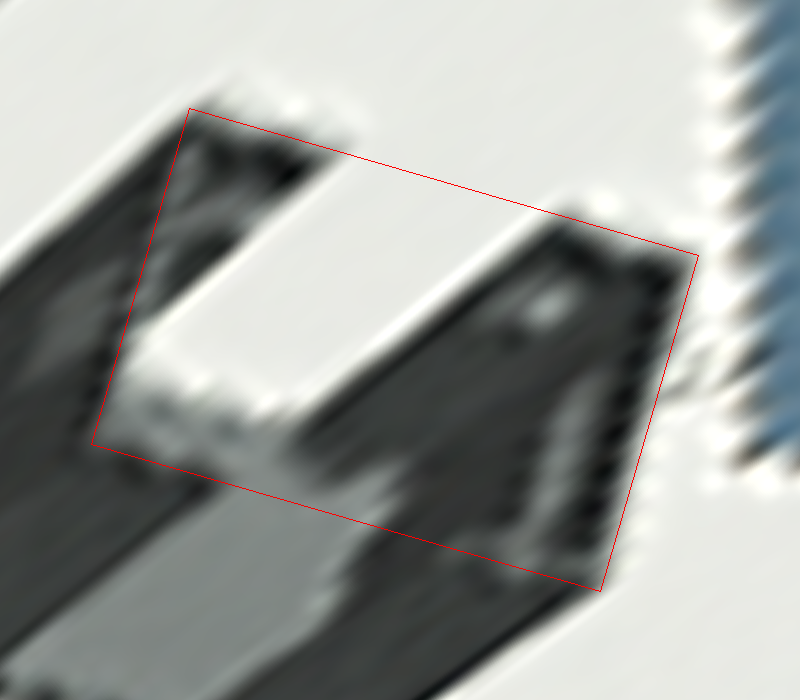

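```bash
python3 -c "
from h import *
p=env.get_image('top'); f=cv2.cvtColor(p['frame'],cv2.COLOR_BGR2GRAY).astype(np.float32)
def prof(z,axis,offs,t,yaw=-16.2,c0=(590,-209)):
  c,s=np.cos(np.radians(yaw)),np.sin(np.radians(yaw)); out=[]
  for b in offs:
    q=np.array([px(p,[(c0[0]+c*a-s*bb)/1000,(c0[1]+s*a+c*bb)/1000,z]) for a,bb in ([(x,b) for x in t] if axis=='x' else [(b,x) for x in t])])
    out.append(map_coordinates(f,[q[:,1],q[:,0]],order=1))
  return np.array(out)
t=np.arange(-48,48.1,1.)
for b in(-15,-10,-5,0,5,10,15):
  m=prof(.004,'x',[b-1,b,b+1],t).mean(0)
  g=np.gradient(m); lo=t[:48][np.argmax(np.abs(g[:48]))]; 
  print(b,'edges', [ (t[i],round(float(g[i]),1)) for i in range(1,len(t)-1) if abs(g[i])>4 and abs(g[i])>=abs(g[i-1]) and abs(g[i])>=abs(g[i+1])])
t=np.arange(-62,62.1,1.)
for b in(-30,-25,-20,20,25,30):
  m=prof(.032,'y',[b-1,b,b+1],t).mean(0);g=np.gradient(m)
  print(b,'yedges', [ (t[i],round(float(g[i]),1)) for i in range(1,len(t)-1) if abs(g[i])>6 and abs(g[i])>=abs(g[i-1]) and abs(g[i])>=abs(g[i+1])])
"
```

```text
-15 edges [(np.float64(-30.0), -16.6), (np.float64(42.0), 9.4)]
-10 edges [(np.float64(-30.0), -11.2), (np.float64(41.0), 10.1)]
-5 edges [(np.float64(-31.0), -15.7), (np.float64(42.0), 11.9)]
0 edges [(np.float64(-30.0), -14.5), (np.float64(41.0), 8.5)]
5 edges [(np.float64(-30.0), -10.4), (np.float64(40.0), 8.0)]
10 edges [(np.float64(-30.0), -15.8), (np.float64(40.0), 7.8)]
15 edges [(np.float64(-30.0), -9.8), (np.float64(41.0), 9.3)]
-30 yedges [(np.float64(-54.0), -15.3), (np.float64(-21.0), 11.9), (np.float64(22.0), -8.5), (np.float64(53.0), 16.0), (np.float64(55.0), 15.9)]
-25 yedges [(np.float64(-53.0), -16.1), (np.float64(-45.0), 9.5), (np.float64(51.0), -6.8), (np.float64(55.0), 16.0)]
-20 yedges [(np.float64(-54.0), -16.1), (np.float64(-44.0), 9.0), (np.float64(50.0), -9.6), (np.float64(55.0), 17.3)]
20 yedges [(np.float64(-56.0), -15.4), (np.float64(-48.0), 7.5), (np.float64(-46.0), 7.2), (np.float64(54.0), 16.5)]
25 yedges [(np.float64(-53.0), -15.6), (np.float64(-47.0), 7.6), (np.float64(-45.0), 7.7), (np.float64(50.0), -8.0), (np.float64(55.0), 16.1)]
30 yedges [(np.float64(-54.0), -17.0), (np.float64(-23.0), 10.4), (np.float64(23.0), -10.1), (np.float64(41.0), 6.1), (np.float64(54.0), 17.6)]
```

```bash
cat >> h.py <<'E'
def boxdraw(p,x,y,yaw,k,o,f,col=(0,0,255)):
    c,s=np.cos(np.radians(yaw)),np.sin(np.radians(yaw))
    def P(a,b,z): q=px(p,[(x+c*a-s*b)/1000,(y+s*a+c*b)/1000,z/1000]); return (((q-o+.5)*k)*8).astype(int)
    def pl(L,cl): cv2.polylines(f,[np.array([P(*l) for l in L])],False,cl,1,cv2.LINE_AA,3)
    for sx in(-35,35):
        for s2 in(-1,1): pl([(sx,s2*53,32),(sx,s2*23,32),(sx,s2*23,4)],col)
        pl([(sx,-23,4),(sx,23,4)],(0,255,255))
        for s2 in (-53,53): pl([(sx,s2,32),(sx,s2,0)],col)
    for s2 in(-53,53): pl([(-35,s2,32),(35,s2,32)],col)
E
python3 -c "
from h import *
for n in('top','scene'):
  p=env.get_image(n); c=px(p,[.592,-.21,.02]).astype(int); hw=np.array([35,28] if n=='top' else [50,35]); o=c-hw; k=11 if n=='top' else 8
  for i,(x,y) in enumerate(((590,-209),(595,-210.5))):
    f=cv2.resize(p['frame'][o[1]:o[1]+2*hw[1],o[0]:o[0]+2*hw[0]],None,fx=k,fy=k,interpolation=2)
    if n=='top': f=cv2.convertScaleAbs(f,alpha=1.5)
    boxdraw(p,x,y,-16.2,k,o,f); cv2.imwrite(f'pics/bx_{n}{i}.png',f)
"
```

```text
(no output)
```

View pics/bx_top0.png

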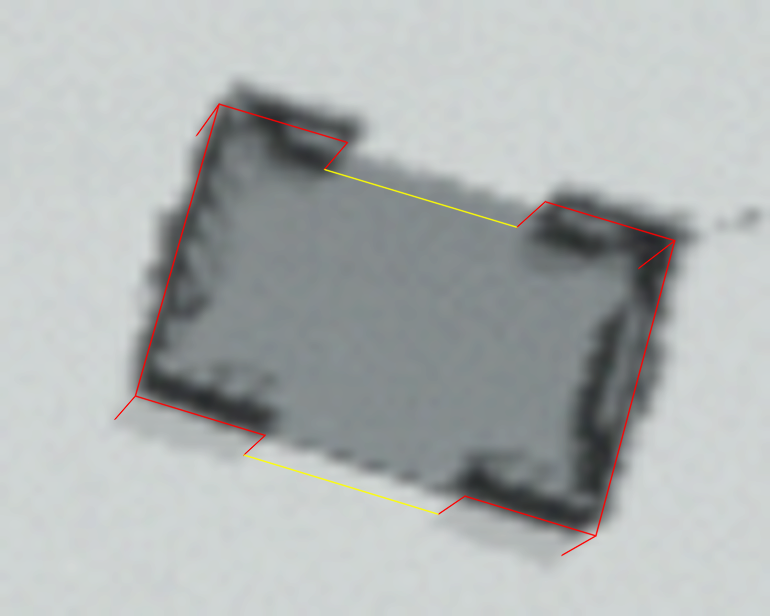

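View pics/bx_top1.png

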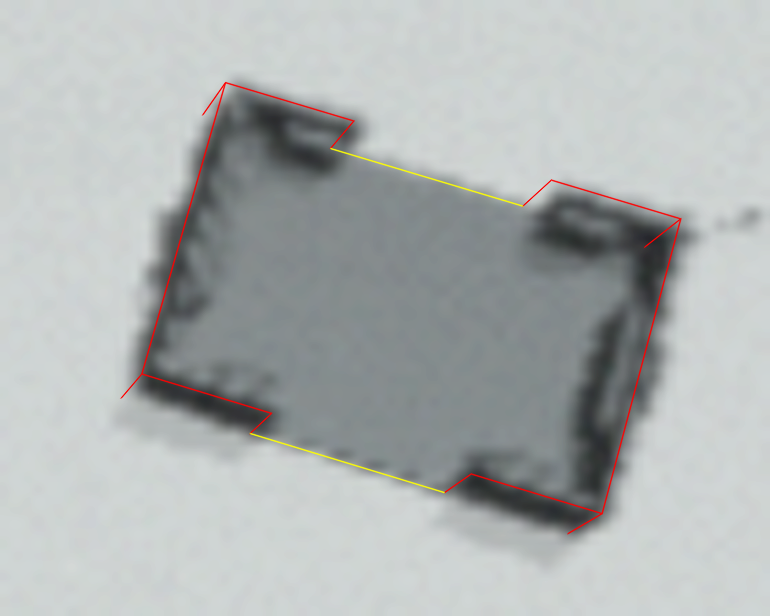

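View pics/bx_scene0.png

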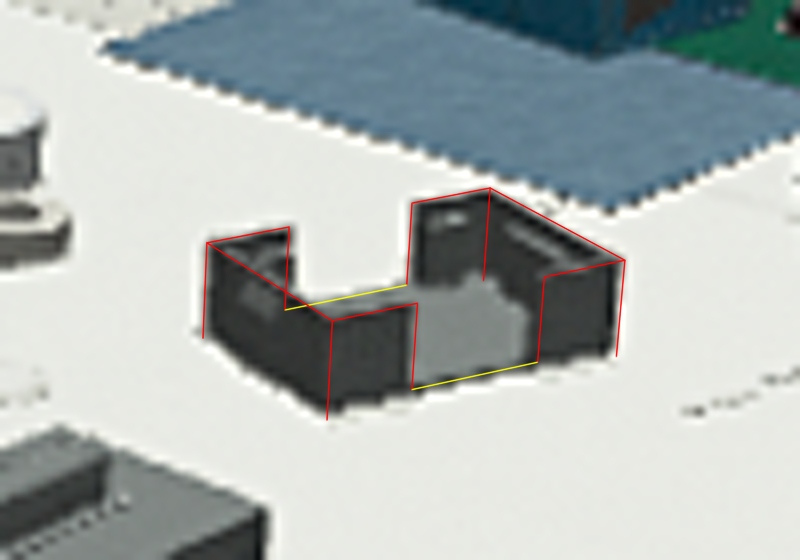

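View pics/bx_scene1.png

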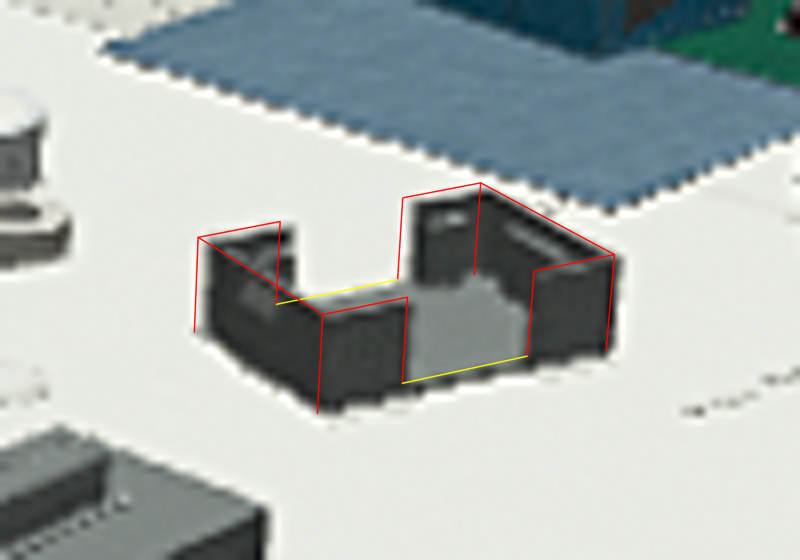

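```bash
python3 -c "
from h import *
p=env.get_image('top'); o=px(p,[.58,.24,.02]).astype(int)-[40,35]
P=[w(p,o[0]+(u+.5)/10-.5,o[1]+(v+.5)/10-.5,.034)*1000 for u,v in((246,339),(491,338))];print(P,sum(P)/2)
p=env.get_image('scene'); o=px(p,[.58,.24,.02]).astype(int)-[60,50]
P=[w(p,o[0]+(u+.5)/6-.5,o[1]+(v+.5)/6-.5,.034)*1000 for u,v in((264,306),(425,242))];print(P,sum(P)/2)
"
```

```text
[array([582.89247607, 276.1801171 ,  34.        ]), array([584.26540772, 215.91672859,  34.        ])] [583.5789419  246.04842284  34.        ]
[array([580.03166908, 275.9493781 ,  34.        ]), array([580.13128384, 216.47471413,  34.        ])] [580.08147646 246.21204611  34.        ]
```

Request:
servo_tool(
  commands=[
    {"linear":[0.4,60,0],"angular":[0,0,0.1],"gripper":0.5},
    {"linear":[0.4,150,0],"angular":[0,0,0.1],"gripper":0.5},
    {"linear":[0.4,169.5,0],"angular":[0,0,0.1],"gripper":0.5},
    {"linear":[0.4,169.5,0],"angular":[0,0,0.1],"gripper":0.5},
    {"linear":[0.4,169.5,0],"angular":[0,0,0.1],"gripper":0.5},
    {"linear":[0.4,169.5,30],"angular":[0,0,0.1],"gripper":0.5},
    {"linear":[0.4,169.5,60],"angular":[0,0,0.1],"gripper":0.5},
    {"linear":[0.4,169.5,72],"angular":[0,0,0.1],"gripper":0.5},
    {"linear":[0.4,169.5,77.5],"angular":[0,0,0.1],"gripper":0.5},
    {"linear":[0.4,169.5,77.5],"angular":[0,0,0.1],"gripper":0.5},
    {"linear":[0.4,169.5,77.5],"angular":[0,0,0.1],"gripper":0.5},
  ],
)

```text
time_s: 31.6
position: [0.5829, 0.2455, 0.0245]
tool_rot: [[-0.019, 1.0, 0.002], [1.0, 0.019, -0.0], [-0.0, 0.002, -1.0]]
ft_force: [0.1, 0.6, 0.2]
grip_width: 0.0639
```

Request:
servo_tool(
  commands=[
    {"linear":[0,0.3,2],"angular":[0,0,0],"gripper":0.5},
    {"linear":[0,0.3,4],"angular":[0,0,0],"gripper":0.5},
    {"linear":[0,0.3,4],"angular":[0,0,0],"gripper":0.5},
    {"linear":[0,0.3,4],"angular":[0,0,0],"gripper":0.5},
  ],
)

```text
time_s: 32.0
position: [0.5827, 0.2452, 0.0193]
tool_rot: [[-0.019, 1.0, -0.0], [1.0, 0.019, -0.001], [-0.001, -0.0, -1.0]]
ft_force: [0.3, 0.1, 0.5]
grip_width: 0.0639
```

Request:
servo_tool(
  commands=[
    {"linear":[0,0,0],"angular":[0,0,0],"gripper":0},
    {"linear":[0,0,0],"angular":[0,0,0],"gripper":0},
    {"linear":[0,0,0],"angular":[0,0,0],"gripper":0},
    {"linear":[0,0,0],"angular":[0,0,0],"gripper":0},
    {"linear":[0,0,0],"angular":[0,0,0],"gripper":0},
    {"linear":[0,0,0],"angular":[0,0,0],"gripper":0},
  ],
  force=80,
)

```text
time_s: 32.6
position: [0.5829, 0.2452, 0.0197]
tool_rot: [[-0.019, 1.0, 0.001], [1.0, 0.019, -0.001], [-0.001, 0.0, -1.0]]
ft_force: [-0.5, -0.5, 6.7]
grip_width: 0.0486
```

Request:
servo_tool(
  commands=[
    {"linear":[0,-0.5,-5],"angular":[0,0,0],"gripper":-0.2},
    {"linear":[0,-1,-10],"angular":[0,0,0],"gripper":-0.2},
    {"linear":[0,-1,-20],"angular":[0,0,0],"gripper":-0.2},
    {"linear":[0,-1,-50],"angular":[0,0,0],"gripper":-0.2},
    {"linear":[0,-1,-80],"angular":[0,0,0],"gripper":-0.2},
    {"linear":[0,-1,-80],"angular":[0,0,0],"gripper":-0.2},
    {"linear":[0,-1,-80],"angular":[0,0,0],"gripper":-0.2},
  ],
)

```text
time_s: 33.3
position: [0.5814, 0.2452, 0.0991]
tool_rot: [[-0.019, 1.0, -0.0], [1.0, 0.019, -0.001], [-0.001, -0.0, -1.0]]
ft_force: [-0.0, 0.3, -5.8]
grip_width: 0.0488
```

```bash
python3 -c "
from h import *
st();goto(594,-210.5,95,-16.2)
crop('scene','s23.png',[.58,.24,.06],(60,55),6)
"
```

```text
t 33.3 pos [581.4 245.2  99.1] yaw_y 1.08 tilt [-0.0001 -0.0008] F [-0.   0.3 -5.8] w 48.8
t 33.3 lin [-455.9, 3.9, 4.4] ang [0.0, 0.04, 17.28] rows 10
```

View pics/s23.png

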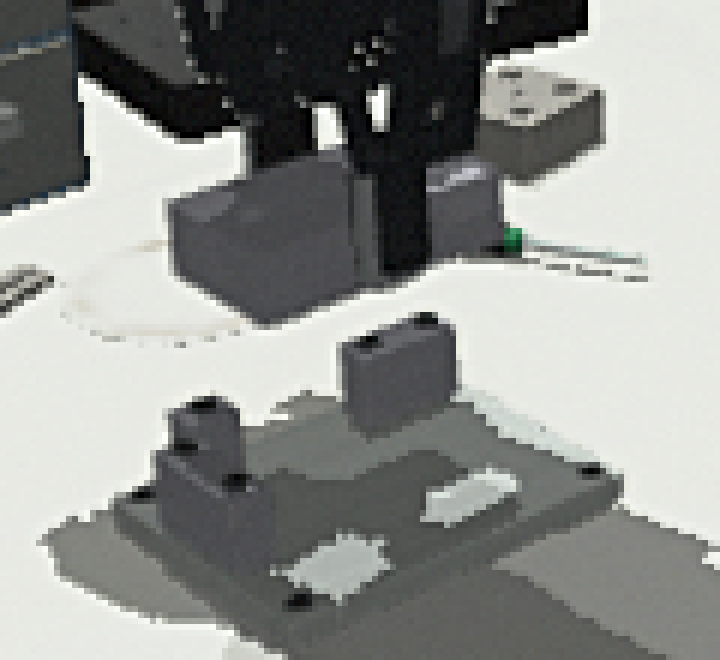

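Request:
servo_tool(
  commands=[
    {"linear":[-40,3.7,0],"angular":[0,0,2],"gripper":-0.2},
    {"linear":[-80,3.7,0],"angular":[0,0,4],"gripper":-0.2},
    {"linear":[-120,3.7,0],"angular":[0,0,6],"gripper":-0.2},
    {"linear":[-160,3.7,0],"angular":[0,0,8],"gripper":-0.2},
    {"linear":[-200,3.7,0],"angular":[0,0,9],"gripper":-0.2},
    {"linear":[-240,3.7,0],"angular":[0,0,10],"gripper":-0.2},
    {"linear":[-280,3.7,0],"angular":[0,0,11],"gripper":-0.2},
    {"linear":[-320,3.7,0],"angular":[0,0,13],"gripper":-0.2},
    {"linear":[-360,3.7,0],"angular":[0,0,15],"gripper":-0.2},
    {"linear":[-400,3.7,0],"angular":[0,0,17.3],"gripper":-0.2},
    {"linear":[-440,3.7,0],"angular":[0,0,17.3],"gripper":-0.2},
    {"linear":[-456,3.7,0],"angular":[0,0,17.3],"gripper":-0.2},
    {"linear":[-456,3.7,0],"angular":[0,0,17.3],"gripper":-0.2},
    {"linear":[-456,3.7,0],"angular":[0,0,17.3],"gripper":-0.2},
    {"linear":[-456,3.7,0],"angular":[0,0,17.3],"gripper":-0.2},
  ],
)

```text
time_s: 34.85
position: [0.5939, -0.209, 0.0989]
tool_rot: [[0.278, 0.961, -0.001], [0.961, -0.278, 0.0], [-0.0, -0.001, -1.0]]
ft_force: [-0.3, 1.2, -5.2]
grip_width: 0.0482
```

```bash
python3 -c "
from h import *
st();goto(593.8,-210.8,62,-16.2)
crop('scene','s24.png',[.59,-.21,.06],(60,55),6)
"
```

```text
t 34.85 pos [ 593.9 -209.    98.9] yaw_y -16.14 tilt [-0.0014  0.0003] F [-0.3  1.2 -5.2] w 48.2
t 34.85 lin [-1.8, 0.5, 36.9] ang [-0.08, 0.01, 0.06] rows 1
```

View pics/s24.png

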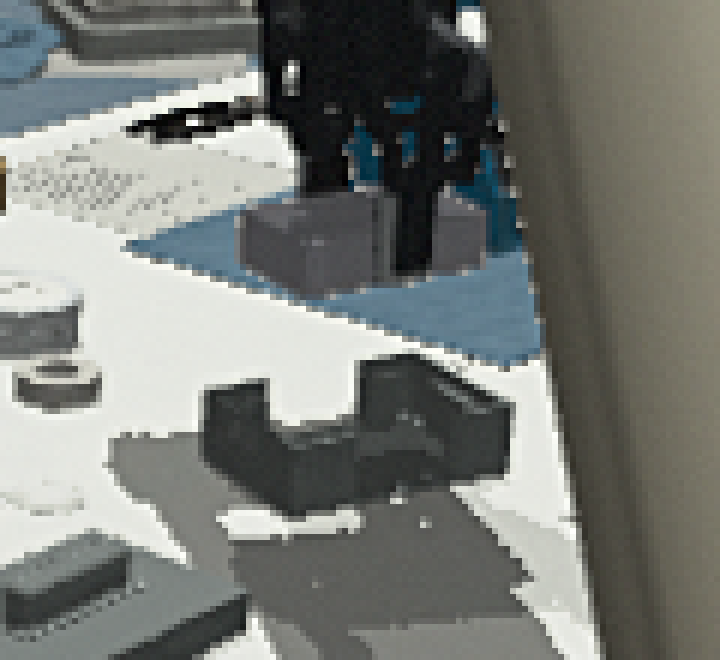

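Request:
servo_tool(
  commands=[
    {"linear":[-1.5,0.3,15],"angular":[0,0,0],"gripper":-0.2},
    {"linear":[-1.5,0.3,32],"angular":[0,0,0],"gripper":-0.2},
    {"linear":[-1.5,0.3,46],"angular":[0,0,0],"gripper":-0.2},
    {"linear":[-1.5,0.3,50],"angular":[0,0,0],"gripper":-0.2},
    {"linear":[-1.5,0.3,50],"angular":[0,0,0],"gripper":-0.2},
    {"linear":[-1.5,0.3,50],"angular":[0,0,0],"gripper":-0.2},
  ],
)

```text
time_s: 35.5
position: [0.5943, -0.2121, 0.0502]
tool_rot: [[0.279, 0.96, 0.001], [0.96, -0.279, -0.001], [-0.001, 0.001, -1.0]]
ft_force: [0.4, 1.2, -4.5]
grip_width: 0.0485
```

```bash
python3 -c "
from h import *
st()
crop('scene','s25.png',[.59,-.21,.04],(45,40),8)
crop('top','s26.png',[.59,-.21,.04],(45,40),8)
"
```

```text
t 35.5 pos [ 594.3 -212.1   50.2] yaw_y -16.2 tilt [ 0.0009 -0.0013] F [ 0.4  1.2 -4.5] w 48.5
```

View pics/s25.png

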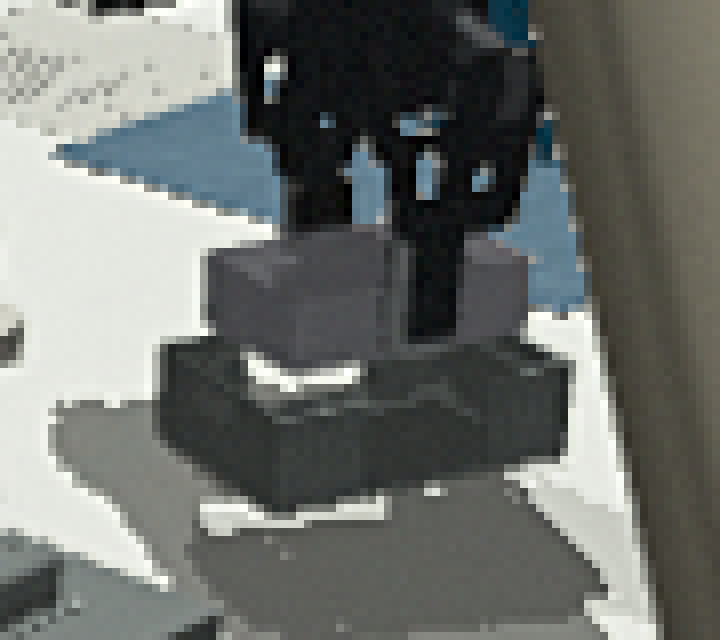

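View pics/s26.png

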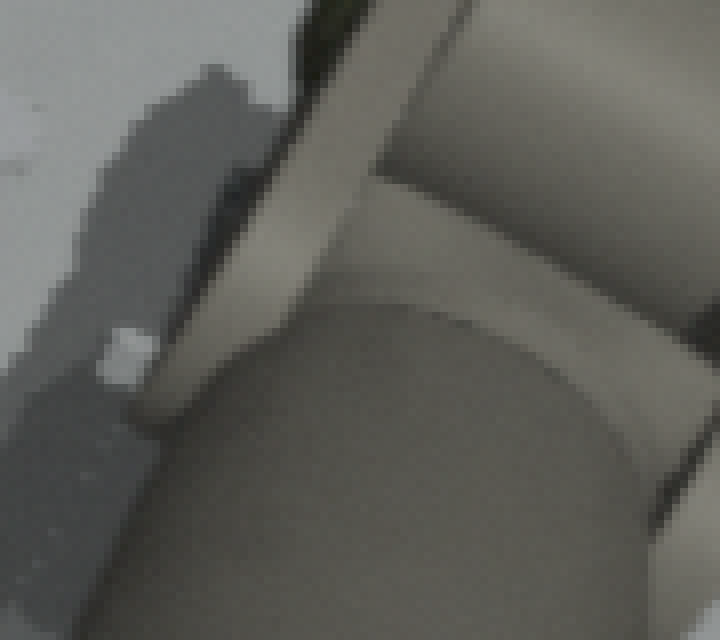

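Request:
servo_tool(
  commands=[
    {"linear":[1,-0.5,4],"angular":[0,0,0],"gripper":-0.2},
    {"linear":[1,-0.5,8],"angular":[0,0,0],"gripper":-0.2},
    {"linear":[1,-0.5,12],"angular":[0,0,0],"gripper":-0.2},
    {"linear":[1,-0.5,12],"angular":[0,0,0],"gripper":-0.2},
    {"linear":[1,-0.5,12],"angular":[0,0,0],"gripper":-0.2},
  ],
)

```text
time_s: 36.1
position: [0.5937, -0.211, 0.0374]
tool_rot: [[0.279, 0.96, -0.0], [0.96, -0.279, -0.001], [-0.001, -0.0, -1.0]]
ft_force: [0.9, -0.2, -4.7]
grip_width: 0.0484
```

```bash
python3 -c "
from h import *
st()
crop('scene','s27.png',[.59,-.21,.04],(45,40),8)
"
```

```text
t 36.1 pos [ 593.7 -211.    37.4] yaw_y -16.22 tilt [-0.0004 -0.0007] F [ 0.9 -0.2 -4.7] w 48.4
```

View pics/s27.png

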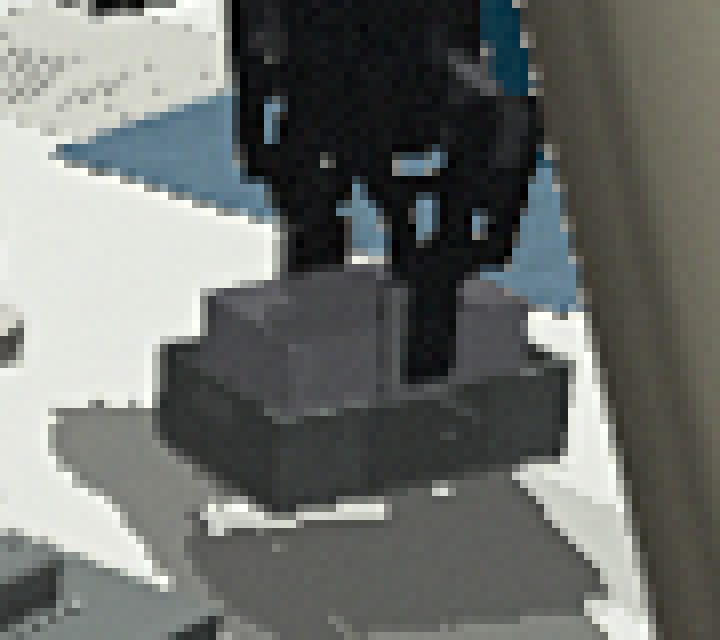

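Request:
servo_tool(
  commands=[
    {"linear":[0,0.3,2],"angular":[0,0,0],"gripper":-0.2},
    {"linear":[0,0.3,4],"angular":[0,0,0],"gripper":-0.2},
    {"linear":[0,0.3,6],"angular":[0,0,0],"gripper":-0.2},
    {"linear":[0,0.3,6],"angular":[0,0,0],"gripper":-0.2},
  ],
)

```text
time_s: 36.55
position: [0.594, -0.2115, 0.0313]
tool_rot: [[0.28, 0.96, -0.0], [0.96, -0.28, -0.001], [-0.001, 0.0, -1.0]]
ft_force: [-0.7, -2.9, -5.7]
grip_width: 0.0488
```

Request:
servo_tool(
  commands=[
    {"linear":[0,0,2],"angular":[0,0,0],"gripper":-0.2},
    {"linear":[0,0,4],"angular":[0,0,0],"gripper":-0.2},
    {"linear":[0,0,5],"angular":[0,0,0],"gripper":-0.2},
    {"linear":[0,0,5],"angular":[0,0,0],"gripper":-0.2},
  ],
)

```text
time_s: 36.95
position: [0.594, -0.2116, 0.0264]
tool_rot: [[0.279, 0.96, -0.0], [0.96, -0.279, -0.001], [-0.001, 0.0, -1.0]]
ft_force: [-1.1, -5.5, -5.4]
grip_width: 0.0486
```

Request:
servo_tool(
  commands=[
    {"linear":[-1.5,0,0],"angular":[0,0,0],"gripper":-0.2},
    {"linear":[-1.5,0,3],"angular":[0,0,0],"gripper":-0.2},
    {"linear":[-1.5,0,5],"angular":[0,0,0],"gripper":-0.2},
    {"linear":[-1.5,0,5],"angular":[0,0,0],"gripper":-0.2},
  ],
)

```text
time_s: 37.35
position: [0.5936, -0.2122, 0.0211]
tool_rot: [[0.279, 0.96, -0.0], [0.96, -0.279, -0.0], [-0.0, -0.0, -1.0]]
ft_force: [1.7, -0.4, -6.1]
grip_width: 0.0484
```

Request:
servo_tool(
  commands=[
    {"linear":[-0.5,0,2],"angular":[0,0,0],"gripper":-0.2},
    {"linear":[-0.5,0,4],"angular":[0,0,0],"gripper":-0.2},
    {"linear":[-0.5,0,4],"angular":[0,0,0],"gripper":-0.2},
  ],
)

```text
time_s: 37.65
position: [0.5934, -0.213, 0.0172]
tool_rot: [[0.279, 0.96, -0.0], [0.96, -0.279, -0.001], [-0.001, -0.0, -1.0]]
ft_force: [0.6, -0.4, -5.6]
grip_width: 0.0487
```

Free of the ribs now. Lower to the floor.

Request:
servo_tool(
  commands=[
    {"linear":[0,0,1.5],"angular":[0,0,0],"gripper":-0.2},
    {"linear":[0,0,3],"angular":[0,0,0],"gripper":-0.2},
    {"linear":[0,0,3.8],"angular":[0,0,0],"gripper":-0.2},
    {"linear":[0,0,3.8],"angular":[0,0,0],"gripper":-0.2},
  ],
)

```text
time_s: 38.05
position: [0.5934, -0.213, 0.0137]
tool_rot: [[0.279, 0.96, -0.0], [0.96, -0.279, -0.001], [-0.001, 0.0, -1.0]]
ft_force: [0.6, -0.1, -5.0]
grip_width: 0.0485
```

Request:
servo_tool(
  commands=[
    {"linear":[0,0,0.7],"angular":[0,0,0],"gripper":-0.2},
    {"linear":[0,0,1],"angular":[0,0,0],"gripper":-0.2},
    {"linear":[0,0,1],"angular":[0,0,0],"gripper":-0.2},
  ],
)

```text
time_s: 38.35
position: [0.5934, -0.213, 0.0137]
tool_rot: [[0.279, 0.96, 0.0], [0.96, -0.279, -0.001], [-0.001, 0.001, -1.0]]
ft_force: [-2.1, 2.6, 5.5]
grip_width: 0.0485
```

Request:
servo_tool(
  commands=[
    {"linear":[0,0,-0.5],"angular":[0,0,0],"gripper":0.5},
    {"linear":[0,0,-0.5],"angular":[0,0,0],"gripper":0.5},
    {"linear":[0,0,-0.5],"angular":[0,0,0],"gripper":0.5},
    {"linear":[0,0,-0.5],"angular":[0,0,0],"gripper":0.5},
    {"linear":[0,0,-20],"angular":[0,0,0],"gripper":0.5},
    {"linear":[0,0,-60],"angular":[0,0,0],"gripper":0.5},
    {"linear":[0,0,-85],"angular":[0,0,0],"gripper":0.5},
    {"linear":[0,0,-85],"angular":[0,0,0],"gripper":0.5},
    {"linear":[0,0,-85],"angular":[0,0,0],"gripper":0.5},
  ],
)

```text
time_s: 39.25
position: [0.5934, -0.2129, 0.0977]
tool_rot: [[0.279, 0.96, 0.0], [0.96, -0.279, -0.001], [-0.001, 0.0, -1.0]]
ft_force: [-0.6, -0.6, -1.0]
grip_width: 0.0641
```

```bash
python3 -c "
from h import *
st(); goto(480,-90,110,0)
crop('scene','s28.png',[.59,-.21,.03],(45,40),8)
"
```

```text
t 39.25 pos [ 593.4 -212.9   97.7] yaw_y -16.22 tilt [ 0.0002 -0.0009] F [-0.6 -0.6 -1. ] w 64.1
t 39.25 lin [86.4, -143.2, -12.5] ang [0.02, 0.05, -16.22] rows 4
```

View pics/s28.png

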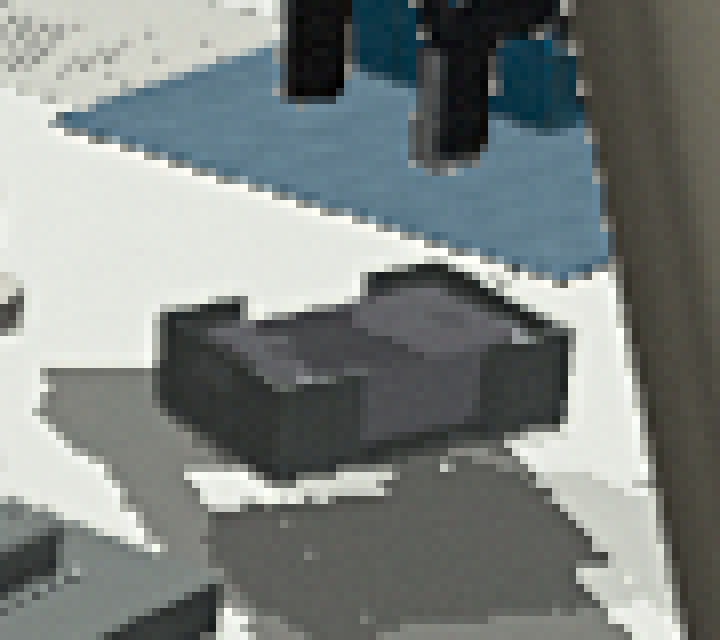

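Request:
servo_tool(
  commands=[
    {"linear":[86,-143,-12],"angular":[0,0,-8],"gripper":0.5},
    {"linear":[86,-143,-12],"angular":[0,0,-16],"gripper":0.5},
    {"linear":[86,-143,-12],"angular":[0,0,-16],"gripper":0.5},
    {"linear":[86,-143,-12],"angular":[0,0,-16],"gripper":0.5},
    {"linear":[86,-143,-12],"angular":[0,0,-16],"gripper":0.5},
    {"linear":[86,-143,-12],"angular":[0,0,-16],"gripper":0.5},
  ],
)

```text
time_s: 39.9
position: [0.4805, -0.0908, 0.1091]
tool_rot: [[0.004, 1.0, -0.001], [1.0, -0.004, -0.001], [-0.001, -0.001, -1.0]]
ft_force: [-0.4, 0.3, 0.2]
grip_width: 0.0642
```

```bash
python3 -c "
from h import *
st()
p=env.get_image('top'); c=px(p,[.592,-.21,.02]).astype(int); hw=np.array([35,28]); o=c-hw; k=11
f=cv2.resize(p['frame'][o[1]:o[1]+2*hw[1],o[0]:o[0]+2*hw[0]],None,fx=k,fy=k,interpolation=2); f=cv2.convertScaleAbs(f,alpha=1.5)
boxdraw(p,594.2,-210.2,-16.2,k,o,f); cv2.imwrite('pics/b3.png',f); np.save('/tmp/o.npy',o)
c=px(p,[.558,-.006,.02]).astype(int); o=c-hw; print('lid o',o)
f=cv2.resize(p['frame'][o[1]:o[1]+2*hw[1],o[0]:o[0]+2*hw[0]],None,fx=k,fy=k,interpolation=2); f=cv2.convertScaleAbs(f,alpha=1.5)
for (x,y,yaw,z,wx,wy) in ((557,-6.5,1.2,.018,78,114),(557,-6.5,1.2,.034,14,56)):
  q=overlay(p,f,x,y,z,yaw,wx,wy); cv2.polylines(f,[((q-o+.5)*k*8).astype(int)],True,(0,0,255),1,cv2.LINE_AA,3)
cv2.imwrite('pics/l3.png',f)
"
```

```text
t 39.9 pos [480.5 -90.8 109.1] yaw_y -0.21 tilt [-0.0006 -0.0007] F [-0.4  0.3  0.2] w 64.2
lid o [288 189]
```

View pics/b3.png

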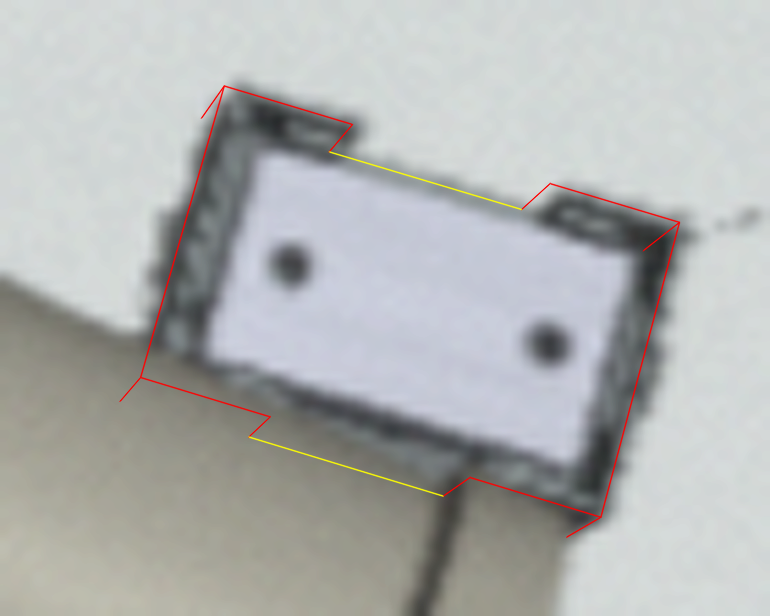

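View pics/l3.png

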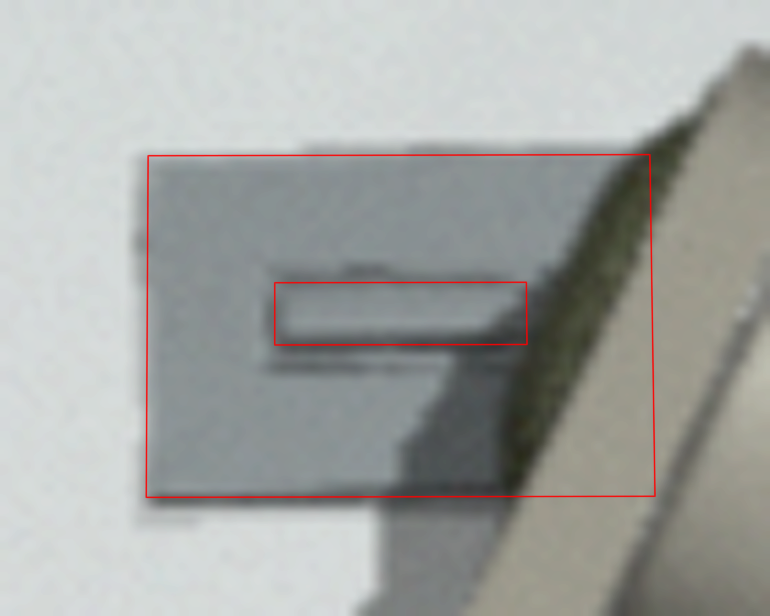

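```bash
python3 -c "
from h import *
p=env.get_image('top'); o=np.load('/tmp/o.npy'); k=11
P=[w(p,o[0]+(u+.5)/k-.5,o[1]+(v+.5)/k-.5,.028)*1000 for u,v in((291,266),(547,345))];print(P,sum(P)/2,np.degrees(np.arctan2(-(P[0]-P[1])[0],(P[0]-P[1])[1])))
goto(558,-6,100,1.2)
"
```

```text
[array([ 602.00275614, -184.43406777,   28.        ]), array([ 584.98783936, -241.55938279,   28.        ])] [ 593.49529775 -212.99672528   28.        ] -16.58629339583046
t 40.0 lin [85.6, 76.7, 9.0] ang [-0.02, 0.04, -1.45] rows 3
```

Request:
servo_tool(
  commands=[
    {"linear":[86,76.7,9],"angular":[0,0,-1.4],"gripper":0},
    {"linear":[86,76.7,9],"angular":[0,0,-1.4],"gripper":0},
    {"linear":[86,76.7,9],"angular":[0,0,-1.4],"gripper":0},
    {"linear":[86,76.7,9],"angular":[0,0,-1.4],"gripper":0},
    {"linear":[86,76.7,20],"angular":[0,0,-1.4],"gripper":0},
    {"linear":[86,76.7,45],"angular":[0,0,-1.4],"gripper":0},
    {"linear":[86,76.7,45],"angular":[0,0,-1.4],"gripper":0},
  ],
)

```text
time_s: 40.7
position: [0.555, -0.0058, 0.0617]
tool_rot: [[-0.019, 1.0, -0.006], [1.0, 0.019, 0.0], [0.0, -0.006, -1.0]]
ft_force: [-0.5, 0.8, 0.8]
grip_width: 0.0429
```

```bash
python3 -c "
from h import *
st();goto(557.5,-6.3,33,1.2)
crop('scene','s29.png',[.558,-.006,.04],(55,50),7)
"
```

```text
t 40.7 pos [555.   -5.8  61.7] yaw_y 1.08 tilt [-0.0062  0.0004] F [-0.5  0.8  0.8] w 42.9
t 40.7 lin [-0.5, 2.7, 28.7] ang [-0.36, -0.03, -0.12] rows 1
```

View pics/s29.png

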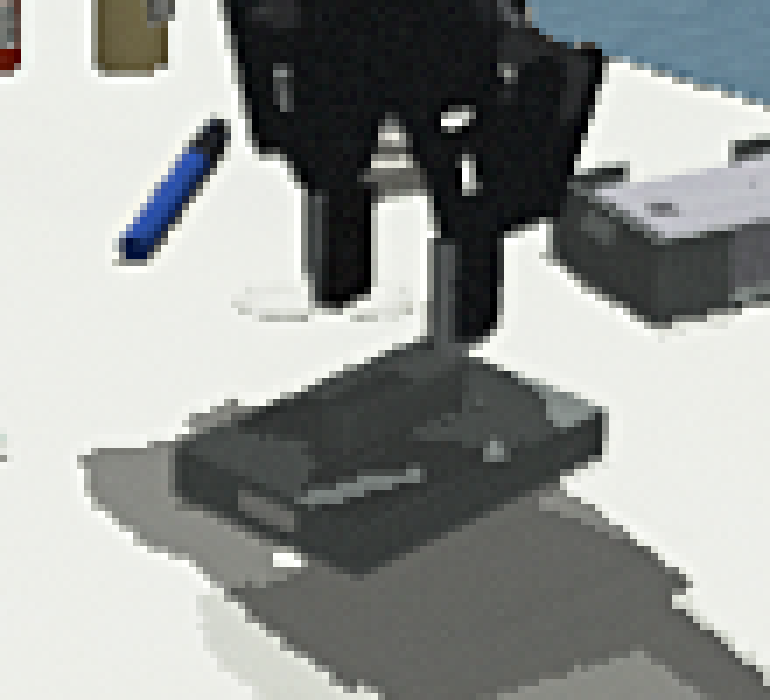

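Request:
servo_tool(
  commands=[
    {"linear":[-0.5,1.5,10],"angular":[-0.3,0,-0.1],"gripper":0},
    {"linear":[-0.5,1.5,20],"angular":[-0.3,0,-0.1],"gripper":0},
    {"linear":[-0.5,1.5,27],"angular":[-0.3,0,-0.1],"gripper":0},
    {"linear":[-0.5,1.5,30],"angular":[-0.3,0,-0.1],"gripper":0},
    {"linear":[-0.5,1.5,30],"angular":[-0.3,0,-0.1],"gripper":0},
    {"linear":[-0.5,1.5,30],"angular":[-0.3,0,-0.1],"gripper":0},
  ],
)

```text
time_s: 41.35
position: [0.5588, -0.0053, 0.0348]
tool_rot: [[-0.023, 1.0, 0.005], [1.0, 0.023, -0.001], [-0.001, 0.005, -1.0]]
ft_force: [-0.2, -0.1, 0.3]
grip_width: 0.0428
```

Request:
servo_tool(
  commands=[
    {"linear":[0,0,0],"angular":[0,0,0],"gripper":-0.9},
    {"linear":[0,0,0],"angular":[0,0,0],"gripper":-0.9},
    {"linear":[0,0,0],"angular":[0,0,0],"gripper":-0.9},
    {"linear":[0,0,0],"angular":[0,0,0],"gripper":-0.9},
    {"linear":[0,0,0],"angular":[0,0,0],"gripper":-0.9},
    {"linear":[0,0,0],"angular":[0,0,0],"gripper":-0.9},
  ],
  force=60,
)

```text
time_s: 41.95
position: [0.5589, -0.0053, 0.035]
tool_rot: [[-0.022, 1.0, 0.006], [1.0, 0.022, -0.001], [-0.001, 0.006, -1.0]]
ft_force: [-1.4, 0.1, 5.8]
grip_width: 0.0121
```

Request:
servo_tool(
  commands=[
    {"linear":[0,0,-10],"angular":[0,0,0],"gripper":-0.9},
    {"linear":[0,0,-35],"angular":[0.2,0,0],"gripper":-0.9},
    {"linear":[0,0,-65],"angular":[0.3,0,0],"gripper":-0.9},
    {"linear":[0,0,-65],"angular":[0.3,0,0],"gripper":-0.9},
    {"linear":[0,0,-65],"angular":[0.3,0,0],"gripper":-0.9},
  ],
)

```text
time_s: 42.45
position: [0.5582, -0.0052, 0.0999]
tool_rot: [[-0.022, 1.0, 0.0], [1.0, 0.022, -0.001], [-0.001, 0.0, -1.0]]
ft_force: [0.1, -0.2, -1.2]
grip_width: 0.0123
```

```bash
python3 -c "
from h import *
st();goto(593.9,-210.4,98,-16.3)
crop('scene','s30.png',[.558,-.006,.08],(55,50),7)
"
```

```text
t 42.45 pos [558.2  -5.2  99.9] yaw_y 1.28 tilt [ 0.0005 -0.0009] F [ 0.1 -0.2 -1.2] w 12.3
t 42.45 lin [-205.9, 31.0, 2.1] ang [0.03, 0.05, 17.58] rows 5
```

View pics/s30.png

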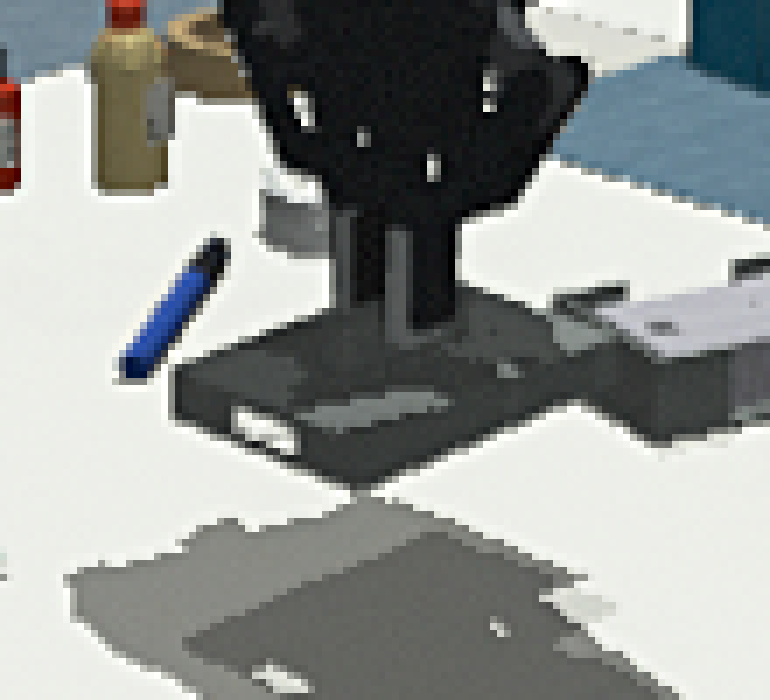

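Request:
servo_tool(
  commands=[
    {"linear":[-50,10,0],"angular":[0,0,4],"gripper":-0.9},
    {"linear":[-90,20,0],"angular":[0,0,8],"gripper":-0.9},
    {"linear":[-130,31,0],"angular":[0,0,12],"gripper":-0.9},
    {"linear":[-170,31,0],"angular":[0,0,16],"gripper":-0.9},
    {"linear":[-200,31,0],"angular":[0,0,17.6],"gripper":-0.9},
    {"linear":[-206,31,0],"angular":[0,0,17.6],"gripper":-0.9},
    {"linear":[-206,31,0],"angular":[0,0,17.6],"gripper":-0.9},
    {"linear":[-206,31,0],"angular":[0,0,17.6],"gripper":-0.9},
    {"linear":[-206,31,0],"angular":[0,0,17.6],"gripper":-0.9},
  ],
)

```text
time_s: 43.4
position: [0.5939, -0.2091, 0.0994]
tool_rot: [[0.279, 0.96, -0.001], [0.96, -0.279, -0.0], [-0.0, -0.001, -1.0]]
ft_force: [-0.7, 0.2, -0.9]
grip_width: 0.0119
```

```bash
python3 -c "
from h import *
st();goto(593.9,-210.4,74,-16.3)
crop('scene','s31.png',[.59,-.21,.06],(55,50),7)
"
```

```text
t 43.4 pos [ 593.9 -209.1   99.4] yaw_y -16.22 tilt [-0.0009 -0.0002] F [-0.7  0.2 -0.9] w 11.9
t 43.4 lin [-1.3, 0.4, 25.4] ang [-0.05, 0.02, 0.08] rows 1
```

View pics/s31.png

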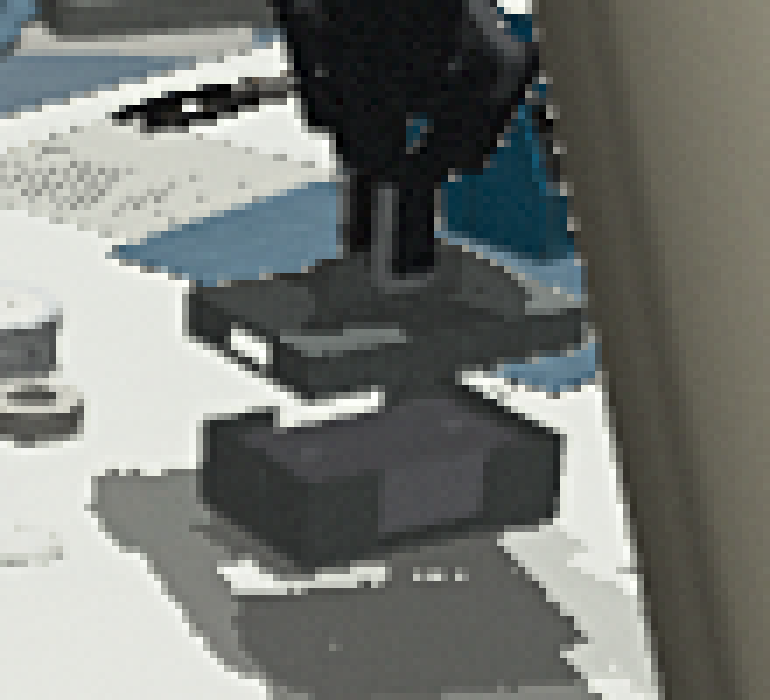

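Request:
servo_tool(
  commands=[
    {"linear":[0,0,10],"angular":[0,0,0],"gripper":-0.9},
    {"linear":[0,0,20],"angular":[0,0,0],"gripper":-0.9},
    {"linear":[0,0,26],"angular":[0,0,0],"gripper":-0.9},
    {"linear":[0,0,26],"angular":[0,0,0],"gripper":-0.9},
    {"linear":[0,0,26],"angular":[0,0,0],"gripper":-0.9},
  ],
)

```text
time_s: 43.95
position: [0.594, -0.2105, 0.0736]
tool_rot: [[0.281, 0.96, -0.0], [0.96, -0.281, -0.001], [-0.001, -0.0, -1.0]]
ft_force: [0.4, -0.1, -0.1]
grip_width: 0.0121
```

```bash
python3 -c "
from h import *
st();goto(593.9,-210.4,74,-16.3)
crop('scene','s32.png',[.59,-.21,.045],(45,36),9)
"
```

```text
t 43.95 pos [ 594.  -210.5   73.6] yaw_y -16.32 tilt [-0.0004 -0.0007] F [ 0.4 -0.1 -0.1] w 12.1
t 43.95 lin [0.1, -0.1, -0.4] ang [-0.01, 0.04, -0.02] rows 1
```

View pics/s32.png

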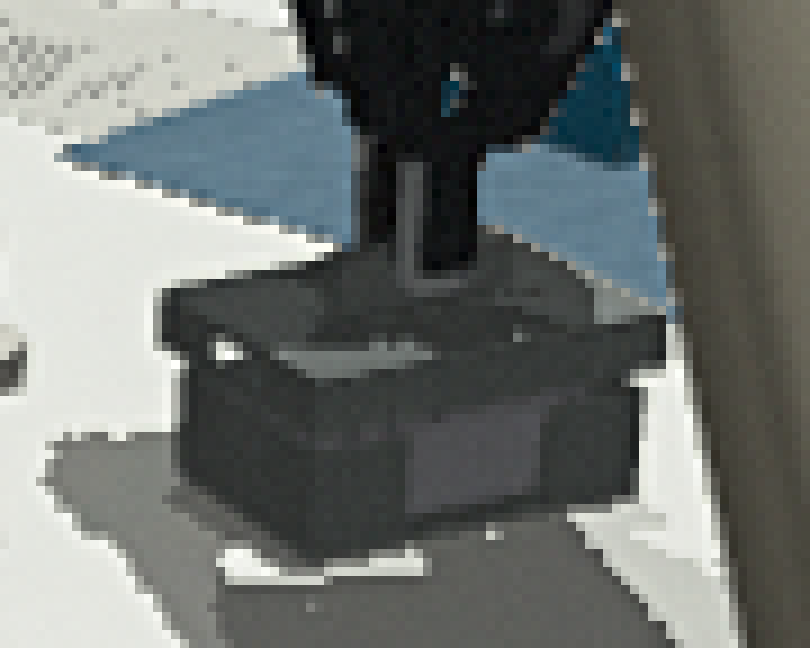

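```bash
python3 -c "
from h import *
p=env.get_image('scene')
x,y,yaw=593.9-3.2,-211.3,-16.3
c,s=np.cos(np.radians(yaw)),np.sin(np.radians(yaw))
P=lambda a,b,z: px(p,[(x+c*a-s*b)/1000,(y+s*a+c*b)/1000,z/1000])
lid=[P(39,57,47.6)[0],P(-39,-57,47.6)[0]];box=[P(35,53,16)[0],P(-35,-53,16)[0]]
o=px(p,[.59,-.21,.045]).astype(int)-[45,36]
f=lambda l:[round((u-o[0]+.5)*9,1) for u in l]
print(f(lid),f(box),'mid diff',sum(lid)/2-sum(box)/2)
"
```

```text
[np.float64(164.0), np.float64(677.5)] [np.float64(179.8), np.float64(646.8)] mid diff 0.825803326805044
```

Request:
servo_tool(
  commands=[
    {"linear":[0,0,2],"angular":[0,0,0],"gripper":-0.9},
    {"linear":[0,0,4],"angular":[0,0,0],"gripper":-0.9},
    {"linear":[0,0,6],"angular":[0,0,0],"gripper":-0.9},
    {"linear":[0,0,8],"angular":[0,0,0],"gripper":-0.9},
    {"linear":[0,0,8],"angular":[0,0,0],"gripper":-0.9},
  ],
)

```text
time_s: 44.55
position: [0.5943, -0.2109, 0.0658]
tool_rot: [[0.281, 0.96, 0.001], [0.96, -0.281, -0.002], [-0.001, 0.001, -1.0]]
ft_force: [1.4, -0.4, -1.4]
grip_width: 0.0123
```

Request:
servo_tool(
  commands=[
    {"linear":[0,0,2],"angular":[0,0,0],"gripper":-0.9},
    {"linear":[0,0,4],"angular":[0,0,0],"gripper":-0.9},
    {"linear":[0,0,4],"angular":[0,0,0],"gripper":-0.9},
  ],
)

```text
time_s: 44.85
position: [0.5943, -0.2111, 0.0618]
tool_rot: [[0.281, 0.96, 0.001], [0.96, -0.281, -0.002], [-0.001, 0.002, -1.0]]
ft_force: [3.4, -4.1, -0.7]
grip_width: 0.0121
```

Request:
servo_tool(
  commands=[
    {"linear":[0,0,1],"angular":[0,0,0],"gripper":-0.9},
    {"linear":[0,0,2],"angular":[0,0,0],"gripper":-0.9},
    {"linear":[0,0,2],"angular":[0,0,0],"gripper":-0.9},
  ],
)

```text
time_s: 45.15
position: [0.5943, -0.211, 0.06]
tool_rot: [[0.281, 0.96, 0.001], [0.96, -0.281, -0.002], [-0.001, 0.001, -1.0]]
ft_force: [3.1, -4.1, 2.3]
grip_width: 0.0122
```

Request:
servo_tool(
  commands=[
    {"linear":[-0.6,0.8,0],"angular":[0,0,0],"gripper":-0.9},
    {"linear":[-0.6,0.8,1],"angular":[0,0,0],"gripper":-0.9},
    {"linear":[-0.6,0.8,2],"angular":[0,0,0],"gripper":-0.9},
    {"linear":[-0.6,0.8,2],"angular":[0,0,0],"gripper":-0.9},
  ],
)

```text
time_s: 45.55
position: [0.5945, -0.2113, 0.0576]
tool_rot: [[0.281, 0.96, -0.0], [0.96, -0.281, -0.001], [-0.001, 0.0, -1.0]]
ft_force: [2.7, -3.4, 1.3]
grip_width: 0.0121
```

Request:
servo_tool(
  commands=[
    {"linear":[-0.4,0.5,1],"angular":[0,0,0],"gripper":-0.9},
    {"linear":[-0.4,0.5,2],"angular":[0,0,0],"gripper":-0.9},
    {"linear":[-0.4,0.5,2],"angular":[0,0,0],"gripper":-0.9},
  ],
)

```text
time_s: 45.85
position: [0.5947, -0.2116, 0.0553]
tool_rot: [[0.281, 0.96, -0.001], [0.96, -0.281, -0.0], [-0.0, -0.001, -1.0]]
ft_force: [1.2, -2.0, 0.4]
grip_width: 0.0121
```

Request:
servo_tool(
  commands=[
    {"linear":[0,0,1],"angular":[0,0,0],"gripper":-0.9},
    {"linear":[0,0,2],"angular":[0,0,0],"gripper":-0.9},
    {"linear":[0,0,2],"angular":[0,0,0],"gripper":-0.9},
  ],
)

```text
time_s: 46.15
position: [0.5947, -0.2117, 0.0531]
tool_rot: [[0.281, 0.96, -0.001], [0.96, -0.281, -0.0], [-0.001, -0.001, -1.0]]
ft_force: [0.2, -1.6, -2.0]
grip_width: 0.0121
```

```bash
python3 -c "
from h import *
crop('scene','s33.png',[.59,-.21,.035],(45,36),9)
"
```

```text
(no output)
```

View pics/s33.png

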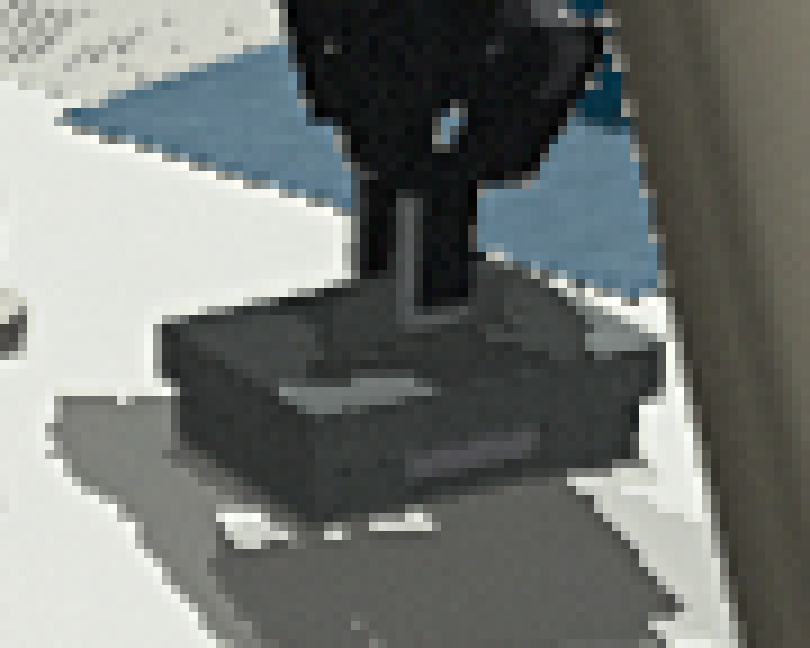

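Request:
servo_tool(
  commands=[
    {"linear":[0,0,1],"angular":[0,0,0],"gripper":-0.9},
    {"linear":[0,0,2],"angular":[0,0,0],"gripper":-0.9},
    {"linear":[0,0,2],"angular":[0,0,0],"gripper":-0.9},
  ],
)

```text
time_s: 46.5
position: [0.5947, -0.2117, 0.0521]
tool_rot: [[0.281, 0.96, -0.001], [0.96, -0.281, -0.0], [-0.001, -0.0, -1.0]]
ft_force: [-1.6, 0.8, 4.6]
grip_width: 0.0122
```

Request:
servo_tool(
  commands=[
    {"linear":[0,0,1],"angular":[0,0,0],"gripper":-0.9},
    {"linear":[0,0,2],"angular":[0,0,0],"gripper":-0.9},
    {"linear":[0,0,2],"angular":[0,0,0],"gripper":-0.9},
  ],
)

```text
time_s: 46.8
position: [0.5947, -0.2117, 0.0519]
tool_rot: [[0.281, 0.96, 0.0], [0.96, -0.281, -0.001], [-0.001, 0.001, -1.0]]
ft_force: [-7.5, 2.0, 19.0]
grip_width: 0.012
```

```bash
python3 -c "
from h import *
st()
crop('scene','s34.png',[.59,-.21,.035],(45,36),9)
"
```

```text
t 46.8 pos [ 594.7 -211.7   51.9] yaw_y -16.31 tilt [ 0.0003 -0.0012] F [-7.5  2.  19. ] w 12.0
```

View pics/s34.png

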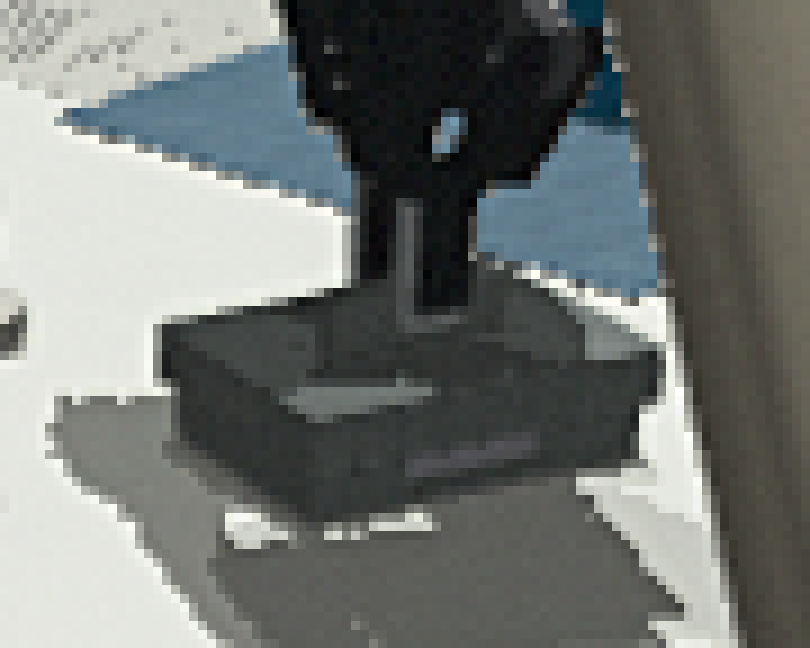

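```bash
cat > ld.py <<'E'
from h import *
import sys
p=env.get_image('scene'); k=9; hw=np.array([45,36]); o=px(p,[.59,-.21,.035]).astype(int)-hw
yaw=-16.3;c,s=np.cos(np.radians(yaw)),np.sin(np.radians(yaw))
out=[]
for z0,x,y in ((17,590.9,-211.2),(24,590.9,-211.2)):
    f=cv2.resize(p['frame'][o[1]:o[1]+2*hw[1],o[0]:o[0]+2*hw[0]],None,fx=k,fy=k,interpolation=2)
    P=lambda a,b,z: ((px(p,[(x+c*a-s*b)/1000,(y+s*a+c*b)/1000,z/1000])-o+.5)*k*8).astype(int)
    for z in(z0,z0+18): cv2.polylines(f,[np.array([P(39,57,z),P(-39,57,z),P(-39,-57,z)])],False,(0,0,255),1,cv2.LINE_AA,3)
    z=z0+34; cv2.polylines(f,[np.array([P(7,28,z),P(-7,28,z),P(-7,-28,z),P(7,-28,z)])],True,(0,255,255),1,cv2.LINE_AA,3)
    cv2.polylines(f,[np.array([P(35,53,0),P(-35,53,0),P(-35,-53,0)])],False,(0,255,0),1,cv2.LINE_AA,3)
    out.append(f)
cv2.imwrite('pics/'+sys.argv[1]+'a.png',out[0]);cv2.imwrite('pics/'+sys.argv[1]+'b.png',out[1])
E
python3 ld.py ld1
```

```text
(no output)
```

View pics/ld1a.png

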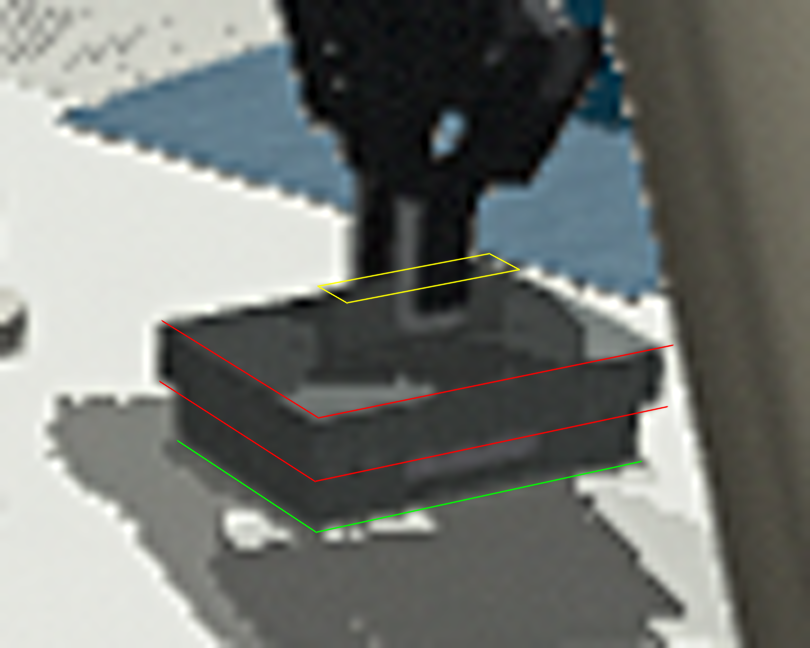

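View pics/ld1b.png

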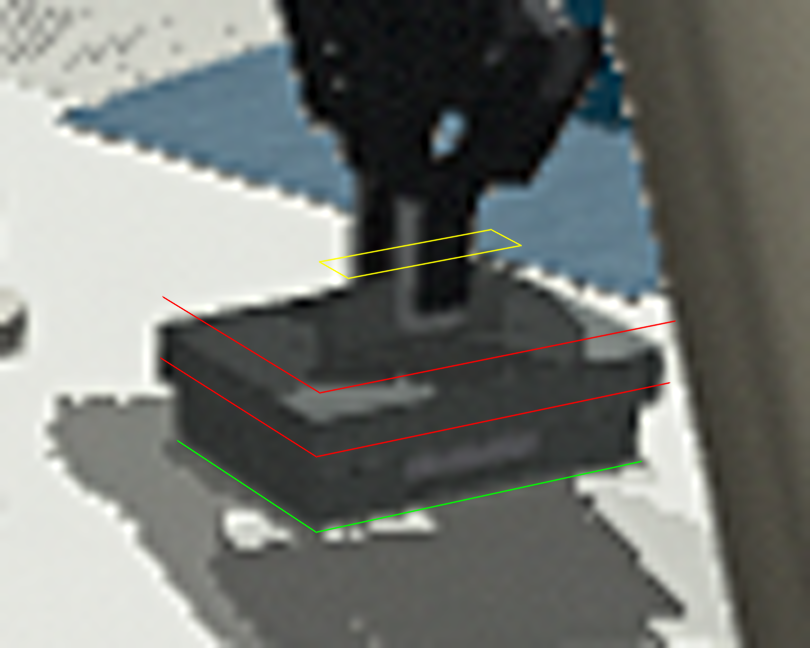

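Request:
servo_tool(
  commands=[
    {"linear":[0,0,1],"angular":[0,0,0],"gripper":-0.9},
    {"linear":[0,0,1],"angular":[0,0,0],"gripper":-0.9},
    {"linear":[0,0,-2.5],"angular":[0,0,0],"gripper":-0.9},
    {"linear":[0,0,-2.5],"angular":[0,0,0],"gripper":0},
    {"linear":[0,0,-2.5],"angular":[0,0,0],"gripper":0},
    {"linear":[0,0,-2.5],"angular":[0,0,0],"gripper":0},
    {"linear":[0,0,-2.5],"angular":[0,0,0],"gripper":0},
    {"linear":[0,0,-20],"angular":[0,0,0],"gripper":0},
    {"linear":[0,0,-70],"angular":[0,0,0],"gripper":0},
    {"linear":[0,0,-100],"angular":[0,0,0],"gripper":0},
    {"linear":[0,0,-100],"angular":[0,0,0],"gripper":0},
  ],
)

```text
time_s: 48.0
position: [0.5966, -0.2126, 0.1545]
tool_rot: [[0.281, 0.96, 0.008], [0.96, -0.281, -0.005], [-0.003, 0.009, -1.0]]
ft_force: [0.2, -0.4, -0.0]
grip_width: 0.0425
```

Request:
servo_tool(
  commands=[
    {"linear":[50,-120,-20],"angular":[0,0,0],"gripper":0},
    {"linear":[100,-170,-20],"angular":[0,0,0],"gripper":0},
    {"linear":[100,-170,-20],"angular":[0,0,0],"gripper":0},
    {"linear":[100,-170,-20],"angular":[0,0,0],"gripper":0},
    {"linear":[100,-170,-20],"angular":[0,0,0],"gripper":0},
    {"linear":[100,-170,-20],"angular":[0,0,0],"gripper":0},
  ],
)

```text
time_s: 48.6
position: [0.4596, -0.0675, 0.1696]
tool_rot: [[0.28, 0.96, 0.0], [0.96, -0.28, -0.001], [-0.001, 0.0, -1.0]]
ft_force: [-0.9, -0.5, -0.8]
grip_width: 0.0429
```

```bash
python3 ld.py ld2; python3 -c "
from h import *
st()
crop('top','s35.png',[.59,-.21,.035],(40,32),10)
crop('scene','s36.png',[.59,-.21,.035],(45,36),9)
crop('top','s37.png',[.6,0,.0],(160,110),2.5)
"
```

```text
t 48.65 pos [460.3 -68.3 169.5] yaw_y -16.31 tilt [ 0.0003 -0.001 ] F [-0.6  0.1 -0.5] w 42.4
```

View pics/ld2a.png

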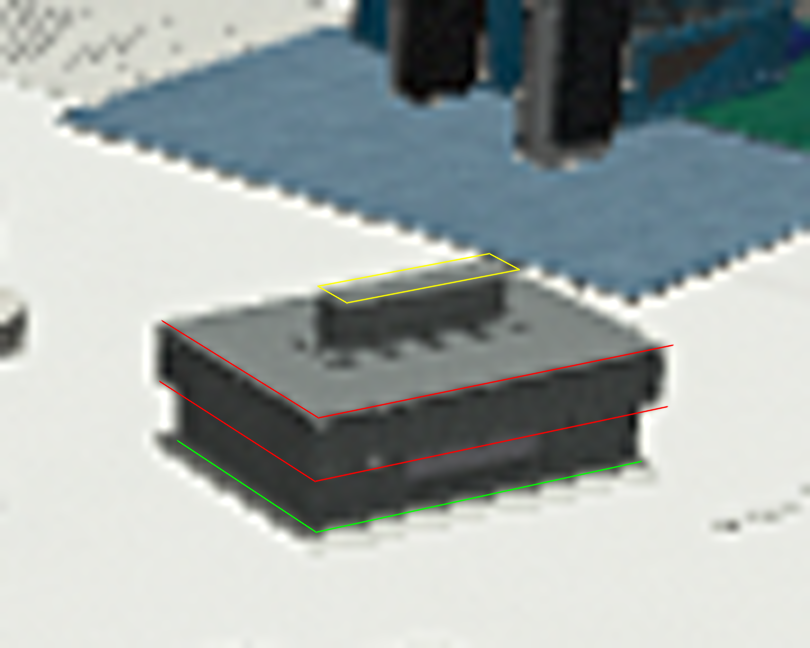

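View pics/s36.png

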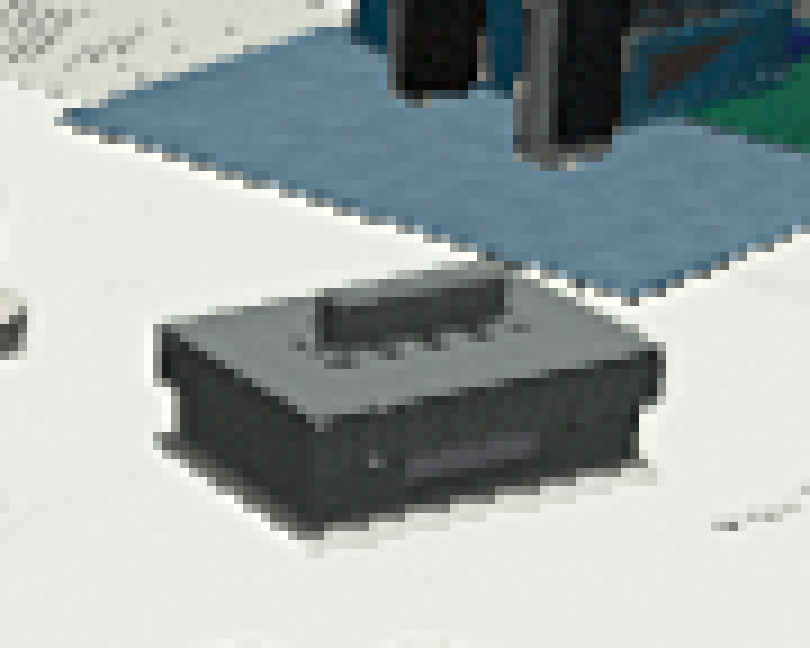

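View pics/s35.png

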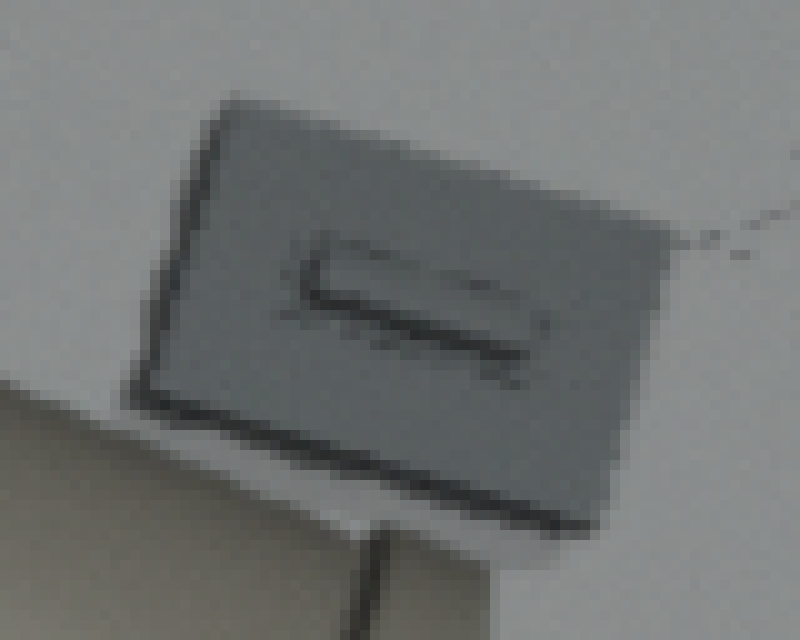

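View pics/s37.png

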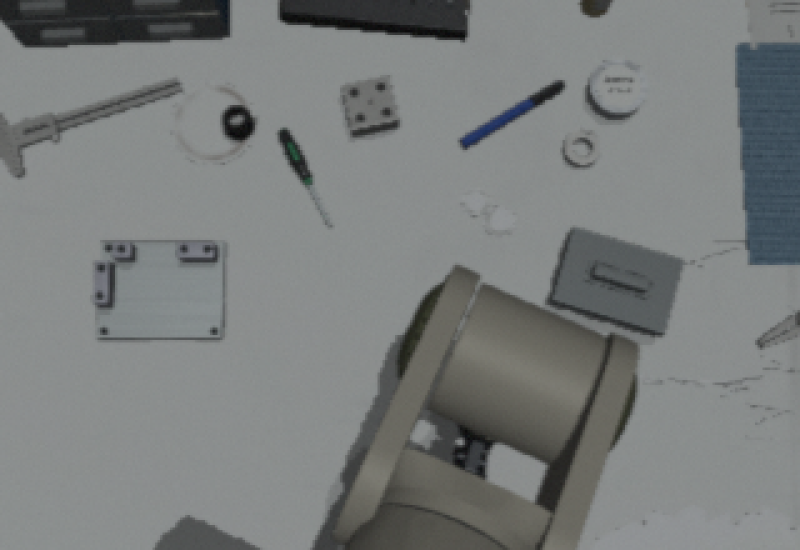

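```bash
python3 -c "
from h import *
st(); print(env.close_job())"
```

```text
t 48.8 pos [460.5 -68.8 169.2] yaw_y -16.37 tilt [-0.0004 -0.0007] F [ 0.3 -0.3  0.2] w 42.3
the job is handed in; nothing more can be done
None
```

The job is handed in at about 49 s. All four plates went home into the jig corner as one pile, the pile is in the box pocket, and the lid is on. No verdict is reported, so this rests on my own checks.

- **Plates:** I carried each plate to the jig, slid it against the long fence and end stop until the force rose, then released it. One plate was knocked about 4 cm aside during the run, so I found it again before gripping it. The top and scene pictures showed one flush pile.
- **Pile into the box:** All four plates came up together. On the way in, the pile touched a rib at the +y end with about 5 N. I shifted it about 1.5 mm and it then went down freely to the floor. In the picture the plates lie flat in the pocket, about 1.6 mm to one side along the box and about 3 mm at worst by one estimate. That is inside the 3.5 mm limit.
- **Lid:** It went down to the snapped height and stopped there, pressed with 19 N. I did not see a clear force peak from the catches on the way down. The evidence that it snapped is the height: TCP at 51.9 mm against 52 mm expected. After release, the scene picture fits the snapped, level lid to within about 1 mm.
- **Bystanders and arm:** The loupe, drilled block and ring gauge look unmoved in the last top picture. The arm stands clear of everything.
- **Disagreement:** At the jig, the scene camera read about 3 mm low in x compared with the arm and the top camera. I allowed for that.

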